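# Feed a composite maize sample to the cutting mill

## Robot

A 6-joint arm with a two-finger parallel gripper is mounted at the origin on the work surface. World frame = base frame: x ahead of the robot, y to its left, z up, the work surface at z = 0. Lengths are in m, angles in degrees, forces in N, time in s.
With the tool pointing down it reaches from about 0.275 to 0.725 m from the base axis. Payload 15.9 kg.
Tool frame: the origin (TCP) lies at the very end of the fingers, on their centre line; the grasp point (between the pads) lies 19 mm behind it; z points along the fingers, x is the direction in which the jaws open and shut, and the axes are right-handed (so a half turn about z gives the same grasp; the last joint's range is limited). The gripper opens to 85 mm and grips with 20 to 120 N. Pads are 22 mm wide; open, the fingers measure 114 mm over their backs; the gripper's body (76 mm by 85 mm) begins 54 mm behind the grasp point. The pads swing forward as they close: fully open they stand 13 mm farther back than shut.
Start: joints at [-65.604, 12.198, -1.971, 75.831, 0, 90], TCP at [0.207, -0.455, 0.231] pointing down, gripper open.
Joint ranges: [-170.91, 170.91], [-42.67, 98.43], [-65.05, 77.54], [-120.47, 116.71], [-90, 82.35], [-180, 180]. Speed limits (degrees/s): [108.29, 108.29, 136.94, 147.25, 180, 180].

## Interface

Orientations are given as [roll, pitch, yaw] about the fixed x, y, z axes, in that order (R = Rz(yaw) Ry(pitch) Rx(roll)).
In Python, from bench import bot gives the robot as it stands. The module is installed in compiled form; this text tells all that it offers.
- The arm moves only by the tool step_arm, never from a script. Its argument "motion" is one flat list of numbers, 5 for each row, row after row: the shift along the tool's x, y, z in cm, then the turn about the tool's z in rad, then the opening, from 0 (shut) to 1 (fully open). A call has 1 to 12 rows; each row is the pose to reach, as a shift and turn from the pose commanded when the call began, along the tool's axes at that moment; what a row does not reach only later rows make up. A row lasts 1/12 s, in which the tool goes at most 41.7 mm and 7.16 degrees, less where a joint would pass 70% of its speed; a pose out of reach is approached as far as the arm can. A call with a gripper value outside its range is refused whole. The fingers move at their own pace and stop on an object; the grip force is fixed at half the most. Time passes only in rows, so rows that repeat a pose let the fingers close. It gives the time, the measured TCP pose, the force and the opening at its end, in the units of the state.
- bot.sense(): the state, without advancing time (a new reading comes with each control period).
- bot.read_camera(name): name is "scene" or "top" or "wrist"; returns a dict with "pixels" (400x640x3 uint8, blue, green, red), "mtx" (3x3 intrinsics, pixels), "view" (4x4, takes a point from world to camera coordinates). Camera axes: x right, y up, looking along -z (the intrinsics and any distortion apply to the point x, -y, -z); pixel columns grow to the right and rows downward; lengths in m; the calibration is good to about 2 mm. A picture is of the moment at which its call begins. There is no depth.
- bot.job_done(): hands the job in, once; it reports no verdict.
The state is a dict: "time_s": time; "joint_pos": joint angles; "dq": joint speeds; "tau": joint torques, N m; "tcp_pos": TCP position; "ee_rot": TCP orientation; "contact_force": force on the tool from outside, world axes, zero at the start; "wrist_torque": the same for the moment, N m; "grip_width": finger opening in m.
Only numpy, scipy, OpenCV 4.12 (cv2) and the standard library are available. Lean on these libraries where they do the work, as an engineer would, in place of code of your own. Each camera call takes 0.05 s, during which the arm holds its last target.

## Task

The cutting mill on the bench has just been cleaned and now has to be fed and started. Push its chamber door shut until it snaps home on its catch; then tip every tray that holds maize cob pieces into the feed hopper, so that all pieces lie down inside it, and set the trays back upright on the blue mat. When every piece is in, press the green start button on top of the mill fully in and let go; leave the other things on the bench where they are.

Things in the scene. Friction and masses are not known exactly. Their poses are not given: they have to be found in the camera images.
- hopper (a point): Centre of the feed hopper's mouth, level with its rim 190 mm above the bench. Axes of the mill: x front (robot side) to back, y to its left, z up. Mouth inside: 180 mm in x, 190 mm in y; 5 mm rim bar on three sides, the white chamber housing (206 mm high) on the +y side. Its floor, a chute plate, falls from 66 mm below the rim at -y to 140 mm below it at +y. Nothing before or behind it is higher.
- mill_door (a joint): Hinge of the mill's white chamber door, rad: 0 shut and seated, positive open (free edge swung towards the robot). Door 190 mm wide, 165 high, 14 thick, top edge 190 mm above the bench, blue panel, black bar handle near the free edge. Swings with little friction; in the last 0.1 rad a steel nose must be pushed past a sprung roller (about 10 N near the free edge), then snaps in and stays at 0.
- door_hinge (a point): Point on the door's upright hinge axis (its left, +y, edge), 165 mm above the bench. The frame turns with the door: -y runs along the door to its free edge, -x points out of its outer face.
- door_push (a point): Point on the door's outer face, a good place to push: 155 mm from the hinge axis, 25 mm below the door's top edge, above the handle (which spans 50 to 130 mm above the bench and stands 40 mm off the face). Same axes as door_hinge.
- start (a joint): Travel of the green start button, m: 0 is out, 0.006 fully in; it springs back. Fully in takes about 5 N, straight down.
- start_top (a point): Centre of the top face of the green start button (30 mm across, in a black collar), on top of the chamber housing, about 231 mm above the bench. A red mushroom stop button on a yellow disc stands 110 mm behind it and plays no part.
- mat: Blue sample mat, 270 mm (its x) by 450 mm (its y), 2 mm thick, fixed to the bench. Origin at the centre of its underside.
- tray1: Aluminium tray: 150 mm long (x), 110 wide (y), 45 deep, 0.26 kg. Origin: centre of underside. At its -x end the floor rises at 30 degrees to an open pouring lip 36 mm high, 77 mm from the origin; the rest is walled. Black handle bar along y: 14 mm thick in x, 16 high, 100 clear length, centre at x +10 mm, z 107 mm. Tipped lip-down by 75 to 95 degrees, the pieces slide out.
- tray2: Aluminium tray: 150 mm long (x), 110 wide (y), 45 deep, 0.26 kg. Origin: centre of underside. At its -x end the floor rises at 30 degrees to an open pouring lip 36 mm high, 77 mm from the origin; the rest is walled. Black handle bar along y: 14 mm thick in x, 16 high, 100 clear length, centre at x +10 mm, z 107 mm. Tipped lip-down by 75 to 95 degrees, the pieces slide out.
- tray3: Aluminium tray: 150 mm long (x), 110 wide (y), 45 deep, 0.26 kg. Origin: centre of underside. At its -x end the floor rises at 30 degrees to an open pouring lip 36 mm high, 77 mm from the origin; the rest is walled. Black handle bar along y: 14 mm thick in x, 16 high, 100 clear length, centre at x +10 mm, z 107 mm. Tipped lip-down by 75 to 95 degrees, the pieces slide out.
- cob1: Piece of dry yellow maize cob, a cylinder 38 mm across and 46 mm long along its x axis, 35 g, may be absent; origin at its centre. If there, it starts in tray1 and rolls easily.
- cob2: Piece of dry yellow maize cob, a cylinder 38 mm across and 46 mm long along its x axis, 35 g, may be absent; origin at its centre. If there, it starts in tray1 and rolls easily.
- cob3: Piece of dry yellow maize cob, a cylinder 38 mm across and 46 mm long along its x axis, 35 g, may be absent; origin at its centre. If there, it starts in tray1 and rolls easily.
- cob4: Piece of dry yellow maize cob, a cylinder 38 mm across and 46 mm long along its x axis, 35 g, may be absent; origin at its centre. If there, it starts in tray2 and rolls easily.
- cob5: Piece of dry yellow maize cob, a cylinder 38 mm across and 46 mm long along its x axis, 35 g, may be absent; origin at its centre. If there, it starts in tray2 and rolls easily.
- cob6: Piece of dry yellow maize cob, a cylinder 38 mm across and 46 mm long along its x axis, 35 g, may be absent; origin at its centre. If there, it starts in tray2 and rolls easily.
- cob7: Piece of dry yellow maize cob, a cylinder 38 mm across and 46 mm long along its x axis, 35 g, may be absent; origin at its centre. If there, it starts in tray3 and rolls easily.
- cob8: Piece of dry yellow maize cob, a cylinder 38 mm across and 46 mm long along its x axis, 35 g, may be absent; origin at its centre. If there, it starts in tray3 and rolls easily.
- cob9: Piece of dry yellow maize cob, a cylinder 38 mm across and 46 mm long along its x axis, 35 g, may be absent; origin at its centre. If there, it starts in tray3 and rolls easily.
- sample_box: Whitish translucent lidded sample box, 134 by 94 mm, 48 mm high, origin under its centre; not part of the job, leave it standing.
- reagent: Amber reagent bottle, 64 mm across, 130 mm high, origin under its centre; not part of the job, leave it standing.
- beaker: Glass beaker, 70 mm across, 90 mm high, origin under its centre; not part of the job, leave it standing.
- jar: White jar with a green lid, 76 mm across, 90 mm high, origin under its centre; not part of the job, leave it standing.

How it is judged:
By the outcome, as a careful person would: the job done as asked, in the order asked, and still so for the second after the job is handed in, with the robot touching nothing.
Of cob1, cob2, cob3, cob4, cob5, cob6, cob7, cob8, cob9 only 5 to 9 are there at a start; the rules pass over those that are not, and their reading is None.
At some moment in a run one of tray1, tray2, tray3 may be knocked a few centimetres aside while the robot is not near it.
It also fails if it takes over 210 s, if anything falls off the work surface, if the arm or the gripper's body presses on something with over 40 N, if the wrist force passes 120 N, or if a joint passes its speed limit or range.

## Working session

There is one attempt and no reset: what is moved stays moved. The work goes in short steps, Python scripts to look and compute and a tool call to move; the robot and the scene stay as the last step left them, time stands still between calls to the robot, and variables do not carry over. Pictures are saved under pics/ and viewed, and the job is handed in when it is done.

Besides the shell and the picture viewer there is one more tool, called after "Call:" as name(argument=value, ...) on one line, values as JSON. step_arm: Moves the arm, as the interface text tells. Its arguments: {"type":"object","properties":{"motion":{"type":"array"}},"required":["motion"]}

```bash
mkdir -p pics; ls; cat > h.py <<'E'
from bench import bot
import numpy as np, cv2
def cam(n,save=None):
    d=bot.read_camera(n)
    if save: cv2.imwrite('pics/'+save,d['pixels'])
    return d
E
python3 - <<'E'
from h import *
s=bot.sense(); print(s)
for n in ['scene','top','wrist']:
    d=cam(n,n+'0.png'); print(n,d.keys(),np.round(d['mtx'],1).tolist(),np.round(d['view'],4).tolist(),[ (k,v) for k,v in d.items() if k not in('pixels','mtx','view')])
E
```

```text
pics
{'time_s': 0.0, 'joint_pos': array([-6.56051311e+01,  1.22235350e+01, -2.00966328e+00,  7.58312198e+01,
        6.29581176e-04,  9.00005571e+01]), 'dq': array([ 0.01082722,  0.01470311,  0.0819403 ,  0.0382615 , -0.07443322,
       -0.04400112]), 'tau': array([-1.40174856e-03, -6.86151838e+01,  4.87119591e+01,  1.75102428e-02,
       -9.77563604e-05,  1.23375230e-05]), 'tcp_pos': array([ 0.20636952, -0.45503901,  0.23081737]), 'ee_rot': array([-1.79999371e+02,  6.44180832e-02, -6.56056883e+01]), 'contact_force': array([-0.35597045,  0.03885598, -0.40642441]), 'wrist_torque': array([-0.00606743, -0.0268308 ,  0.02652229]), 'grip_width': 0.08523426726146047}
scene dict_keys(['pixels', 'mtx', 'view']) [[507.1, 0.0, 318.2], [0.0, 507.1, 196.5], [0.0, 0.0, 1.0]] [[0.7073, 0.7068, -0.0074, -0.3441], [-0.4114, 0.4202, 0.8088, 0.1169], [0.5748, -0.5691, 0.588, -1.7062], [0.0, 0.0, 0.0, 1.0]] []
top dict_keys(['pixels', 'mtx', 'view']) [[519.6, 0.0, 316.4], [0.0, 519.6, 205.2], [0.0, 0.0, 1.0]] [[-0.0221, -0.9997, -0.0097, -0.0131], [0.9981, -0.0226, 0.058, -0.5386], [-0.0582, -0.0084, 0.9983, -1.7449], [0.0, 0.0, 0.0, 1.0]] []
wrist dict_keys(['pixels', 'mtx', 'view']) [[313.8, 0.0, 317.3], [0.0, 313.8, 199.7], [0.0, 0.0, 1.0]] [[0.4137, -0.9104, -0.0, -0.5], [0.8615, 0.3914, -0.3234, 0.0421], [0.2945, 0.1338, 0.9463, -0.3793], [0.0, 0.0, 0.0, 1.0]] []
```

View pics/scene0.png

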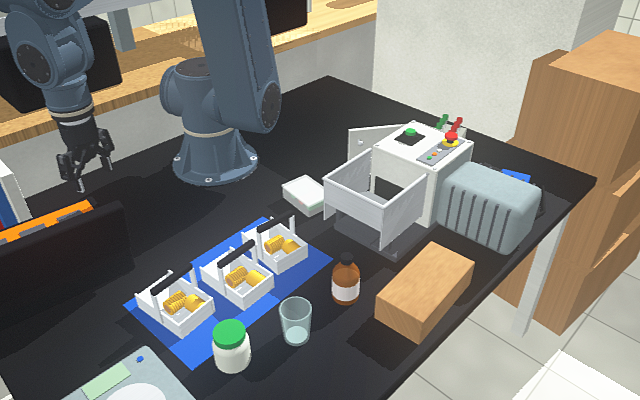

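View pics/top0.png

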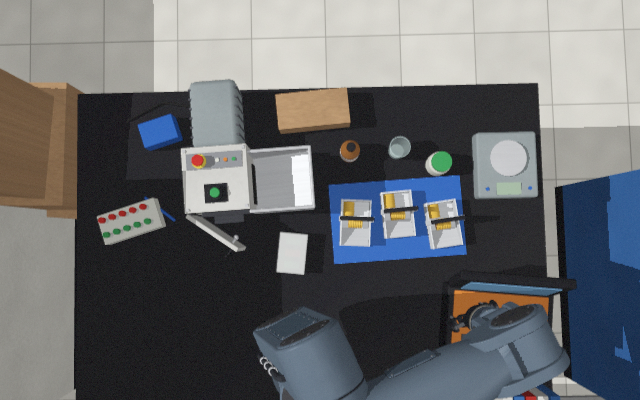

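View pics/wrist0.png

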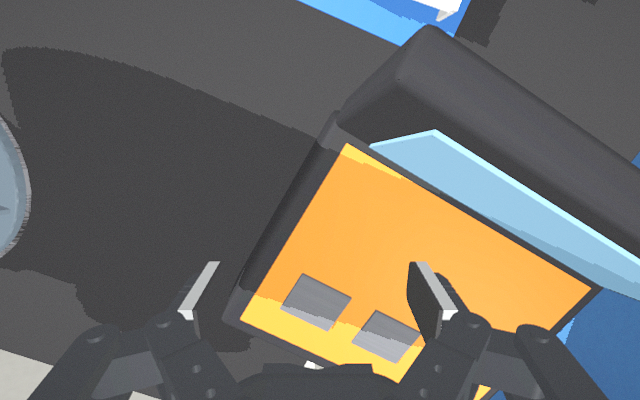

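Call:
step_arm(motion=[-7,-11,-12,0,0,-14,-22,-20,0,0,-22,-34,-27,0,0,-29,-46,-27,0,0,-29,-46,-27,0,0,-29,-46,-27,0,0,-29,-46,-27,0,0,-29,-46,-27,0,0,-29,-46,-27,0,0,-29,-46,-27,0,0,-29,-46,-27,0,0,-29,-46,-27,0,0])

```text
time_s: 1.15
tcp_pos: [0.4503, -0.0836, 0.4579]
ee_rot: [-180.0, -0.0, -65.6]
contact_force: [1.0, -0.4, 0.9]
grip_width: 0.0002
```

```bash
python3 - <<'E'
from h import *
s=bot.sense(); print(s['time_s'],s['joint_pos'].round(2),s['tcp_pos'].round(4),s['ee_rot'].round(2))
d=cam('scene','scene1.png');d=cam('wrist','wrist1.png');d=cam('top','top1.png')
E
```

```text
1.15 [-10.51  13.23  33.22 109.97  -0.   145.09] [ 0.4503 -0.0836  0.4579] [-1.7998e+02 -1.0000e-02 -6.5600e+01]
```

View images.

View pics/wrist1.png

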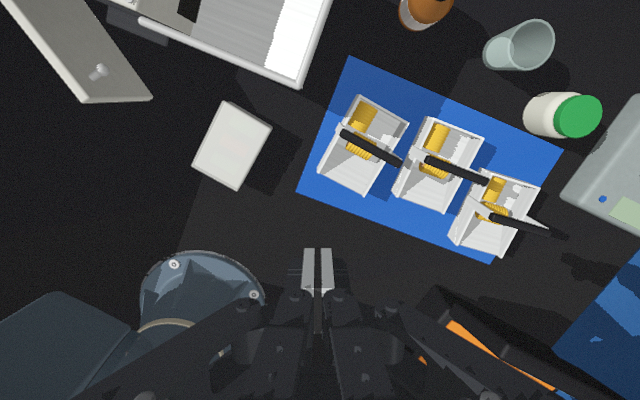

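```bash
python3 - <<'E'
import cv2
a=cv2.imread('pics/scene0.png')[60:340,120:480]; cv2.imwrite('pics/sz.png',cv2.resize(a,(720,560),interpolation=cv2.INTER_CUBIC))
a=cv2.imread('pics/top1.png')[70:290,170:480]; cv2.imwrite('pics/tz.png',cv2.resize(a,(775,550),interpolation=cv2.INTER_CUBIC))
E
```

```text
(no output)
```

View pics/sz.png

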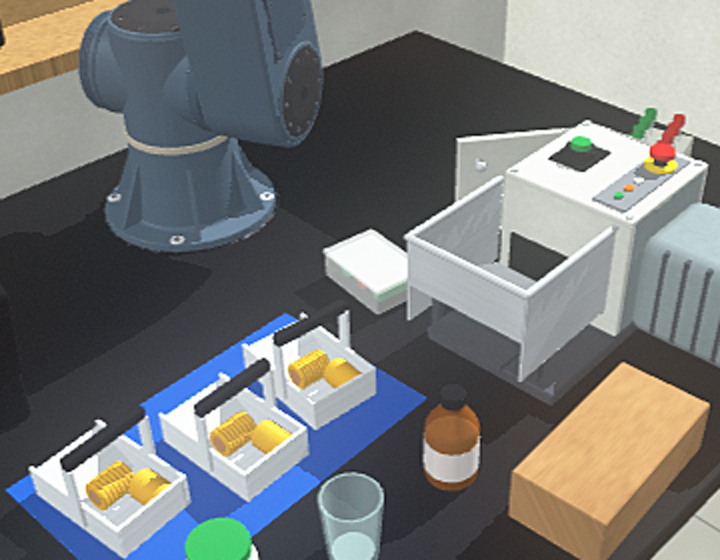

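View pics/tz.png

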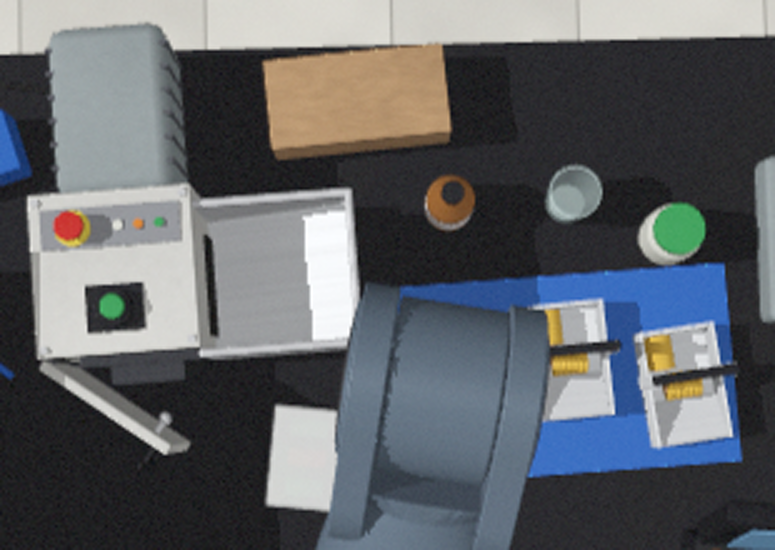

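Call:
step_arm(motion=[0,0,-4,0,0,0,0,-8,0,0,0,0,-12,0,0,0,0,-16,0,0,0,0,-20,0,0,0,0,-25,0,0,0,0,-30,0,0,0,0,-30,0,0,0,0,-30,0,0])

```text
time_s: 2.05
tcp_pos: [0.4175, -0.0794, 0.5137]
ee_rot: [-178.1, -1.3, -65.6]
contact_force: [0.1, -0.6, -0.7]
grip_width: -0.0003
```

```bash
python3 - <<'E'
from h import *
s=bot.sense(); print(s['time_s'],s['joint_pos'].round(2),s['tcp_pos'].round(4),s['ee_rot'].round(2))
E
```

```text
2.05 [-10.77  11.25  40.24 116.65   0.   144.84] [ 0.4175 -0.0794  0.5137] [-178.09   -1.35  -65.63]
```

Call:
step_arm(motion=[0,0,0,0,0,0,0,0,0,0,0,0,0,0,0,0,0,0,0,0])

```text
time_s: 2.38
tcp_pos: [0.4182, -0.0794, 0.5137]
ee_rot: [-178.1, -1.4, -65.6]
contact_force: [1.2, -0.0, 0.5]
grip_width: 0.0001
```

```bash
python3 - <<'E'
from h import *
s=bot.sense(); print(s['time_s'],s['joint_pos'].round(2),s['tcp_pos'].round(4),s['ee_rot'].round(2))
E
```

```text
2.3833 [-10.76  11.32  40.34 116.65   0.   144.84] [ 0.4182 -0.0794  0.5137] [-178.06   -1.36  -65.62]
```

Call:
step_arm(motion=[0,0,-4,0,0,0,0,-8,0,0])

```text
time_s: 2.55
tcp_pos: [0.4078, -0.0775, 0.5313]
ee_rot: [-176.1, -2.7, -65.7]
contact_force: [-0.7, -0.1, 1.2]
grip_width: 0.0
```

```bash
cat >> h.py <<'E'
def st():
    s=bot.sense(); 
    from scipy.spatial.transform import Rotation as R
    r=R.from_euler('xyz',s['ee_rot'],degrees=True).as_matrix()
    print('t',round(s['time_s'],2),'J',s['joint_pos'].round(2),'p',s['tcp_pos'].round(4),'rpy',s['ee_rot'].round(2))
    print(' toolx',r[:,0].round(3),'y',r[:,1].round(3),'z',r[:,2].round(3),'tilt',np.degrees(np.arccos(-r[2,2])).round(2),'F',s['contact_force'].round(1),'w',s['grip_width'].round(4))
    return s,r
E
python3 - <<'E'
from h import *
st()
E
```

```text
t 2.55 J [-10.76   9.07  40.53 116.68   0.   144.84] p [ 0.4078 -0.0775  0.5313] rpy [-176.09   -2.75  -65.7 ]Traceback (most recent call last):
  File "<stdin>", line 2, in <module>
  File "h.py", line 12, in st
    print(' toolx',r[:,0].round(3),'y',r[:,1].round(3),'z',r[:,2].round(3),'tilt',np.degrees(np.arccos(-r[2,2])).round(2),'F',s['contact_force'].round(1),'w',s['grip_width'].round(4))
                                                                                                                                                              ^^^^^^^^^^^^^^^^^^^^^
AttributeError: 'float' object has no attribute 'round'
```

```bash
sed -i "s/s\['grip_width'\].round(4)/round(s['grip_width'],4)/" h.py
python3 - <<'E'
from h import *
st()
E
```

```text
t 2.55 J [-10.76   9.07  40.53 116.68   0.   144.84] p [ 0.4078 -0.0775  0.5313] rpy [-176.09   -2.75  -65.7 ]
 toolx [ 0.411 -0.91   0.048] y [-0.908 -0.414 -0.068] z [ 0.082 -0.016 -0.997] tilt 4.78 F [-0.7 -0.1  1.2] w 0.0
```

Call:
step_arm(motion=[0,0,-30,0,0,0,0,-30,0,0,0,0,-30,0,0,0,0,-30,0,0,0,0,-30,0,0])

```text
time_s: 2.97
tcp_pos: [0.3826, -0.0727, 0.5481]
ee_rot: [-174.3, -4.0, -65.8]
contact_force: [-0.3, -0.0, -0.9]
grip_width: -0.0
```

```bash
python3 - <<'E'
from h import *
st()
E
```

```text
t 2.97 J [-10.76   5.18  38.76 116.65  -0.   144.84] p [ 0.3826 -0.0727  0.5481] rpy [-174.33   -3.98  -65.8 ]
 toolx [ 0.409 -0.91   0.069] y [-0.905 -0.414 -0.099] z [ 0.118 -0.023 -0.993] tilt 6.92 F [-0.3 -0.  -0.9] w -0.0
```

Call:
step_arm(motion=[0,0,-4,0,0])

```text
time_s: 3.05
tcp_pos: [0.3774, -0.0717, 0.557]
ee_rot: [-173.2, -4.8, -65.9]
contact_force: [0.2, -1.1, 0.5]
grip_width: -0.0001
```

```bash
python3 - <<'E'
from h import *
st()
E
```

```text
t 3.05 J [-10.76   4.04  38.95 116.62   0.   144.84] p [ 0.3774 -0.0717  0.557 ] rpy [-173.2    -4.76  -65.89]
 toolx [ 0.407 -0.91   0.083] y [-0.902 -0.415 -0.118] z [ 0.142 -0.027 -0.99 ] tilt 8.29 F [ 0.2 -1.1  0.5] w -0.0001
```

Call:
step_arm(motion=[0,0,-100,0,0,0,0,-100,0,0])

```text
time_s: 3.22
tcp_pos: [0.3629, -0.069, 0.5756]
ee_rot: [-170.9, -6.4, -66.1]
contact_force: [-0.7, -0.5, 0.7]
grip_width: -0.0001
```

```bash
python3 - <<'E'
from h import *
st()
E
```

```text
t 3.22 J [-10.76   1.39  39.16 116.68   0.   144.85] p [ 0.3629 -0.069   0.5756] rpy [-170.9    -6.35  -66.11]
 toolx [ 0.402 -0.909  0.111] y [-0.896 -0.416 -0.157] z [ 0.189 -0.036 -0.981] tilt 11.08 F [-0.7 -0.5  0.7] w -0.0001
```

```bash
cat >> h.py <<'E'
def ray(d,u,v):
    K=d['mtx'];V=d['view']
    p=np.array([(u-K[0,2])/K[0,0],-(v-K[1,2])/K[1,1],-1.0])
    R=V[:3,:3]; o=-R.T@V[:3,3]; return o,R.T@p
def plane(d,u,v,z):
    o,r=ray(d,u,v); return o+r*(z-o[2])/r[2]
def proj(d,P):
    P=np.asarray(P,float); c=d['view'][:3,:3]@P+d['view'][:3,3]; c=c*[1,-1,-1]; q=d['mtx']@c; return q[:2]/q[2]
E
python3 - <<'E'
from h import *
import pickle
D={n:cam(n,n+'2.png') for n in('scene','top','wrist')}
pickle.dump(D,open('D2.pkl','wb'))
im=cv2.imread('pics/top0.png'); d=D['top']
cv2.imwrite('pics/tz2.png',cv2.resize(im[170:270,320:475],(775,500),interpolation=cv2.INTER_CUBIC))
cv2.imwrite('pics/tz3.png',cv2.resize(im[130:280,170:325],(775,750),interpolation=cv2.INTER_CUBIC)[:600])
hsv=cv2.cvtColor(im,cv2.COLOR_BGR2HSV)
m=cv2.inRange(hsv,(100,150,80),(125,255,255)); m[:, :320]=0; m[:,480:]=0;m[:170]=0;m[270:]=0
c=max(cv2.findContours(m,0,2)[0],key=cv2.contourArea); r=cv2.minAreaRect(cv2.convexHull(c)); 
P=[plane(d,*q,0.002)[:2].round(3).tolist() for q in cv2.boxPoints(r)]; print('mat',P)
# button
m=cv2.inRange(hsv,(45,100,80),(85,255,255)); 
for c in cv2.findContours(m,0,2)[0]:
    if cv2.contourArea(c)>20:
        M=cv2.moments(c);u,v=M['m10']/M['m00'],M['m01']/M['m00'];print('green',u,v,cv2.contourArea(c),plane(d,u,v,.231).round(3))
E
```

```text
mat [[0.61, -0.065], [0.634, -0.519], [0.361, -0.529], [0.337, -0.079]]
green 105.93495934959348 234.18699186991867 20.5 [0.453 0.601 0.231]
green 116.0 231.0 22.0 [0.462 0.571 0.231]
green 126.47727272727273 227.5909090909091 22.0 [0.472 0.54  0.231]
green 136.77777777777777 224.1269841269841 21.0 [0.481 0.509 0.231]
green 214.18779342723002 192.0 71.0 [0.572 0.277 0.231]
green 441.6745628877608 160.78962210941904 295.5 [ 0.65  -0.403  0.231]
```

View pics/tz2.png

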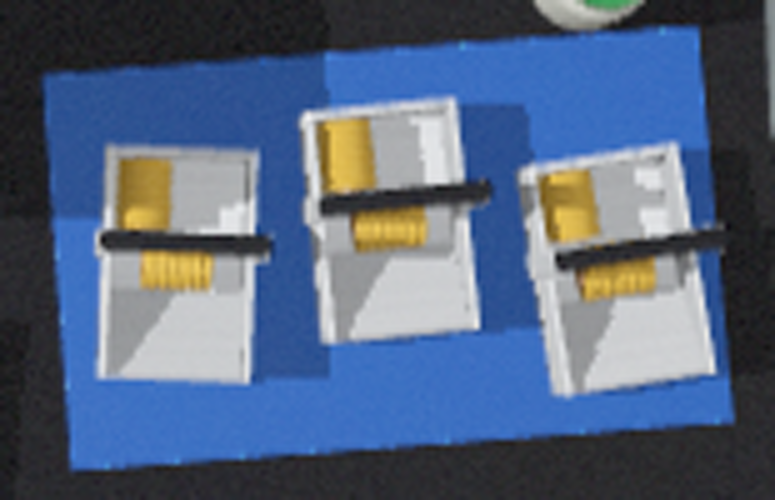

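View pics/tz3.png

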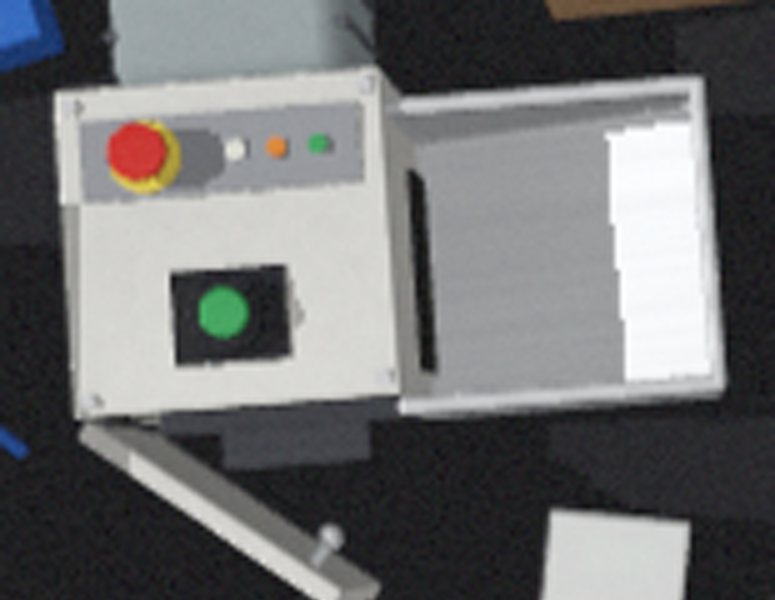

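View pics/wrist2.png

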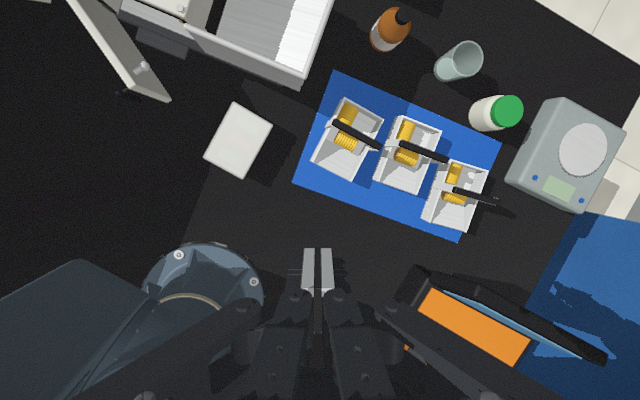

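```bash
python3 - <<'E'
from h import *
import pickle
D=pickle.load(open('D2.pkl','rb'));d=D['top']
f=lambda u,v,z:plane(d,170+u/5,130+v/5,z).round(4)
print('rimNR',f(722,388,.19),'rimFR',f(703,80,.19),'NL',f(402,405,.19),'FL',f(393,106,.206))
print('housing corners',f(57,92,.206),f(380,68,.206),f(78,417,.206),f(400,398,.206))
print('button',f(223,312,.231))
print('door top hinge',f(82,435,.19),f(335,600,.19))
g=lambda u,v,z:plane(d,320+u/5,170+v/5,z).round(4)
for n,pts in {'L':[(106,147),(258,150),(98,378),(252,383)],'M':[(302,112),(456,98),(322,342),(478,328)],'R':[(520,172),(678,143),(555,396),(716,374)]}.items():
    print(n,[g(u,v,.045 if i<2 else .036)[:2].tolist() for i,(u,v) in enumerate(pts)])
for n,pts in {'L':[(100,239),(270,246)],'M':[(320,205),(492,190)],'R':[(556,262),(724,237)]}.items():
    a,b=[g(u,v,.115) for u,v in pts]; print(n,'bar',a,b,(a+b)/2,np.linalg.norm(a-b))
E
```

```text
rimNR [ 0.5207 -0.0203  0.19  ] rimFR [ 0.7105 -0.0128  0.19  ] NL [0.5148 0.1754 0.19  ] FL [0.6963 0.176  0.206 ]
housing corners [0.7097 0.3809 0.206 ] [0.7198 0.1836 0.206 ] [0.5111 0.3696 0.206 ] [0.5182 0.1743 0.206 ]
button [0.5707 0.2759 0.231 ]
door top hinge [0.5008 0.3714 0.19  ] [0.397  0.2179 0.19  ]
L [[0.5539, -0.1084], [0.5496, -0.2095], [0.4003, -0.0996], [0.3948, -0.202]]
M [[0.5743, -0.2395], [0.5813, -0.3422], [0.421, -0.2493], [0.428, -0.3534]]
R [[0.5309, -0.3831], [0.5479, -0.4886], [0.3817, -0.403], [0.394, -0.5104]]
L bar [ 0.4903 -0.1003  0.115 ] [ 0.4834 -0.2085  0.115 ] [ 0.48685 -0.1544   0.115  ] 0.1084197860171288
M bar [ 0.5089 -0.2411  0.115 ] [ 0.516 -0.351  0.115] [ 0.51245 -0.29605  0.115  ] 0.1101291060528505
R bar [ 0.4692 -0.3901  0.115 ] [ 0.4827 -0.4974  0.115 ] [ 0.47595 -0.44375  0.115  ] 0.10814591994153086
```

```bash
python3 - <<'E'
from h import *
from scipy.optimize import least_squares
S=[([12.2235,-2.0097,75.83,],np.hypot(.20637,.45504),.23082),([13.23,33.22,109.97],np.hypot(.4503,.0836),.4579),([11.25,40.24,116.65],np.hypot(.4175,.0794),.5137),([11.32,40.34,116.65],np.hypot(.4182,.0794),.5137),([9.07,40.53,116.68],np.hypot(.4078,.0775),.5313),([5.18,38.76,116.65],np.hypot(.3826,.0727),.5481),([4.04,38.95,116.62],np.hypot(.3774,.0717),.557),([1.39,39.16,116.68],np.hypot(.3629,.069),.5756)]
def f(p):
    h,L1,L2,Lt=p[:4]; o=[]
    for J,r,z in S:
        a,b,c=np.radians(J); q=a-b;s=q+c
        o+=[L1*np.sin(a)+L2*np.cos(q)+Lt*np.cos(s)-r, h+L1*np.cos(a)-L2*np.sin(q)-Lt*np.sin(s)-z]
    return o
r=least_squares(f,[.2,.4,.35,.3]);print(r.x,np.abs(r.fun).max(),np.round(r.fun,4))
E
```

```text
[0.12714404 0.40961277 0.39582024 0.20586074] 0.029481625968472147 [-0.0295 -0.0065  0.0078 -0.0026  0.0096  0.0013  0.0094  0.0014  0.0043
  0.0018  0.0021  0.0016 -0.001   0.0016 -0.007   0.0015]
```

```bash
cat >> h.py <<'E'
def to(p):
    s,r=st(); d=r.T@(np.array(p)-s['tcp_pos'])*100; print(' shift cm to',p,d.round(1)); return d
E
python3 - <<'E'
from h import *
to([.35,.27,.42])
from scipy.optimize import least_squares
S=[([12.2235,-2.0097,75.83,],np.hypot(.20637,.45504),.23082),([13.23,33.22,109.97],np.hypot(.4503,.0836),.4579),([11.25,40.24,116.65],np.hypot(.4175,.0794),.5137),([11.32,40.34,116.65],np.hypot(.4182,.0794),.5137),([9.07,40.53,116.68],np.hypot(.4078,.0775),.5313),([5.18,38.76,116.65],np.hypot(.3826,.0727),.5481),([4.04,38.95,116.62],np.hypot(.3774,.0717),.557),([1.39,39.16,116.68],np.hypot(.3629,.069),.5756)]
def f(p):
    h,L1,L2,Lt,e,a0,k=p; o=[]
    for J,r,z in S:
        a,b,c=np.radians(J); q=a-b;s=q+c
        o+=[a0+L1*np.sin(a)+L2*np.cos(q)+e*np.sin(q)+Lt*np.cos(s)+k*np.sin(s)-r, h+L1*np.cos(a)-L2*np.sin(q)+e*np.cos(q)-Lt*np.sin(s)+k*np.cos(s)-z]
    return o
r=least_squares(f,[.2,.4,.35,.3,0,0,0]);print(r.x,np.abs(r.fun).max(),np.round(r.fun,4))
E
```

```text
t 3.37 J [-10.76   1.49  39.03 116.65   0.   144.84] p [ 0.3633 -0.069   0.5742] rpy [-171.07   -6.24  -66.09]
 toolx [ 0.403 -0.909  0.109] y [-0.896 -0.416 -0.154] z [ 0.185 -0.035 -0.982] tilt 10.88 F [-0.2 -0.4  0.7] w -0.0002
 shift cm to [0.35, 0.27, 0.42] [-33.  -10.5  13.7]
[ 2.43752406e-01  4.87720004e-01  3.92982816e-01  4.57432868e-01
  6.64951364e-02  4.82359637e-05 -4.23964616e-04] 4.229403640798601e-05 [ 0. -0. -0.  0. -0. -0. -0.  0.  0.  0.  0. -0.  0. -0. -0.  0.]
```

Call:
step_arm(motion=[-4,-1,1,-0.12,0,-7,-2,3,-0.24,0,-10,-3,4,-0.36,0,-13,-4,6,-0.48,0,-16,-5,7,-0.6,0,-20,-6,8,-0.72,0,-23,-7,10,-0.84,0,-26,-8,11,-0.96,0,-30,-9,12,-1.08,0,-33,-10,13,-1.2,0,-33,-10,13,-1.2,0,-33,-10,13,-1.2,0])

```text
time_s: 4.37
tcp_pos: [0.3439, 0.269, 0.4237]
ee_rot: [177.2, -10.3, 3.6]
contact_force: [0.6, 0.2, 1.0]
grip_width: -0.0001
```

```bash
python3 - <<'E'
from h import *
to([.35,.27,.165])
cam('wrist','w3.png');cam('top','t3.png');cam('scene','s3.png')
im=cv2.imread('pics/t3.png'); cv2.imwrite('pics/t3z.png',cv2.resize(im[130:280,170:325],(775,750),interpolation=cv2.INTER_CUBIC)[150:])
E
```

```text
t 4.37 J [ 44.36   1.76  13.3   95.54  -8.78 130.59] p [0.3439 0.269  0.4237] rpy [177.24 -10.26   3.56]
 toolx [0.982 0.061 0.178] y [ 0.054 -0.997  0.047] z [ 0.181 -0.037 -0.983] tilt 10.62 F [0.6 0.2 1. ] w -0.0001
 shift cm to [0.35, 0.27, 0.165] [-4.  -1.3 25.5]
```

View pics/w3.png

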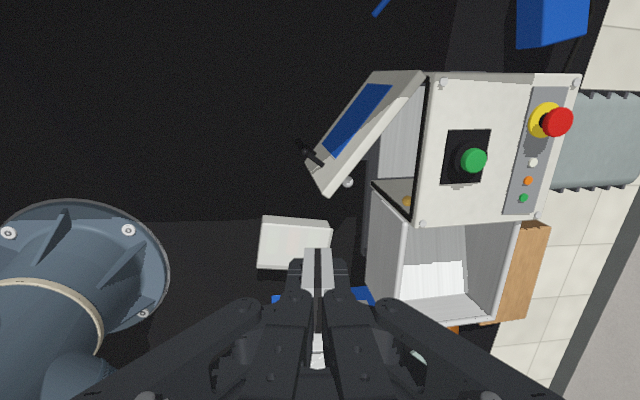

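View pics/t3z.png

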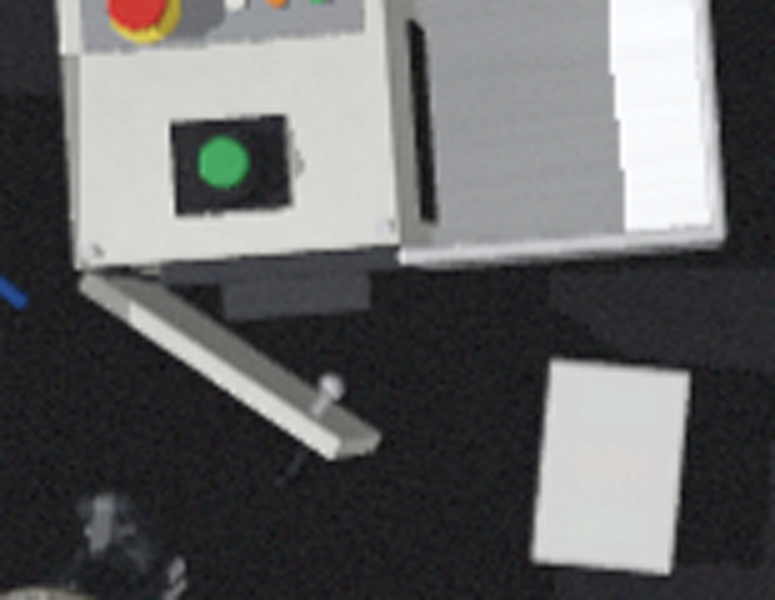

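```bash
python3 - <<'E'
from h import *
import pickle
D=pickle.load(open('D2.pkl','rb'));d=D['top']
f=lambda u,v,z:plane(d,170+u/5,130+v/5,z).round(4)
a=f(82,437,.19);b=f(335,609,.19);c=f(345,594,.19)
print(a,b,c,np.linalg.norm(a-b)); v=(b-a)/np.linalg.norm(b-a); print(np.degrees(np.arctan2(-v[0],-v[1])))
print('push',a+v*.155)
# J5 fit
s=bot.sense();J=np.radians(s['joint_pos']);
from scipy.spatial.transform import Rotation as R
def fk(J,d5,sg=1):
    a,b,c=J[1:4];q=a-b;sm=q+c
    w=np.array([.48772*np.sin(a)+.39298*np.cos(q)+.0665*np.sin(q),0,.24375+.48772*np.cos(a)-.39298*np.sin(q)+.0665*np.cos(q)])
    t=np.array([np.cos(sm),0,-np.sin(sm)]); n=np.array([0,1,0])
    tool=np.cos(J[4])*t+sg*np.sin(J[4])*n
    p=w+d5*t+(.45743-d5)*tool
    return R.from_euler('z',J[0]).apply(p),R.from_euler('z',J[0]).apply(tool)
for sg in(1,-1):
  for d5 in(0,.1,.2): print(sg,d5,fk(J,d5,sg),s['tcp_pos'])
E
```

```text
[0.4996 0.3714 0.19  ] [0.3915 0.218  0.19  ] [0.4005 0.2118 0.19  ] 0.18766238301801455
35.17210849209055
push [0.41031466 0.24469906 0.19      ]
1 0 (array([0.35976034, 0.25162844, 0.4274269 ]), array([ 0.18343746, -0.03494065, -0.98241022])) [0.34463626 0.26715158 0.42572595]
1 0.1 (array([0.34921182, 0.2626849 , 0.42625945]), array([ 0.18343746, -0.03494065, -0.98241022])) [0.34463626 0.26715158 0.42572595]
1 0.2 (array([0.3386633 , 0.27374136, 0.425092  ]), array([ 0.18343746, -0.03494065, -0.98241022])) [0.34463626 0.26715158 0.42572595]
-1 0 (array([0.26241864, 0.35196708, 0.4274269 ]), array([-0.02936383,  0.18441236, -0.98241022])) [0.34463626 0.26715158 0.42572595]
-1 0.1 (array([0.27315026, 0.34108825, 0.42625945]), array([-0.02936383,  0.18441236, -0.98241022])) [0.34463626 0.26715158 0.42572595]
-1 0.2 (array([0.28388187, 0.33020941, 0.425092  ]), array([-0.02936383,  0.18441236, -0.98241022])) [0.34463626 0.26715158 0.42572595]
```

```bash
cat >> h.py <<'E'
def many(ps):
    s,r=st()
    for p in ps: print(p,(r.T@(np.array(p)-s['tcp_pos'])*100).round(1))
E
python3 - <<'E'
from h import *
many([[.35,.28,.3],[.352,.282,.163],[.39,.25,.163],[.435,.226,.163],[.455,.219,.163],[.47,.217,.163],[.48,.216,.163]])
E
```

```text
t 4.52 J [ 44.13   1.56  13.37  95.57  -8.79 130.61] p [0.3446 0.2672 0.4257] rpy [177.4  -10.45   3.28]
 toolx [0.982 0.056 0.181] y [ 0.049 -0.998  0.045] z [ 0.183 -0.035 -0.982] tilt 10.76 F [0.2 0.1 0.4] w 0.0002
[0.35, 0.28, 0.3] [-1.7 -1.8 12.4]
[0.352, 0.282, 0.163] [-4.  -2.6 25.9]
[0.39, 0.25, 0.163] [-0.4  0.8 26.7]
[0.435, 0.226, 0.163] [ 3.9  3.4 27.6]
[0.455, 0.219, 0.163] [ 5.8  4.2 28. ]
[0.47, 0.217, 0.163] [ 7.3  4.4 28.3]
[0.48, 0.216, 0.163] [ 8.2  4.6 28.5]
```

Call:
step_arm(motion=[-1,-1,4,0,0,-1.5,-1.5,8,0,0,-1.7,-1.8,12,0,0,-2.5,-2,16,0,0,-3.2,-2.3,20,0,0,-4,-2.6,24,0,0,-4,-2.6,25.9,0,0,-4,-2.6,25.9,0,0])

```text
time_s: 5.18
tcp_pos: [0.3503, 0.2798, 0.1593]
ee_rot: [177.2, -10.2, 3.3]
contact_force: [0.3, -0.4, -0.7]
grip_width: -0.0001
```

```bash
python3 - <<'E'
from h import *
many([[.39,.25,.163],[.435,.226,.163],[.455,.219,.163],[.47,.217,.163],[.48,.216,.163]])
E
```

```text
t 5.18 J [ 44.85   2.36 -24.83  57.01  -8.87 131.37] p [0.3503 0.2798 0.1593] rpy [177.2  -10.21   3.28]
 toolx [0.983 0.056 0.177] y [ 0.048 -0.998  0.048] z [ 0.18  -0.039 -0.983] tilt 10.59 F [ 0.3 -0.4 -0.7] w -0.0001
[0.39, 0.25, 0.163] [3.8 3.2 0.5]
[0.435, 0.226, 0.163] [8.1 5.8 1.4]
[0.455, 0.219, 0.163] [10.   6.6  1.8]
[0.47, 0.217, 0.163] [11.5  6.9  2. ]
[0.48, 0.216, 0.163] [12.5  7.   2.2]
```

Call:
step_arm(motion=[2,1.5,0.3,0,0,3.8,3.2,0.5,0,0,5,4,0.8,0,0,6.2,4.8,1,0,0,7.2,5.4,1.2,0,0,8.1,5.8,1.4,0,0,9,6.2,1.6,0,0,10,6.6,1.8,0,0,10.7,6.7,1.9,0,0,11.5,6.9,2,0,0,11.5,6.9,2,0,0])

```text
time_s: 6.1
tcp_pos: [0.4726, 0.2195, 0.1669]
ee_rot: [177.4, -10.5, 3.4]
contact_force: [0.2, -0.2, 0.1]
grip_width: -0.0002
```

```bash
python3 - <<'E'
from h import *
st()
cam('top','t4.png');cam('scene','s4.png')
im=cv2.imread('pics/t4.png'); cv2.imwrite('pics/t4z.png',cv2.resize(im[150:270,170:325],(775,600),interpolation=cv2.INTER_CUBIC))
E
```

```text
t 6.1 J [ 29.07   8.39 -17.08  56.23  -6.87 115.45] p [0.4726 0.2195 0.1669] rpy [177.39 -10.45   3.36]
 toolx [0.982 0.058 0.181] y [ 0.05  -0.998  0.045] z [ 0.184 -0.035 -0.982] tilt 10.77 F [ 0.2 -0.2  0.1] w -0.0002
```

View pics/t4z.png

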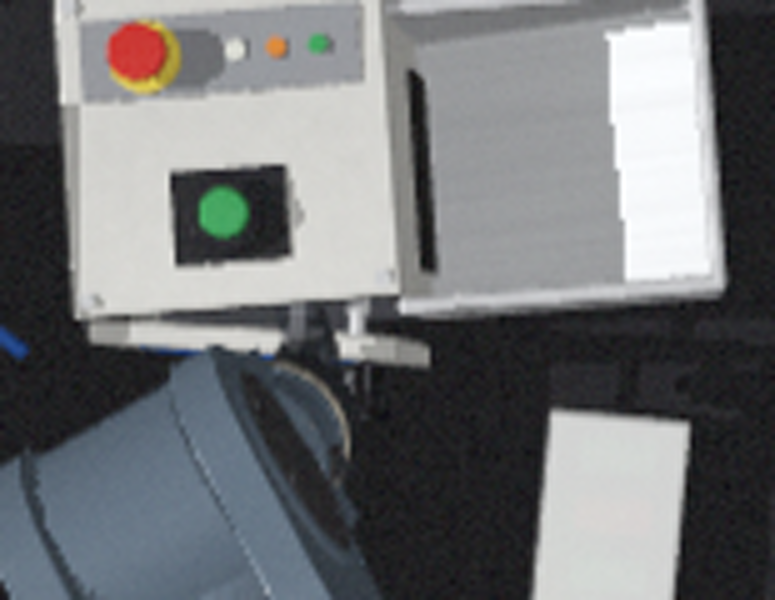

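Call:
step_arm(motion=[0.4,0,0.1,0,0,0.8,0,0.1,0,0,1.2,0,0.2,0,0,1.2,0,0.2,0,0])

```text
time_s: 6.53
tcp_pos: [0.4836, 0.2202, 0.1669]
ee_rot: [177.4, -10.4, 3.4]
contact_force: [-0.1, -0.3, -0.2]
grip_width: 0.0
```

Call:
step_arm(motion=[0.3,0,0,0,0,0.6,0,0.1,0,0,0.6,0,0.1,0,0])

```text
time_s: 6.78
tcp_pos: [0.49, 0.2206, 0.1672]
ee_rot: [177.4, -10.4, 3.4]
contact_force: [-0.2, 0.4, 0.1]
grip_width: -0.0001
```

Call:
step_arm(motion=[0.3,0,0,0,0,0.6,0,0.1,0,0,0.6,0,0.1,0,0])

```text
time_s: 7.03
tcp_pos: [0.4962, 0.2209, 0.1674]
ee_rot: [177.4, -10.5, 3.4]
contact_force: [0.3, 0.7, -0.4]
grip_width: -0.0003
```

```bash
python3 - <<'E'
from h import *
st()
cam('top','t5.png');cam('scene','s5.png')
im=cv2.imread('pics/t5.png'); cv2.imwrite('pics/t5z.png',cv2.resize(im[170:250,170:280],(770,560),interpolation=cv2.INTER_CUBIC))
E
```

```text
t 7.03 J [ 27.88  10.77 -14.13  56.64  -6.69 114.24] p [0.4962 0.2209 0.1674] rpy [177.4  -10.45   3.38]
 toolx [0.982 0.058 0.181] y [ 0.051 -0.998  0.045] z [ 0.184 -0.035 -0.982] tilt 10.77 F [ 0.3  0.7 -0.4] w -0.0003
```

View pics/t5z.png

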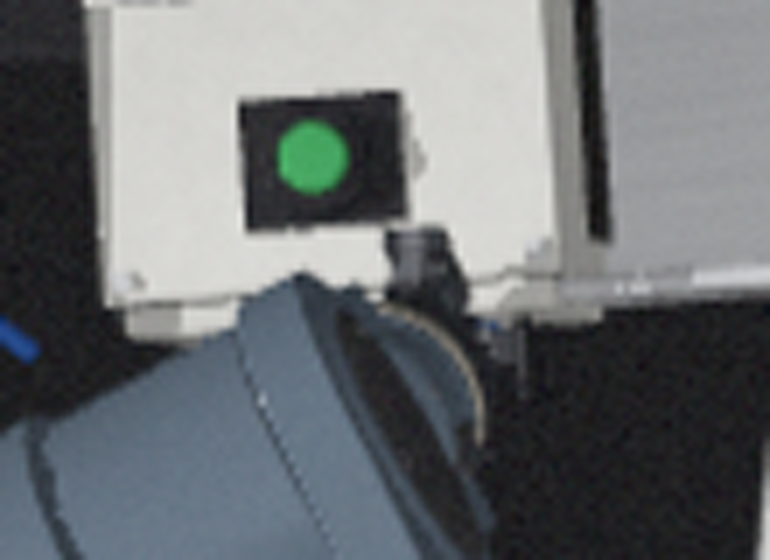

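Call:
step_arm(motion=[0.3,0,0,0,0,0.5,0,0.1,0,0,0.5,0,0.1,0,0])

```text
time_s: 7.38
tcp_pos: [0.4973, 0.2209, 0.1665]
ee_rot: [177.4, -10.1, 3.5]
contact_force: [-32.8, -0.6, 19.7]
grip_width: 0.0003
```

Call:
step_arm(motion=[0.2,0,0,0,0,0.4,0,0.1,0,0,0.4,0,0.1,0,0])

```text
time_s: 7.63
tcp_pos: [0.4979, 0.2209, 0.1658]
ee_rot: [177.4, -9.7, 3.6]
contact_force: [-66.5, -2.7, 40.3]
grip_width: -0.0001
```

Call:
step_arm(motion=[-2,0,0,0,0,-5,0,-1,0,0,-8,0,-4,0,0,-8,0,-8,0,0,-10,0,-12,0,0,-10,0,-12,0,0])

```text
time_s: 8.13
tcp_pos: [0.3838, 0.2206, 0.2727]
ee_rot: [177.6, -10.8, 3.4]
contact_force: [1.0, 0.5, 1.0]
grip_width: 0.0006
```

```bash
python3 - <<'E'
from h import *
st()
cam('top','t6.png');cam('wrist','w6.png')
im=cv2.imread('pics/t6.png'); cv2.imwrite('pics/t6z.png',cv2.resize(im[170:250,170:280],(770,560),interpolation=cv2.INTER_CUBIC))
E
```

```text
t 8.13 J [ 35.37  -2.38 -13.14  71.32  -7.71 121.67] p [0.3838 0.2206 0.2727] rpy [177.62 -10.77   3.4 ]
 toolx [0.981 0.058 0.187] y [ 0.051 -0.998  0.041] z [ 0.189 -0.03  -0.982] tilt 11.03 F [1.  0.5 1. ] w 0.0006
```

View pics/t6z.png

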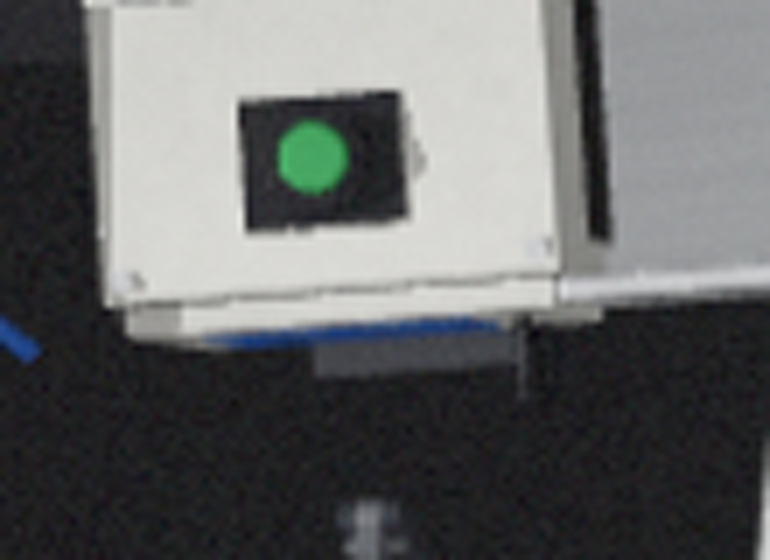

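View pics/w6.png

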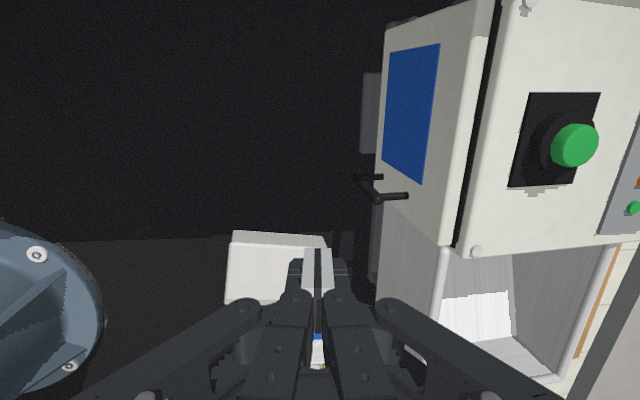

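```bash
cat > k.py <<'E'
import numpy as np
from scipy.optimize import least_squares
from scipy.spatial.transform import Rotation as R
D5=.1425
LO=np.array([-170.91,-42.67,-65.05,-120.47,-90]);HI=np.array([170.91,98.43,77.54,116.71,82.35])
def fk(J):
    a,b,c=J[1:4];q=a-b;sm=q+c
    w=np.array([.48772*np.sin(a)+.39298*np.cos(q)+.0665*np.sin(q),0,.24375+.48772*np.cos(a)-.39298*np.sin(q)+.0665*np.cos(q)])
    t=np.array([np.cos(sm),0,-np.sin(sm)])
    tool=np.cos(J[4])*t+np.sin(J[4])*np.array([0,1,0])
    rz=R.from_euler('z',J[0]).as_matrix()
    return rz@(w+D5*t+(.45743-D5)*tool),rz@tool,rz@w,rz@(w+D5*t)
def ik(p,z,seeds=None):
    best=None
    az=np.arctan2(p[1],p[0])
    for d1 in(0,.5,-.5,1,-1):
      for s in([.2,0,1.3,0],[.5,.3,1.5,.8],[.5,.3,1.5,-.8]):
        x0=np.clip(np.r_[az+d1,s],np.radians(LO)+.01,np.radians(HI)-.01)
        f=lambda J:np.r_[(fk(J)[0]-p)*5,fk(J)[1]-z]
        r=least_squares(f,x0,bounds=(np.radians(LO),np.radians(HI)))
        e=np.abs(r.fun).max()
        if best is None or e<best[0]-1e-6: best=(e,np.degrees(r.x))
        if e<1e-6: return best
    return best
def zdir(az,t):
    az,t=np.radians([az,t]); return np.array([np.sin(t)*np.cos(az),np.sin(t)*np.sin(az),-np.cos(t)])
E
python3 - <<'E'
from k import *
np.set_printoptions(precision=1,suppress=True)
P={'L':[.487,-.145,.107],'M':[.512,-.287,.107],'R':[.476,-.435,.107],'hop':[.545,.07,.29],'hop2':[.55,.06,.33]}
for az in(-90,90):
  for t in(55,65,75):
    for n,p in P.items():
        z=zdir(az,t); e,J=ik(np.array(p)+.019*z,z); f=fk(np.radians(J)); print(az,t,n,'OK' if e<1e-4 else 'bad %.3f'%e,J,'wrist',f[2].round(2),f[3].round(2))
E
```

```text
-90 55 L OK [ 11.3  28.4 -21.7  55.6 -53.4] wrist [0.5 0.1 0.4] [0.5 0.1 0.3]
-90 55 M OK [ -5.   24.5 -27.6  30.8 -54.7] wrist [ 0.5 -0.   0.4] [ 0.5 -0.   0.3]
-90 55 R OK [-22.   21.5 -35.9   4.4 -49.4] wrist [ 0.4 -0.2  0.4] [ 0.5 -0.2  0.3]
-90 55 hop OK [ 29.8  40.1  24.6 109.9 -45.3] wrist [0.6 0.3 0.6] [0.5 0.3 0.5]
-90 55 hop2 OK [ 28.8  39.4  29.4 114.5 -45.9] wrist [0.6 0.3 0.6] [0.6 0.3 0.5]
-90 65 L OK [ 14.2  35.9 -18.5  63.4 -61.5] wrist [0.6 0.1 0.4] [0.5 0.1 0.2]
-90 65 M OK [ -2.1  28.8 -28.9  27.8 -64.9] wrist [ 0.5 -0.   0.4] [ 0.5 -0.   0.2]
-90 65 R OK [-19.3  25.3 -41.9 -12.5 -58.8] wrist [ 0.4 -0.1  0.3] [ 0.5 -0.2  0.2]
-90 65 hop bad 0.017 [ 31.9  45.2  25.3 116.7 -50.7] wrist [0.6 0.4 0.5] [0.5 0.3 0.4]
-90 65 hop2 bad 0.049 [ 31.   41.4  25.4 116.7 -52.1] wrist [0.6 0.4 0.6] [0.5 0.3 0.5]
-90 75 L OK [ 16.1  45.7 -13.1  77.2 -68.1] wrist [0.6 0.2 0.3] [0.5 0.1 0.2]
-90 75 M OK [ -0.1  34.2 -29.   26.3 -75. ] wrist [ 0.5 -0.   0.3] [ 0.5 -0.   0.2]
-90 75 R OK [-17.4  32.5 -48.  -38.6 -67.2] wrist [ 0.4 -0.1  0.3] [ 0.5 -0.1  0.2]
-90 75 hop bad 0.089 [ 33.
[... 750 characters left out ...]
0 65 R bad 0.195 [-57.5  68.2  53.2 116.7  35.2] wrist [ 0.5 -0.7  0.4] [ 0.4 -0.6  0.3]
90 65 hop OK [-20.   35.3   9.4 100.3  58.4] wrist [ 0.6 -0.2  0.5] [ 0.5 -0.2  0.4]
90 65 hop2 OK [-20.7  35.4  15.2 107.1  58. ] wrist [ 0.6 -0.2  0.6] [ 0.6 -0.2  0.5]
90 75 L OK [-41.5  65.4  24.  116.6  46.3] wrist [ 0.6 -0.5  0.2] [ 0.5 -0.4  0.2]
90 75 M bad 0.150 [-49.5  66.9  38.2 116.7  44. ] wrist [ 0.5 -0.6  0.3] [ 0.5 -0.5  0.2]
90 75 R bad 0.275 [-59.1  68.4  49.2 116.7  39.8] wrist [ 0.4 -0.7  0.4] [ 0.4 -0.6  0.3]
90 75 hop OK [-21.6  42.9  11.2 112.2  63.9] wrist [ 0.7 -0.3  0.5] [ 0.5 -0.2  0.4]
90 75 hop2 bad 0.011 [-22.3  41.5  15.1 116.7  63.5] wrist [ 0.7 -0.3  0.5] [ 0.6 -0.2  0.4]
```

```bash
cat > tip.py <<'E'
from k import *
np.set_printoptions(precision=3,suppress=True)
def tipgeo(az,t,psi,off=0.01):
    # tray frame: bar ctr (10,0,107). grasp at bar y=+off(toward approach side if az=-90 -> +y)
    z=zdir(az,t)
    R0=R.from_euler('z',az+90,degrees=True).as_matrix()
    Rt=R.from_rotvec(np.radians(psi)*z).as_matrix()@R0
    g=np.array([.010,off,.107])
    pts={'lipL':[-.077,.055,.036],'lipR':[-.077,-.055,.036],'lipLt':[-.077,.055,.045],'lipRt':[-.077,-.055,.045],'bL':[.075,.055,0],'bR':[.075,-.055,0],'fL':[-.015,.055,0],'fR':[-.015,-.055,0],'tL':[.075,.055,.045],'tR':[.075,-.055,.045],'hL':[.01,.055,.107],'hR':[.01,-.055,.107]}
    return {k:Rt@(np.array(v)-g) for k,v in pts.items()}, Rt.T@np.array([0,0,-1.])
E
python3 - <<'E'
from tip import *
for az,t,psi in[(-85,60,100),(-85,60,115),(-85,60,-115)]:
    p,g=tipgeo(az,t,psi); print(az,t,psi,'grav',g,'ramp comp',g@[-.866,0,.5],'norm',g@[-.5,0,-.866])
    for k,v in p.items(): print('  ',k,v)
for az in(-85,-80,-75,-70):
  for t in(58,62,66,70):
    o=[]
    for p in([.53,.08,.29],[.55,.08,.32],[.487,-.145,.107],[.476,-.435,.107]):
        z=zdir(az,t); e,J=ik(np.array(p)+.019*z,z); o.append('%.3f'%e+' J4 %.0f J5 %.0f'%(J[3],J[4]))
    print(az,t,o)
E
```

```text
-85 60 100 grav [-0.853 -0.508 -0.12 ] ramp comp 0.6787022152959147 norm 0.5301497745815505
   lipL [ 0.094  0.047 -0.06 ]
   lipR [ 0.047 -0.035 -0.116]
   lipLt [ 0.086  0.051 -0.059]
   lipRt [ 0.039 -0.031 -0.115]
   bL [ 0.106 -0.045  0.065]
   bR [ 0.059 -0.128  0.01 ]
   fL [ 0.118  0.    -0.011]
   fR [ 0.071 -0.082 -0.067]
   tL [ 0.066 -0.026  0.071]
   tR [ 0.019 -0.108  0.015]
   hL [0.019 0.034 0.023]
   hR [-0.028 -0.049 -0.033]
-85 60 115 grav [-0.785 -0.616  0.067] ramp comp 0.7131927493664911 norm 0.3344522226101139
   lipL [ 0.11   0.034 -0.036]
   lipR [ 0.067 -0.041 -0.104]
   lipLt [ 0.103  0.039 -0.036]
   lipRt [ 0.059 -0.036 -0.104]
   bL [ 0.082 -0.059  0.086]
   bR [ 0.039 -0.134  0.018]
   fL [ 0.117 -0.015  0.015]
   fR [ 0.073 -0.09  -0.052]
   tL [ 0.045 -0.035  0.083]
   tR [ 0.001 -0.11   0.015]
   hL [0.018 0.031 0.028]
   hR [-0.026 -0.044 -0.04 ]
-85 60 -115 grav [ 0.785 -0.616  0.067] ramp comp -0.6462290530609666 norm -0.450433344611282
   lipL [-0.034 -0.057  0.101]
   lipR [ 0.021 -0.124  0.033]
   lipLt [-0.028 -0.051  0.1  ]
   lipRt [ 0.028 -
[... 1119 characters left out ...]
J4 -25 J5 -40']
-75 62 ['0.000 J4 99 J5 -56', '0.000 J4 102 J5 -56', '0.000 J4 28 J5 -62', '0.000 J4 -35 J5 -43']
-75 66 ['0.000 J4 102 J5 -58', '0.000 J4 106 J5 -59', '0.000 J4 28 J5 -66', '0.000 J4 -45 J5 -46']
-75 70 ['0.000 J4 107 J5 -60', '0.000 J4 110 J5 -61', '0.000 J4 29 J5 -70', '0.000 J4 -57 J5 -48']
-70 58 ['0.000 J4 88 J5 -55', '0.000 J4 92 J5 -55', '0.000 J4 18 J5 -57', '0.000 J4 -31 J5 -35']
-70 62 ['0.000 J4 91 J5 -58', '0.000 J4 95 J5 -58', '0.000 J4 16 J5 -61', '0.000 J4 -42 J5 -38']
-70 66 ['0.000 J4 95 J5 -61', '0.000 J4 98 J5 -61', '0.000 J4 13 J5 -66', '0.000 J4 -53 J5 -40']
-70 70 ['0.000 J4 99 J5 -63', '0.000 J4 102 J5 -64', '0.000 J4 11 J5 -70', '0.000 J4 -65 J5 -42']
```

```bash
cat >> k.py <<'E'
def xy0(J):
    a,b,c=J[1:4];sm=a-b+c
    t=np.array([np.cos(sm),0,-np.sin(sm)]);n=np.array([0,1,0])
    z=np.cos(J[4])*t+np.sin(J[4])*n; n1=np.cos(J[4])*n-np.sin(J[4])*t
    rz=R.from_euler('z',J[0]).as_matrix(); return rz@n1, rz@np.cross(z,n1)
def j6(J,x):
    n1,m=xy0(np.radians(J)); return np.degrees(np.arctan2(x@m,x@n1))
E
python3 - <<'E'
from k import *
from h import *
s,r=st(); print(j6(s['joint_pos'][:5],r[:,0]), s['joint_pos'][5])
f=fk(np.radians(s['joint_pos'][:5])); print(f[0],s['tcp_pos'])
for t in(60,65,70):
  for nm,p in {'L':[.487,-.145,.107],'R':[.476,-.435,.107],'mid':[.5,-.05,.35],'hop':[.55,.11,.28],'tilt':[0,-.3,.6]}.items():
    z=zdir(-79,t);e,J=ik(np.array(p)+.019*z,z); x=np.array([np.cos(np.radians(11)),np.sin(np.radians(11)),0])
    if nm=='tilt': print(nm,e,J)
    else:print(t,nm,round(e,4),J.round(0),'J6 psi0',j6(J,x).round(0),'psi105',j6(J,R.from_rotvec(np.radians(105)*z).apply(x)).round(0))
E
```

```text
t 8.23 J [ 35.26  -2.09 -13.45  70.91  -7.7  121.54] p [0.3849 0.2203 0.2684] rpy [177.5  -10.61   3.43]
 toolx [0.981 0.059 0.184] y [ 0.052 -0.998  0.043] z [ 0.186 -0.033 -0.982] tilt 10.9 F [ 0.4 -0.8 -1. ] w 0.0
121.5423561476313 121.5423561476313
[0.38505422 0.22053985 0.26849558] [0.38493364 0.22034458 0.26844229]
60 L 0.0 [ 14.  23. -34.  37. -60.] J6 psi0 95.0 psi105 -160.0
60 R 0.0 [-23.  20. -50. -24. -46.] J6 psi0 36.0 psi105 141.0
60 mid 0.0 [ 24.  19.  -2.  91. -58.] J6 psi0 115.0 psi105 -140.0
60 hop 0.0 [ 36.  40.  19. 105. -52.] J6 psi0 133.0 psi105 -122.0
tilt 0.009202957247104515 [-137.14205319  -42.67        -12.84135336   78.10482472   47.67943564]
65 L 0.0 [ 15.  27. -33.  39. -65.] J6 psi0 100.0 psi105 -155.0
65 R 0.0 [-22.  23. -53. -36. -49.] J6 psi0 33.0 psi105 138.0
65 mid 0.0 [ 25.  21.  -2.  94. -61.] J6 psi0 121.0 psi105 -134.0
65 hop 0.0 [ 37.  43.  20. 110. -55.] J6 psi0 139.0 psi105 -116.0
tilt 0.018462333957941196 [-148.67132427  -42.67        -15.20582608   82.42314375   58.85957258]
70 L 0.0 [ 16.  31. -32.  42. -69.] J6 psi0 106.0 psi105 -149.0
70 R 0.0 [-21.  28. -56. -50. -53.] J6 psi0 29.0 psi105 134.0
70 mid 0.0 [ 27.  25.  -3.  99. -65.] J6 psi0 129.0 psi105 -126.0
70 hop 0.0 [ 38.  47.  21. 116. -57.] J6 psi0 146.0 psi105 -109.0
tilt 0.014591659699282 [-157.21462597  -42.67        -17.92044647   87.16623474   67.44320698]
```

```bash
python3 - <<'E'
from h import *
many([[.43,0,.4],[.36,-.25,.42],[.2,-.4,.42],[0,-.45,.42]])
E
```

```text
t 8.23 J [ 35.26  -2.09 -13.45  70.91  -7.7  121.54] p [0.3849 0.2203 0.2684] rpy [177.5  -10.61   3.43]
 toolx [0.981 0.059 0.184] y [ 0.052 -0.998  0.043] z [ 0.186 -0.033 -0.982] tilt 10.9 F [ 0.4 -0.8 -1. ] w 0.0
[0.43, 0, 0.4] [  5.5  22.8 -11.4]
[0.36, -0.25, 0.42] [ -2.4  47.4 -13.8]
[0.2, -0.4, 0.42] [-19.   61.6 -16.3]
[0, -0.45, 0.42] [-38.9  65.5 -19.9]
```

Call:
step_arm(motion=[0.9,3.5,-2.5,0,0,1.8,7,-5,0,0,2.7,10.5,-7,0,0,3.6,14,-9,0,0,4.6,18,-10.5,0,0,4.5,22,-11.4,0,0,3.5,26,-11.8,0,0,2.3,30,-12.2,0,0,1.2,34,-12.5,0,0,0,38,-13,0,0,-1.2,42,-13.4,0,0,-2.4,46,-13.8,0,0])

```text
time_s: 9.23
tcp_pos: [0.3628, -0.2216, 0.4162]
ee_rot: [177.4, -10.4, 3.4]
contact_force: [1.7, 0.6, 0.6]
grip_width: 0.0002
```

```bash
python3 - <<'E'
from h import *
many([[.2,-.4,.42],[0,-.45,.42],[0,-.45,.5]])
E
```

```text
t 9.23 J [-34.63  -3.28   6.98  90.46   4.33  52.61] p [ 0.3628 -0.2216  0.4162] rpy [177.42 -10.4    3.37]
 toolx [0.982 0.058 0.18 ] y [ 0.051 -0.998  0.044] z [ 0.183 -0.034 -0.983] tilt 10.71 F [1.7 0.6 0.6] w 0.0002
[0.2, -0.4, 0.42] [-16.9  17.   -2.7]
[0, -0.45, 0.42] [-36.9  21.   -6.2]
[0, -0.45, 0.5] [-35.4  21.3 -14.1]
```

Call:
step_arm(motion=[-3,3,-0.5,0,0,-6,6,-1,0,0,-9,9,-1.5,0,0,-12,12,-2,0,0,-15,15,-2.5,0,0,-18,17.5,-3,0,0,-22,18.5,-5,-0.03,0,-26,19.5,-7,-0.06,0,-30,20.3,-10,-0.1,0,-33,21,-12,-0.15,0,-35.4,21.3,-14,-0.15,0,-35.4,21.3,-14,-0.15,0])

```text
time_s: 10.23
tcp_pos: [-0.0038, -0.4492, 0.5002]
ee_rot: [175.9, -9.9, 11.9]
contact_force: [0.7, -0.3, -0.0]
grip_width: -0.0
```

```bash
python3 - <<'E'
from h import *
many([[0,-.4,.8]])
E
```

```text
t 10.23 J [-97.97  14.23  40.88 116.08  10.67 -19.43] p [-0.0038 -0.4492  0.5002] rpy [175.88  -9.87  11.87]
 toolx [0.964 0.203 0.171] y [ 0.193 -0.979  0.071] z [ 0.182 -0.035 -0.983] tilt 10.69 F [ 0.7 -0.3 -0. ] w -0.0
[0, -0.4, 0.8] [  6.5  -2.6 -29.6]
```

Call:
step_arm(motion=[4,0,-4,0,0,7,0,-12,0,0,7,0,-20,0,0])

```text
time_s: 10.48
tcp_pos: [0.0431, -0.4229, 0.5301]
ee_rot: [173.6, -9.5, 12.1]
contact_force: [0.1, -0.1, 0.7]
grip_width: -0.0
```

Call:
step_arm(motion=[0,0,-50,0,0,0,0,-50,0,0])

```text
time_s: 10.65
tcp_pos: [0.0374, -0.4091, 0.5458]
ee_rot: [171.4, -9.0, 12.1]
contact_force: [-0.4, -0.2, 1.1]
grip_width: -0.0001
```

Call:
step_arm(motion=[0,0,-50,0,0,0,0,-50,0,0])

```text
time_s: 10.82
tcp_pos: [0.0328, -0.3953, 0.5609]
ee_rot: [169.3, -8.5, 11.9]
contact_force: [0.3, 0.6, 0.7]
grip_width: 0.0001
```

```bash
python3 - <<'E'
from h import *
st()
E
```

```text
t 10.82 J [-93.98   5.13  39.85 116.62  10.99 -14.32] p [ 0.0328 -0.3953  0.5609] rpy [169.32  -8.51  11.92]
 toolx [0.968 0.204 0.148] y [ 0.176 -0.967  0.183] z [ 0.181 -0.151 -0.972] tilt 13.63 F [0.3 0.6 0.7] w 0.0001
```

```bash
cat > sim.py <<'E'
from k import *
LO6=np.radians(np.r_[LO,-180]);HI6=np.radians(np.r_[HI,180])
HI6[3]=np.radians(116.65)
def full(J):
    p,z,_,_=fk(J); n1,m=xy0(J); x=np.cos(J[5])*n1+np.sin(J[5])*m
    return p,np.c_[x,np.cross(z,x),z]
def row(J,pt,Rt,w=1.):
    p0,R0=full(J)
    d=pt-p0; n=np.linalg.norm(d); d=d*min(1,.0417/n) if n>0 else d
    rv=R.from_matrix(Rt@R0.T).as_rotvec(); a=np.linalg.norm(rv); rv=rv*min(1,np.radians(7.16)/a) if a>0 else rv
    P=p0+d; RR=R.from_rotvec(rv).as_matrix()@R0
    def f(q):
        p,r=full(q); return np.r_[p-P, w*R.from_matrix(RR@r.T).as_rotvec()]
    s=least_squares(f,np.clip(J,LO6+1e-6,HI6-1e-6),bounds=(LO6,HI6)); return s.x
def call(J,rows,w=1.):
    p0,R0=full(J)
    for r in rows:
        J=row(J,p0+R0@np.array(r[:3])/100,R0@R.from_rotvec([0,0,r[3]]).as_matrix(),w)
    return J
E
python3 - <<'E'
from sim import *
J=np.radians([-93.98,5.13,39.85,116.62,10.99,-14.32])
np.set_printoptions(precision=3,suppress=True)
for w in(.3,.5,1,2):
  K=J
  o=[]
  for i in range(3):
    K=call(K,[[0,0,-50,0]]*2,w); p,r=full(K); o.append(np.degrees(np.arccos(-r[2,2])).round(2))
  print(w,o,p,np.degrees(K).round(1))
  K=call(J,[[0,0,-50,0]]*8,w);p,r=full(K);print('  8rows',np.degrees(np.arccos(-r[2,2])).round(2),p)
E
```

```text
0.3 [np.float64(17.98), np.float64(23.03), np.float64(28.32)] [ 0.015 -0.339  0.676] [-98.5  -5.9  46.6 116.6  12.  -15. ]
  8rows 23.46 [ 0.02  -0.361  0.642]
0.5 [np.float64(15.62), np.float64(17.86), np.float64(20.25)] [ 0.024 -0.349  0.618] [-96.3  -3.   40.5 116.6  11.4 -14.9]
  8rows 15.86 [ 0.029 -0.357  0.583]
1 [np.float64(14.14), np.float64(14.68), np.float64(15.23)] [ 0.03  -0.353  0.577] [-95.1  -0.7  36.4 116.6  11.2 -15. ]
  8rows 14.13 [ 0.031 -0.355  0.567]
2 [np.float64(13.75), np.float64(13.88), np.float64(14.01)] [ 0.031 -0.354  0.566] [-94.8   0.   35.3 116.6  11.1 -15. ]
  8rows 13.75 [ 0.032 -0.354  0.564]
```

```bash
cat > srch.py <<'E'
from sim import *
import sys
def best(J,nr,w=.5,n=40,turns=(0,)):
    rng=np.random.default_rng(0); res=[]
    p0,r0=full(J)
    for i in range(n):
        v=rng.normal(size=3); v/=np.linalg.norm(v); 
        for tr in turns:
            K=call(J,[[*(v*50),tr]]*nr,w); p,r=full(K)
            res.append((-(r[1,2]-r0[1,2])/(-r0[2,2]),v.round(2),tr,(r[:,2]-r0[:,2]).round(3),p.round(3)))
    res.sort(key=lambda a:-a[0]); return res
if __name__=='__main__':
    J=np.radians([-93.98,5.13,39.85,116.62,10.99,-14.32])
    for nr in(1,2,3):
        for r in best(J,nr,turns=(0,1.,-1.))[:4]: print(nr,r)
E
python3 srch.py
```

```text
1 (np.float64(0.032334744588446124), array([ 0.11, -0.4 , -0.91]), 1.0, array([-0.002, -0.031,  0.005]), array([ 0.031, -0.373,  0.574]))
1 (np.float64(0.03233472180503912), array([ 0.11, -0.4 , -0.91]), 0, array([-0.002, -0.031,  0.005]), array([ 0.031, -0.373,  0.574]))
1 (np.float64(0.032334680842598634), array([ 0.11, -0.4 , -0.91]), -1.0, array([-0.002, -0.031,  0.005]), array([ 0.031, -0.373,  0.574]))
1 (np.float64(0.030639957479509632), array([-0.48, -0.29, -0.83]), 1.0, array([-0.004, -0.03 ,  0.004]), array([ 0.009, -0.382,  0.569]))
2 (np.float64(0.06339167209724036), array([ 0.11, -0.4 , -0.91]), -1.0, array([-0.003, -0.062,  0.011]), array([ 0.031, -0.352,  0.584]))
2 (np.float64(0.06326297064901759), array([ 0.11, -0.4 , -0.91]), 1.0, array([-0.007, -0.061,  0.01 ]), array([ 0.031, -0.352,  0.584]))
2 (np.float64(0.05989591805928474), array([-0.48, -0.29, -0.83]), -1.0, array([-0.008, -0.058,  0.009]), array([-0.014, -0.371,  0.575]))
2 (np.float64(0.059520607388003285), array([-0.48, -0.29, -0.83]), 1.0, array([-0.012, -0.058,  0.009]), array([-0.014, -0.371,  0.575]))
3 (np.float64(0.09164883005204433), array([ 0.11, -0.4 , -0.91]), -1.0, array([-0.004, -0.089,  0.017]), array([ 0.031, -0.333,  0.593]))
3 (np.float64(0.09124201847975058), array([ 0.11, -0.4 , -0.91]), 1.0, array([-0.013, -0.089,  0.016]), array([ 0.031, -0.333,  0.593]))
3 (np.float64(0.08631777209718532), array([-0.48, -0.29, -0.83]), -1.0, array([-0.014, -0.084,  0.014]), array([-0.034, -0.361,  0.58 ]))
3 (np.float64(0.08495347720912498), array([-0.48, -0.29, -0.83]), 1.0, array([-0.023, -0.083,  0.012]), array([-0.035, -0.36 ,  0.58 ]))
```

```bash
python3 - <<'E'
from srch import *
J=np.radians([-93.98,5.13,39.85,116.62,10.99,-14.32])
for v in([0,0,-50],[5,-20,-45],[10,-30,-40],[-25,-15,-40],[20,-20,-40]):
    K=call(J,[[*v,-3.]]*12,.5);p,r=full(K); print(v,np.degrees(K).round(1),p,r[:,2].round(3))
E
```

```text
[0, 0, -50] [-103.3   -4.    51.8  116.6   20.2 -102.5] [ 0.02659033 -0.36120035  0.71002301] [ 0.231 -0.524 -0.82 ]
[5, -20, -45] [-90.2 -17.4  39.5 116.6  11.5 -91.7] [ 0.0621124  -0.24080785  0.68461505] [ 0.198 -0.493 -0.847]
[10, -30, -40] [-63.4 -25.5  32.6 116.6   0.9 -68.7] [ 0.08467257 -0.15880001  0.66250015] [ 0.247 -0.46  -0.853]
[-25, -15, -40] [-138.8   -1.7   40.9  116.6   23.6 -139.4] [-0.17921409 -0.32413541  0.63172727] [ 0.074 -0.467 -0.881]
[20, -20, -40] [-55.7 -18.   42.1 116.6   2.2 -61.3] [ 0.14502824 -0.19114914  0.69956129] [ 0.342 -0.433 -0.834]
```

Call:
step_arm(motion=[0,0,-50,-3,0,0,0,-50,-3,0,0,0,-50,-3,0,0,0,-50,-3,0,0,0,-50,-3,0,0,0,-50,-3,0,0,0,-50,-3,0,0,0,-50,-3,0])

```text
time_s: 11.48
tcp_pos: [0.0239, -0.3643, 0.6419]
ee_rot: [160.3, 15.1, 65.0]
contact_force: [-0.6, 0.1, 0.3]
grip_width: -0.0001
```

```bash
python3 - <<'E'
from h import *
st()
E
```

```text
t 11.48 J [-99.06  -2.09  44.45 116.62  14.87 -74.05] p [ 0.0239 -0.3643  0.6419] rpy [160.29  15.15  64.97]
 toolx [ 0.408  0.875 -0.261] y [ 0.89  -0.318  0.326] z [ 0.202 -0.366 -0.909] tilt 24.68 F [-0.6  0.1  0.3] w -0.0001
```

```bash
python3 - <<'E'
from srch import *
J=np.radians([-99.06,-2.09,44.45,116.62,14.87,-74.05])
p0,r0=full(J)
for vw in([0,0,50],[0,20,45],[10,0,50],[10,10,50],[0,-10,50],[20,10,40]):
    v=r0.T@np.array(vw)
    K=call(J,[[*v,-3.]]*10,.5);p,r=full(K); print(vw,v.round(),np.degrees(K).round(1),p,r[:,2].round(3))
v=[0,0,-50]
K=call(J,[[*v,-3.]]*10,.5);p,r=full(K); print('tz',v,np.degrees(K).round(1),p,r[:,2].round(3))
E
```

```text
[0, 0, 50] [-13.  16. -45.] [ -95.1   -1.2   67.2  116.6   18.6 -135.9] [ 0.06727007 -0.37396639  0.79185382] [ 0.261 -0.656 -0.708]
[0, 20, 45] [  6.   8. -48.] [ -81.   -13.3   56.5  116.6    7.8 -125.6] [ 0.08497797 -0.26134198  0.77890807] [ 0.241 -0.649 -0.722]
[10, 0, 50] [ -9.  25. -43.] [ -82.2   -0.3   69.7  116.6   12.3 -125.9] [ 0.11792843 -0.36624467  0.79587406] [ 0.302 -0.635 -0.711]
[10, 10, 50] [ -0.  22. -47.] [ -76.5   -5.9   64.5  116.6    8.4 -121.8] [ 0.12238719 -0.31276106  0.79382483] [ 0.302 -0.632 -0.714]
[0, -10, 50] [-22.  19. -42.] [ -96.6    4.7   72.4  116.6   20.1 -137.1] [ 0.05954262 -0.42462722  0.78846937] [ 0.27  -0.653 -0.708]
[20, 10, 40] [  6.  28. -36.] [-5.910e+01 -4.100e+00  6.580e+01  1.166e+02 -1.000e-01 -1.088e+02] [ 0.18029921 -0.30129865  0.78876317] [ 0.351 -0.588 -0.729]
tz [0, 0, -50] [-101.4  -11.8   54.7  116.6   17.6 -141.7] [ 0.03789464 -0.29328129  0.76825066] [ 0.175 -0.659 -0.732]
```

Call:
step_arm(motion=[3,6,-48,-3,0,3,6,-48,-3,0,3,6,-48,-3,0,3,6,-48,-3,0,3,6,-48,-3,0,3,6,-48,-3,0,3,6,-48,-3,0,3,6,-48,-3,0,3,6,-48,-3,0,3,6,-48,-3,0])

```text
time_s: 12.32
tcp_pos: [0.0737, -0.2839, 0.7467]
ee_rot: [-159.6, 34.3, 144.3]
contact_force: [0.4, -0.4, 0.6]
grip_width: -0.0
```

```bash
python3 - <<'E'
from h import *
from srch import *
s,r=st()
J=np.radians(s['joint_pos']);J[3]=min(J[3],HI6[3])
p0,r0=full(J); 
for vw in([0,0,50],[0,20,45],[0,40,30],[0,-20,40],[10,10,50]):
    v=r0.T@np.array(vw)
    K=call(J,[[*v,3.]]*12,.5);p,r=full(K); print(vw,v.round(),np.degrees(K).round(1),p,r[:,2].round(3))
E
```

```text
t 12.32 J [ -88.57  -11.75   52.43  116.62   12.19 -132.4 ] p [ 0.0737 -0.2839  0.7467] rpy [-159.65   34.27  144.32]
 toolx [-0.671  0.482 -0.563] y [ 0.706  0.647 -0.287] z [ 0.226 -0.59  -0.775] tilt 39.21 F [ 0.4 -0.4  0.6] w -0.0
[0, 0, 50] [-28. -14. -39.] [-71.4  -6.7  77.5 113.   -5.7 -34.6] [ 0.07124029 -0.30967607  0.90633013] [ 0.184 -0.858 -0.479]
[0, 20, 45] [-16.   0. -47.] [-83.7 -17.1  71.4 116.6   7.2 -39.9] [ 0.06145565 -0.19594737  0.88999   ] [ 0.221 -0.856 -0.468]
[0, 40, 30] [  2.  17. -47.] [-85.1 -33.8  53.3 116.6  10.1 -40.2] [ 0.06159518 -0.07097022  0.82174808] [ 0.248 -0.838 -0.486]
[0, -20, 40] [-32. -24. -19.] [-79.5   1.9  77.5 105.5  -0.3 -38.7] [ 0.0795881  -0.43859026  0.90052162] [ 0.153 -0.854 -0.498]
[10, 10, 50] [-30.  -1. -42.] [-62.7  -8.4  77.5 114.7  -6.6 -29.2] [ 0.100304   -0.27352474  0.90424847] [ 0.297 -0.827 -0.477]
```

Call:
step_arm(motion=[-16,0,-47,3,0,-16,0,-47,3,0,-16,0,-47,3,0,-16,0,-47,3,0,-16,0,-47,3,0,-16,0,-47,3,0,-16,0,-47,3,0,-16,0,-47,3,0,-16,0,-47,3,0,-16,0,-47,3,0,-16,0,-47,3,0,-16,0,-47,3,0])

```text
time_s: 13.32
tcp_pos: [0.0674, -0.2138, 0.9125]
ee_rot: [123.1, 38.6, 37.0]
contact_force: [0.6, -1.2, -0.3]
grip_width: 0.0002
```

```bash
python3 - <<'E'
from h import *
from srch import *
s,r=st()
J=np.radians(s['joint_pos']);J[3]=min(J[3],HI6[3])
p0,r0=full(J); 
for vw in([0,0,50],[0,20,45],[0,40,30],[0,-20,40],[10,10,50]):
    v=r0.T@np.array(vw)
    K=call(J,[[*v,-3.]]*4,.5);p,r=full(K); print(vw,v.round(),np.degrees(K).round(1),p,r[:,2].round(3))
E
```

```text
t 13.32 J [-84.59 -13.65  77.43 116.63   8.55 -47.65] p [ 0.0674 -0.2138  0.9125] rpy [123.06  38.58  36.97]
 toolx [ 0.625  0.47  -0.624] y [ 0.746 -0.122  0.655] z [ 0.232 -0.874 -0.427] tilt 64.75 F [ 0.6 -1.2 -0.3] w 0.0002
[0, 0, 50] [-31.  33. -21.] [-74.6 -13.9  77.5 107.9   0.6 -72. ] [ 0.06839672 -0.23490263  0.97926544] [ 0.266 -0.922 -0.282]
[0, 20, 45] [-19.  27. -37.] [-80.6 -17.7  77.5 111.8   6.6 -73.7] [ 0.06621509 -0.17746148  0.96429436] [ 0.269 -0.921 -0.282]
[0, 40, 30] [  0.  15. -48.] [-83.9 -22.1  76.6 116.6   9.7 -74.8] [ 0.06545405 -0.1159195   0.93430532] [ 0.266 -0.915 -0.304]
[0, -20, 40] [-34.  29.   0.] [-76.8  -9.8  77.5 105.    1.6 -72.7] [ 0.07849711 -0.29473881  0.98108877] [ 0.246 -0.921 -0.304]
[10, 10, 50] [-20.  39. -28.] [-88.7 -15.5  77.5 110.   15.  -76. ] [ 0.08616467 -0.20751199  0.97258415] [ 0.279 -0.918 -0.281]
```

```bash
python3 - <<'E'
from tip import *
for psi in(0,30,45,60,75,90,100,110,120):
    p,g=tipgeo(-75.1,64.75,psi,0.0); print(psi,'grav',g,'ramp %.2f norm %.2f'%(g@[-.866,0,.5],g@[-.5,0,-.866]),'lipL',p['lipL'],'lipR',p['lipR'],'bR',p['bR'],'fR',p['fR'],'tL',p['tL'])
for p in([.50,.1,.36],[.55,.12,.36],[.57,.12,.36],[.57,.12,.28],[.6,.13,.36],[.487,-.145,.107],[.45,-.1,.107],[.53,-.285,.107],[.476,-.435,.107],[.45,-.15,.3],[.48,0,.36]):
    z=zdir(-75.1,64.75);e,J=ik(np.array(p)+.019*z,z); x=-np.array([np.cos(np.radians(14.9)),np.sin(np.radians(14.9)),0])
    print(p,round(e,4),J.round(0),'J6',j6(J,x).round(0),j6(J,R.from_rotvec(np.radians(105)*z).apply(x)).round(0),'w',fk(np.radians(J))[2])
E
```

```text
0 grav [ 0.  0. -1.] ramp -0.50 norm 0.87 lipL [-0.098  0.031 -0.071] lipR [-0.07  -0.076 -0.071] bR [ 0.077 -0.036 -0.107] fR [-0.01  -0.06  -0.107] tL [ 0.049  0.07  -0.062]
30 grav [-0.452 -0.052 -0.89 ] ramp -0.05 norm 1.00 lipL [-0.048  0.058 -0.1  ] lipR [-0.043 -0.052 -0.105] bR [ 0.109 -0.047 -0.069] fR [ 0.028 -0.048 -0.109] tL [ 0.083  0.06  -0.023]
45 grav [-0.64  -0.113 -0.76 ] ramp 0.17 norm 0.98 lipL [-0.018  0.068 -0.103] lipR [-0.023 -0.041 -0.116] bR [ 0.116 -0.056 -0.046] fR [ 0.048 -0.046 -0.104] tL [0.092 0.051 0.001]
60 grav [-0.783 -0.193 -0.591] ramp 0.38 norm 0.90 lipL [ 0.014  0.074 -0.099] lipR [ 0.    -0.033 -0.121] bR [ 0.117 -0.067 -0.023] fR [ 0.065 -0.046 -0.093] tL [0.094 0.04  0.025]
75 grav [-0.874 -0.286 -0.394] ramp 0.56 norm 0.78 lipL [ 0.044  0.077 -0.088] lipR [ 0.025 -0.027 -0.12 ] bR [ 0.112 -0.079 -0.001] fR [ 0.08  -0.049 -0.08 ] tL [0.09  0.027 0.048]
90 grav [-0.904 -0.386 -0.182] ramp 0.69 norm 0.61 lipL [ 0.071  0.075 -0.07 ] lipR [ 0.048 -0.024 -0.113] bR [ 0.1   -0.091  0.018] fR [ 0.09  -0.054 -0.063] tL [0.079 0.014 0.069]
100 grav [
[... 811 characters left out ...]
.12, 0.28] 0.0 [ 37.  42.  20. 106. -57.] J6 -46.0 59.0 w [0.572 0.432 0.517]
[0.6, 0.13, 0.36] 0.0173 [ 36.  43.  35. 117. -58.] J6 -49.0 56.0 w [0.592 0.433 0.604]
[0.487, -0.145, 0.107] 0.0 [ 15.  23. -39.  29. -65.] J6 -89.0 16.0 w [0.42  0.114 0.376]
[0.45, -0.1, 0.107] 0.0 [ 23.  25. -37.  44. -64.] J6 -72.0 33.0 w [0.417 0.174 0.37 ]
[0.53, -0.285, 0.107] 0.0 [ -3.  22. -47. -13. -59.] J6 -128.0 -23.0 w [ 0.383 -0.022  0.352]
[0.476, -0.435, 0.107] 0.0 [-23.  23. -56. -42. -45.] J6 -152.0 -47.0 w [ 0.303 -0.131  0.32 ]
[0.45, -0.15, 0.3] 0.0 [ 16.   4. -29.  59. -65.] J6 -88.0 17.0 w [0.386 0.11  0.569]
[0.48, 0, 0.36] 0.0 [ 32.  21.  -2.  99. -60.] J6 -54.0 51.0 w [0.475 0.299 0.607]
```

```bash
cat > path.py <<'E'
from sim import *
from h import *
def simpath(wps,rowsper,turn=0):
    s=bot.sense(); J=np.radians(s['joint_pos']);J[3]=min(J[3],HI6[3]); p0,r0=full(J); z0=r0[:,2]
    prev=p0
    for w,n in zip(wps,rowsper):
        w=np.array(w)
        for i in range(n):
            Jn=row(J,prev+(w-prev)*(i+1)/n,r0); dq=np.degrees(np.abs(Jn-J)).max()*12; J=Jn
            p,r=full(J)
        print(w,np.degrees(J).round(0),p.round(3),'tilterr',np.degrees(np.arccos(min(1,r[:,2]@z0))).round(1),'lastspeed',dq.round(0)); prev=w
E
python3 - <<'E'
from path import *
simpath([[.07,-.45,.85],[.07,-.6,.75],[.25,-.58,.68],[.4,-.45,.6],[.46,-.3,.45],[.46,-.15,.35]],[6,5,5,6,6,6])
E
```

```text
[ 0.07 -0.45  0.85] [-91. -19.  31.  76.  14. -51.] [ 0.07 -0.45  0.85] tilterr 0.0 lastspeed 54.0
[ 0.07 -0.6   0.75] [-91. -15.  11.  52.  14. -50.] [ 0.07 -0.6   0.75] tilterr 0.0 lastspeed 51.0
[ 0.25 -0.58  0.68] [-60. -16.  -2.  41. -14. -37.] [ 0.25 -0.58  0.68] tilterr 0.0 lastspeed 67.0
[ 0.4  -0.45  0.6 ] [-28. -16. -10.  40. -41. -19.] [ 0.4  -0.45  0.6 ] tilterr 0.0 lastspeed 59.0
[ 0.46 -0.3   0.45] [ -4. -11. -23.  43. -59.   8.] [ 0.46 -0.3   0.45] tilterr 0.0 lastspeed 70.0
[ 0.46 -0.15  0.35] [ 18.   4. -20.  72. -65.  54.] [ 0.46 -0.15  0.35] tilterr 0.0 lastspeed 96.0
```

```bash
python3 - <<'E'
from h import *
many([[.07,-.45,.85],[.07,-.6,.75],[.07,-.6,.75]])
E
```

```text
t 13.32 J [-84.59 -13.65  77.43 116.63   8.55 -47.65] p [ 0.0674 -0.2138  0.9125] rpy [123.06  38.58  36.97]
 toolx [ 0.625  0.47  -0.624] y [ 0.746 -0.122  0.655] z [ 0.232 -0.874 -0.427] tilt 64.75 F [ 0.6 -1.2 -0.3] w 0.0002
[0.07, -0.45, 0.85] [-7.  -1.  23.4]
[0.07, -0.6, 0.75] [-7.9 -5.8 40.8]
[0.07, -0.6, 0.75] [-7.9 -5.8 40.8]
```

Call:
step_arm(motion=[-1.2,-0.2,4,0,0,-2.4,-0.4,8,0,0,-3.6,-0.6,12,0,0,-4.8,-0.8,16,0,0,-6,-1,20,0,0,-7,-1.2,23.5,0,0,-7.2,-2.2,27,0,0,-7.4,-3.2,31,0,0,-7.6,-4.2,35,0,0,-7.8,-5,38,0,0,-8,-6,41,0,0])

```text
time_s: 14.23
tcp_pos: [0.0691, -0.5351, 0.7858]
ee_rot: [123.3, 38.8, 37.2]
contact_force: [0.3, 0.2, 1.1]
grip_width: -0.0001
```

```bash
python3 - <<'E'
from h import *
many([[.16,-.6,.72],[.25,-.58,.68],[.33,-.53,.64],[.4,-.45,.6]])
E
```

```text
t 14.23 J [-90.87 -18.22  16.33  60.77  14.17 -50.75] p [ 0.0691 -0.5351  0.7858] rpy [123.33  38.78  37.23]
 toolx [ 0.621  0.472 -0.626] y [ 0.749 -0.121  0.651] z [ 0.231 -0.873 -0.428] tilt 64.64 F [0.3 0.2 1.1] w -0.0001
[0.16, -0.6, 0.72] [ 6.7  3.3 10.6]
[0.25, -0.58, 0.68] [15.7  7.2 12.6]
[0.33, -0.53, 0.64] [25.6 10.  11.8]
[0.4, -0.45, 0.6] [36.2 11.7  8.2]
```

Call:
step_arm(motion=[2.2,1.1,3.5,0,0,4.5,2.2,7,0,0,6.7,3.3,10.6,0,0,10,4.7,11.3,0,0,13,6,12,0,0,16,7.2,12.6,0,0,19,8.2,12.4,0,0,22.3,9.2,12,0,0,25.6,10,11.8,0,0,29,10.6,10.7,0,0,32.5,11.2,9.5,0,0,36,11.7,8.2,0,0])

```text
time_s: 15.23
tcp_pos: [0.3999, -0.4482, 0.6019]
ee_rot: [123.3, 38.9, 37.2]
contact_force: [0.2, -1.0, -0.4]
grip_width: 0.0001
```

```bash
python3 - <<'E'
from h import *
many([[.4,-.45,.6],[.44,-.38,.52],[.46,-.3,.45],[.45,-.1,.4]])
E
```

```text
t 15.23 J [-27.79 -15.43  -9.75  40.63 -41.74 -19.04] p [ 0.3999 -0.4482  0.6019] rpy [123.32  38.89  37.21]
 toolx [ 0.62   0.471 -0.628] y [ 0.75 -0.12  0.65] z [ 0.231 -0.874 -0.427] tilt 64.69 F [ 0.2 -1.  -0.4] w 0.0001
[0.4, -0.45, 0.6] [ 0.  -0.1  0.2]
[0.44, -0.38, 0.52] [10.8 -3.1 -1.5]
[0.46, -0.3, 0.45] [20.2 -7.2 -5.1]
[0.45, -0.1, 0.4] [ 32.2 -13.6 -20.7]
```

Call:
step_arm(motion=[3.5,-1,-0.5,-0.12,0.6,7,-2,-1,-0.24,0.6,10.8,-3.1,-1.5,-0.36,0.6,14,-4.5,-2.7,-0.48,0.6,17,-6,-4,-0.6,0.6,20,-7.2,-5.1,-0.72,0.6,22,-8.3,-7.5,-0.84,0.6,24,-9.4,-10,-0.96,0.6,26,-10.5,-12.5,-1.08,0.6,28,-11.6,-15,-1.2,0.6,30,-12.6,-18,-1.32,0.6,32,-13.6,-20.7,-1.44,0.6])

```text
time_s: 16.23
tcp_pos: [0.4474, -0.1009, 0.4031]
ee_rot: [-128.6, 47.0, 164.5]
contact_force: [0.9, 0.6, -0.8]
grip_width: 0.0515
```

```bash
cat >> h.py <<'E'
def turn(x):
    s,r=st(); x=np.array(x,float);x/=np.linalg.norm(x)
    print(' turn rad to',x.round(3),np.arctan2(x@r[:,1],x@r[:,0]).round(3))
E
python3 - <<'E'
from h import *
turn([-.966,-.257,0])
E
```

```text
t 16.23 J [ 25.06   8.1   -9.63  93.04 -62.92 -13.03] p [ 0.4474 -0.1009  0.4031] rpy [-128.6    46.98  164.52]
 toolx [-0.658  0.182 -0.731] y [ 0.717  0.449 -0.533] z [ 0.231 -0.875 -0.426] tilt 64.81 F [ 0.9  0.6 -0.8] w 0.0515
 turn rad to [-0.966 -0.257  0.   ] -0.941
```

Call:
step_arm(motion=[0,0,0,-0.12,0.6,0,0,0,-0.24,0.6,0,0,0,-0.36,0.6,0,0,0,-0.48,0.6,0,0,0,-0.6,0.6,0,0,0,-0.72,0.6,0,0,0,-0.84,0.6,0,0,0,-0.94,0.6,0,0,0,-0.94,0.6])

```text
time_s: 16.98
tcp_pos: [0.4479, -0.1019, 0.4023]
ee_rot: [-115.3, -0.0, -165.2]
contact_force: [0.2, 0.5, -0.2]
grip_width: 0.0512
```

```bash
python3 - <<'E'
from h import *
import pickle
turn([-.966,-.257,0])
D={n:cam(n,n+'7.png') for n in('scene','top','wrist')}
pickle.dump(D,open('D7.pkl','wb'))
E
```

```text
t 16.98 J [ 24.89   8.    -9.77  92.62 -62.91 -67.4 ] p [ 0.4479 -0.1019  0.4023] rpy [-1.1527e+02 -5.0000e-02 -1.6519e+02]
 toolx [-0.967 -0.256  0.001] y [-0.11   0.413 -0.904] z [ 0.231 -0.874 -0.427] tilt 64.73 F [ 0.2  0.5 -0.2] w 0.0512
 turn rad to [-0.966 -0.257  0.   ] 0.0
```

View pics/wrist7.png

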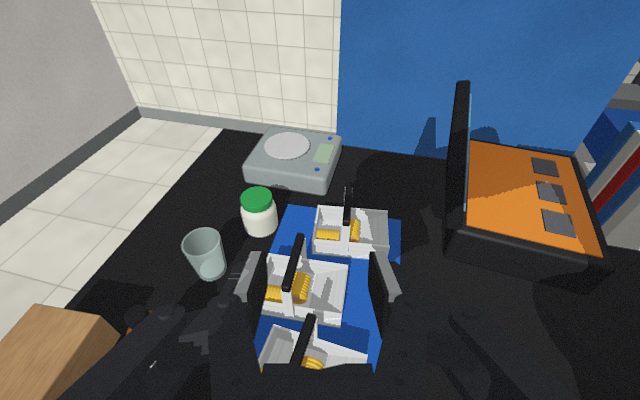

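View pics/scene7.png

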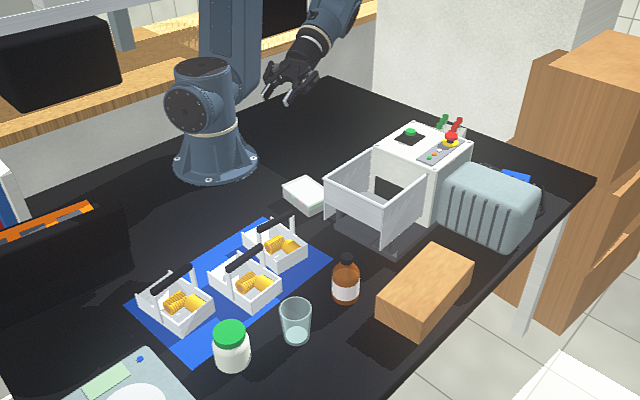

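View pics/top7.png

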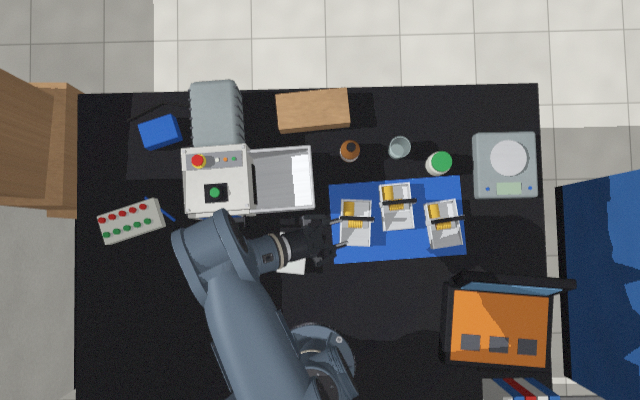

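```bash
cat > bars.py <<'E'
from h import *
def bars(im,d):
    # mat+trays region; black bars: dark pixels inside the mat hull
    hsv=cv2.cvtColor(im,cv2.COLOR_BGR2HSV)
    poly=np.array([proj(d,p) for p in([.345,-.075,.05],[.6,-.07,.05],[.63,-.515,.05],[.365,-.525,.05])]).astype(np.int32)
    m=np.zeros(im.shape[:2],np.uint8); cv2.fillConvexPoly(m,poly,255)
    k=((im.max(axis=2)<60)&(m>0)).astype(np.uint8)
    out=[]
    for c in cv2.findContours(k,0,2)[0]:
        a=cv2.contourArea(c)
        if a<25: continue
        r=cv2.minAreaRect(c); 
        (cx,cy),(w,h),_=r
        b=cv2.boxPoints(r); 
        if w<h: e=[(b[0]+b[3])/2,(b[1]+b[2])/2] if np.linalg.norm(b[0]-b[1])>np.linalg.norm(b[0]-b[3]) else [(b[0]+b[1])/2,(b[2]+b[3])/2]
        else: e=[(b[0]+b[1])/2,(b[2]+b[3])/2] if np.linalg.norm(b[0]-b[1])<np.linalg.norm(b[0]-b[3]) else [(b[0]+b[3])/2,(b[1]+b[2])/2]
        P=[plane(d,*q,.115) for q in e]; P.sort(key=lambda q:-q[1]); v=P[0]-P[1]
        out.append((((P[0]+P[1])/2).round(4)[:2],np.linalg.norm(v).round(3),np.degrees(np.arctan2(-v[0],v[1])).round(1),a,(cx,cy)))
    return out
if __name__=='__main__':
    d=cam('top'); 
    for o in bars(d['pixels'],d): print(o)
    cv2.imwrite('pics/tb.png',cv2.resize(d['pixels'][165:270,320:475],(775,525),interpolation=cv2.INTER_CUBIC))
E
python3 bars.py
```

```text
(array([ 0.3916, -0.0745]), np.float64(0.068), np.float64(51.2), 36.5, (332.6353759765625, 249.01528930664062))
(array([ 0.4889, -0.1529]), np.float64(0.105), np.float64(-3.7), 55.0, (356.5051574707031, 217.87521362304688))
(array([ 0.5386, -0.2898]), np.float64(0.103), np.float64(3.9), 62.0, (398.9877624511719, 201.36476135253906))
(array([ 0.4949, -0.4461]), np.float64(0.257), np.float64(-87.9), 271.5, (448.5266418457031, 214.10916137695312))
```

View pics/tb.png

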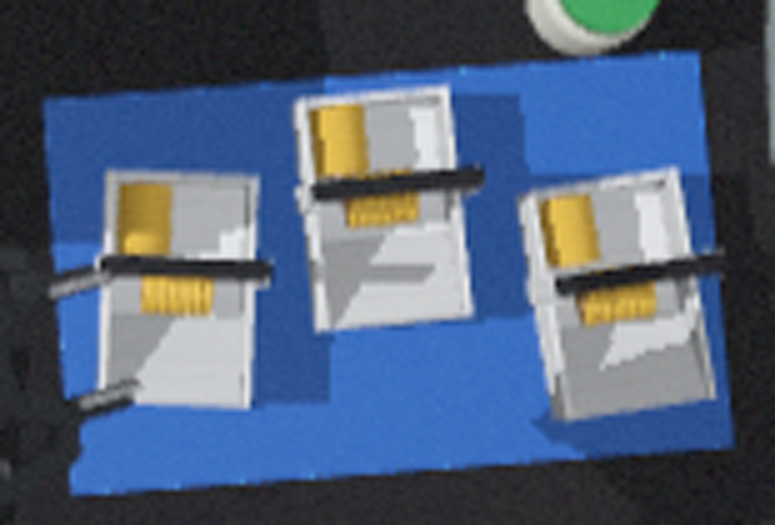

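```bash
python3 - <<'E'
from h import *
many([[.4924,-.1646,.2],[.4924,-.1646,.14],[.4924,-.1646,.099]])
E
```

```text
t 17.18 J [ 24.91   7.99  -9.7   92.64 -62.91 -66.91] p [ 0.4482 -0.1016  0.4028] rpy [-115.28    0.44 -165.37]
 toolx [-0.968 -0.253 -0.008] y [-0.101  0.415 -0.904] z [ 0.232 -0.874 -0.427] tilt 64.72 F [0.8 0.  0.2] w 0.051
[0.4924, -0.1646, 0.2] [-2.5 15.3 15.2]
[0.4924, -0.1646, 0.14] [-2.5 20.7 17.7]
[0.4924, -0.1646, 0.099] [-2.5 24.4 19.5]
```

Call:
step_arm(motion=[-0.5,2.6,2.6,0,0.8,-1,5.2,5.2,0,0.8,-1.5,7.8,7.8,0,0.8,-2,10.4,10.4,0,0.8,-2.5,13,13,0,0.8,-2.5,15.3,15.2,0,0.8,-2.5,18,16.5,0,0.8,-2.5,20.7,17.7,0,0.8,-2.5,20.7,17.7,0,0.8])

```text
time_s: 17.93
tcp_pos: [0.4897, -0.1647, 0.1361]
ee_rot: [-115.3, 0.1, -165.4]
contact_force: [-1.6, -0.7, -1.3]
grip_width: 0.0682
```

```bash
python3 - <<'E'
from h import *
many([[.4924,-.1646,.099]])
cam('wrist','w8.png');cam('top','t8.png');cam('scene','s8.png')
im=cv2.imread('pics/s8.png'); cv2.imwrite('pics/s8z.png',cv2.resize(im[120:340,120:440],(800,550),interpolation=cv2.INTER_CUBIC))
E
```

```text
t 17.93 J [ 14.91  19.36 -37.13  34.06 -64.65 -89.34] p [ 0.4897 -0.1647  0.1361] rpy [-1.1535e+02  5.0000e-02 -1.6537e+02]
 toolx [-0.968 -0.253 -0.001] y [-0.107  0.414 -0.904] z [ 0.229 -0.874 -0.428] tilt 64.65 F [-1.6 -0.7 -1.3] w 0.0682
[0.4924, -0.1646, 0.099] [-0.3  3.3  1.6]
```

View pics/w8.png

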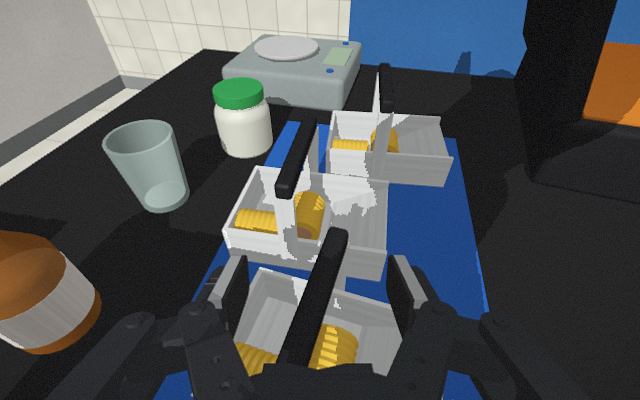

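View pics/s8z.png

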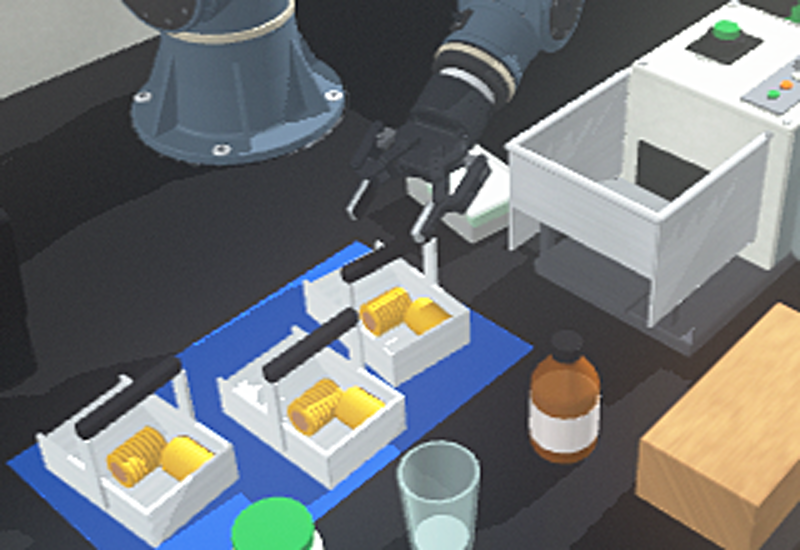

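Call:
step_arm(motion=[-0.2,1.1,0.5,0,0.8,-0.3,2.2,1.1,0,0.8,-0.3,3.3,1.6,0,0.8,-0.3,3.3,1.6,0,0.8])

```text
time_s: 18.42
tcp_pos: [0.4958, -0.1633, 0.1042]
ee_rot: [-115.3, 0.4, -165.3]
contact_force: [-1.6, -0.4, -1.0]
grip_width: 0.0684
```

Call:
step_arm(motion=[0,0,0,0,0.4,0,0,0,0,0.3,0,0,0,0,0.2,0,0,0,0,0.1,0,0,0,0,0,0,0,0,0,0,0,0,0,0,0,0,0,0,0,0])

```text
time_s: 19.08
tcp_pos: [0.4959, -0.1635, 0.1049]
ee_rot: [-115.2, 0.4, -165.3]
contact_force: [-0.6, 1.8, 8.4]
grip_width: 0.0129
```

```bash
python3 - <<'E'
from h import *
st()
cam('wrist','w9.png');cam('scene','s9.png')
im=cv2.imread('pics/s9.png'); cv2.imwrite('pics/s9z.png',cv2.resize(im[120:340,120:440],(800,550),interpolation=cv2.INTER_CUBIC))
E
```

```text
t 19.08 J [ 14.9   22.9  -38.23  28.84 -64.8  -89.59] p [ 0.4959 -0.1635  0.1049] rpy [-115.21    0.4  -165.27]
 toolx [-0.967 -0.254 -0.007] y [-0.102  0.413 -0.905] z [ 0.233 -0.874 -0.426] tilt 64.8 F [-0.6  1.8  8.4] w 0.0129
```

View pics/w9.png

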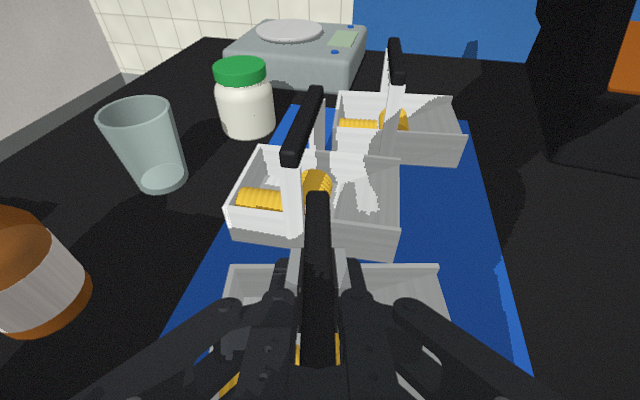

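View pics/s9z.png

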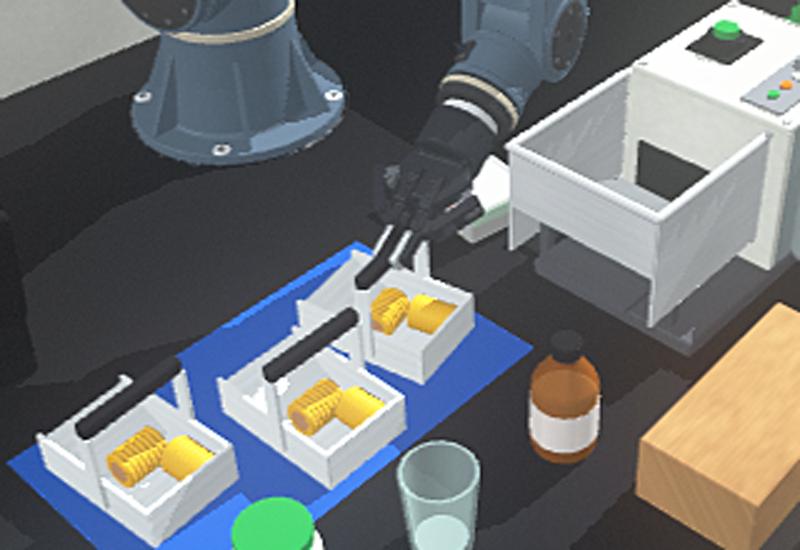

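```bash
python3 - <<'E'
from path import *
W=[[.496,-.1635,.2],[.5,-.15,.33],[.54,-.04,.33],[.575,.07,.33]]
simpath(W,[3,4,4,4])
many(W)
E
```

```text
[ 0.496  -0.1635  0.2   ] [ 15.  14. -33.  43. -65. -90.] [ 0.496 -0.164  0.2  ] tilterr 0.0 lastspeed 57.0
[ 0.5  -0.15  0.33] [ 16.   9. -19.  66. -65. -86.] [ 0.5  -0.15  0.33] tilterr 0.0 lastspeed 67.0
[ 0.54 -0.04  0.33] [ 27.  23.  -0.  90. -62. -63.] [ 0.54 -0.04  0.33] tilterr 0.0 lastspeed 63.0
[0.575 0.07  0.33 ] [ 35.  37.  21. 109. -58. -50.] [0.575 0.07  0.33 ] tilterr 0.0 lastspeed 69.0
t 19.18 J [ 14.9   22.9  -38.23  28.84 -64.79 -89.59] p [ 0.4959 -0.1635  0.1049] rpy [-115.21    0.4  -165.27]
 toolx [-0.967 -0.254 -0.007] y [-0.102  0.413 -0.905] z [ 0.233 -0.874 -0.426] tilt 64.79 F [-0.4  1.   8.6] w 0.0132
[0.496, -0.1635, 0.2] [-0.1 -8.6 -4. ]
[0.5, -0.15, 0.33] [ -0.9 -19.8 -10.7]
[0.54, -0.04, 0.33] [ -7.6 -15.7 -19.4]
[0.575, 0.07, 0.33] [-13.7 -11.5 -28.2]
```

Call:
step_arm(motion=[0,-1.5,-0.7,0,0,0,-4,-1.9,0,0,-0.1,-6.5,-3,0,0,-0.1,-9,-4.2,0,0,-0.3,-11.8,-5.8,0,0,-0.5,-14.5,-7.5,0,0,-0.7,-17.2,-9,0,0,-0.9,-19.8,-10.7,0,0,-0.9,-19.8,-10.7,0,0])

```text
time_s: 19.93
tcp_pos: [0.5008, -0.1492, 0.3339]
ee_rot: [-115.3, 0.7, -165.3]
contact_force: [1.4, 0.6, -0.9]
grip_width: 0.0127
```

```bash
python3 - <<'E'
from h import *
many([[.54,-.04,.33],[.575,.07,.33]])
cam('wrist','w10.png');cam('scene','s10.png')
im=cv2.imread('pics/s10.png'); cv2.imwrite('pics/s10z.png',cv2.resize(im[80:340,120:440],(700,569),interpolation=cv2.INTER_CUBIC))
E
```

```text
t 19.93 J [ 16.51   8.42 -18.11  66.54 -64.69 -85.85] p [ 0.5008 -0.1492  0.3339] rpy [-115.27    0.7  -165.27]
 toolx [-0.967 -0.254 -0.012] y [-0.098  0.416 -0.904] z [ 0.235 -0.873 -0.427] tilt 64.73 F [ 1.4  0.6 -0.9] w 0.0127
[0.54, -0.04, 0.33] [-6.6  4.5 -8.4]
[0.575, 0.07, 0.33] [-12.7   8.7 -17.2]
```

View pics/s10z.png

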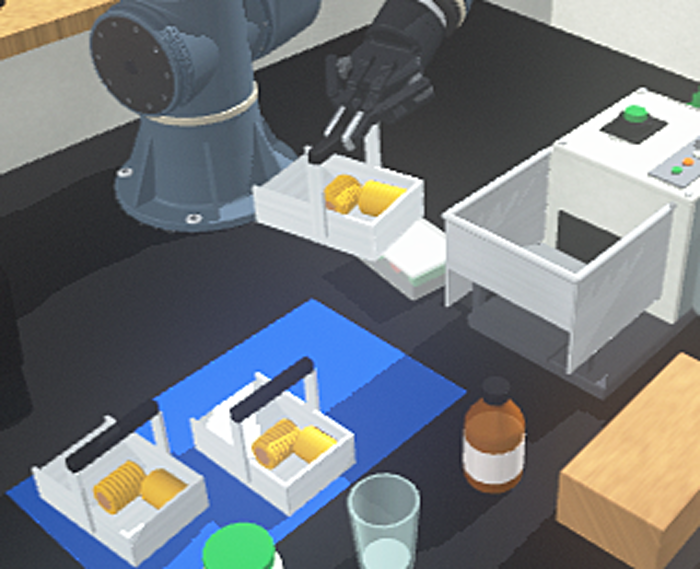

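Call:
step_arm(motion=[-1.6,1.1,-2.1,0,0,-3.3,2.2,-4.2,0,0,-5,3.4,-6.3,0,0,-6.6,4.5,-8.4,0,0,-8.1,5.5,-10.6,0,0,-9.6,6.5,-12.8,0,0,-11.1,7.6,-15,0,0,-12.7,8.7,-17.2,0,0,-12.7,8.7,-17.2,0,0])

```text
time_s: 20.78
tcp_pos: [0.5745, 0.0726, 0.3203]
ee_rot: [-115.2, 0.1, -165.2]
contact_force: [0.1, -0.5, -4.2]
grip_width: 0.0133
```

```bash
python3 - <<'E'
from h import *
from tip import *
s,r=st()
# plan TCP world for psi: hold; compute tool shifts (from present tool frame)
many([[.595,.075,.33],[.585,.08,.32],[.575,.085,.30],[.57,.085,.29]])
z=r[:,2]
for G in([.59,.092,.338],[.58,.1,.32],[.566,.1,.3]):
    e,J=ik(np.array(G)+.019*z,z); print(G,e,J.round(0))
E
```

```text
t 20.78 J [ 34.82  37.85  19.73 107.77 -58.25 -49.52] p [0.575 0.073 0.32 ] rpy [-115.23    0.08 -165.16]
 toolx [-0.967 -0.256 -0.001] y [-0.108  0.412 -0.905] z [ 0.232 -0.874 -0.426] tilt 64.77 F [ 0.1 -0.5 -4.2] w 0.0133
t 20.78 J [ 34.82  37.85  19.73 107.77 -58.25 -49.52] p [0.575 0.073 0.32 ] rpy [-115.23    0.08 -165.16]
 toolx [-0.967 -0.256 -0.001] y [-0.108  0.412 -0.905] z [ 0.232 -0.874 -0.426] tilt 64.77 F [ 0.1 -0.5 -4.2] w 0.0133
[0.595, 0.075, 0.33] [-2.  -1.  -0.1]
[0.585, 0.08, 0.32] [-1.2  0.2 -0.4]
[0.575, 0.085, 0.3] [-0.4  2.3 -0.2]
[0.57, 0.085, 0.29] [0.1 3.3 0.1]
[0.59, 0.092, 0.338] 2.5829275107636107e-09 [ 34.  40.  25. 110. -59.]
[0.58, 0.1, 0.32] 4.823688393162939e-10 [ 35.  40.  22. 109. -58.]
[0.566, 0.1, 0.3] 1.928660009475891e-11 [ 36.  39.  18. 106. -58.]
```

Call:
step_arm(motion=[-0.8,-0.4,0,0.12,0,-1.6,-0.8,0,0.24,0,-2.2,-1,-0.1,0.36,0,-2.2,-1,-0.1,0.48,0,-2.2,-0.8,-0.1,0.6,0,-2.1,-0.6,-0.1,0.72,0,-2,-0.4,-0.2,0.84,0,-1.8,-0.2,-0.2,0.96,0,-1.6,0.1,-0.3,1.08,0,-1.4,0.4,-0.3,1.2,0,-1.2,0.7,-0.3,1.32,0,-1,1,-0.3,1.44,0])

```text
time_s: 21.78
tcp_pos: [0.5812, 0.0778, 0.3144]
ee_rot: [-165.6, 63.9, 120.8]
contact_force: [0.5, 0.3, -2.1]
grip_width: 0.0128
```

```bash
python3 - <<'E'
from h import *
s,r=st()
many([[.57,.09,.29]])
cam('wrist','w11.png');cam('scene','s11.png');cam('top','t11.png')
im=cv2.imread('pics/s11.png'); cv2.imwrite('pics/s11z.png',cv2.resize(im[80:300,260:500],(655,600),interpolation=cv2.INTER_CUBIC))
E
```

```text
t 21.78 J [ 34.83  39.21  21.27 108.07 -58.15  33.58] p [0.5812 0.0778 0.3144] rpy [-165.58   63.85  120.75]
 toolx [-0.225  0.379 -0.898] y [ 0.947  0.303 -0.11 ] z [ 0.231 -0.874 -0.427] tilt 64.73 F [ 0.5  0.3 -2.1] w 0.0128
t 21.78 J [ 34.83  39.21  21.27 108.07 -58.15  33.58] p [0.5812 0.0778 0.3144] rpy [-165.58   63.85  120.75]
 toolx [-0.225  0.379 -0.898] y [ 0.947  0.303 -0.11 ] z [ 0.231 -0.874 -0.427] tilt 64.73 F [ 0.5  0.3 -2.1] w 0.0128
[0.57, 0.09, 0.29] [ 2.9 -0.4 -0.3]
```

View pics/s11z.png

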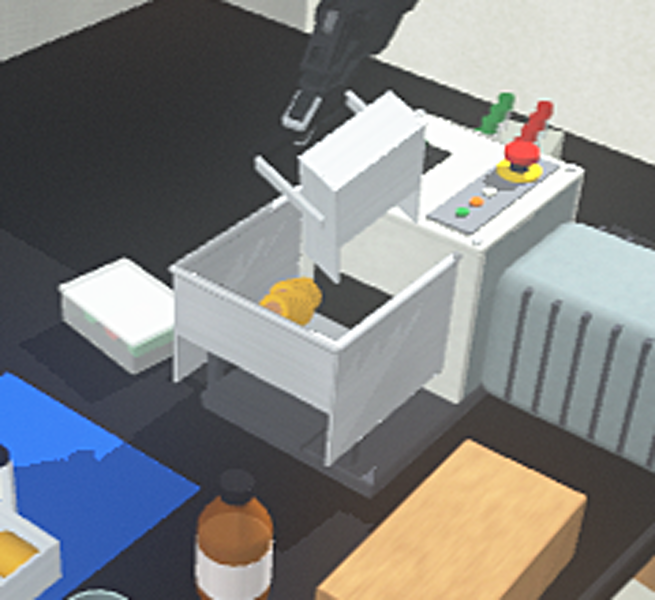

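Call:
step_arm(motion=[0.5,0,0,0.12,0,1,0,0,0.24,0,1.5,0,0,0.36,0,1.5,0,0,0.45,0,1.5,0,0,0.45,0,1.5,0,0,0.45,0,1.5,0,0,0.45,0])

```text
time_s: 22.52
tcp_pos: [0.5782, 0.0836, 0.3028]
ee_rot: [146.3, 59.1, 67.0]
contact_force: [-0.3, -0.6, -2.1]
grip_width: 0.013
```

```bash
python3 - <<'E'
from h import *
s,r=st()
cam('wrist','w12.png');cam('scene','s12.png');cam('top','t12.png')
a=cv2.imread('pics/s12.png')[80:280,280:500]; b=cv2.imread('pics/t12.png')[130:230,180:330]
cv2.imwrite('pics/c12.png',np.hstack([cv2.resize(a,(396,360),interpolation=cv2.INTER_CUBIC),cv2.resize(b,(400,360))]))
E
```

```text
t 22.52 J [ 35.44  39.72  20.38 107.32 -57.83  59.67] p [0.5782 0.0836 0.3028] rpy [146.34  59.12  67.04]
 toolx [ 0.2    0.473 -0.858] y [0.952 0.113 0.284] z [ 0.232 -0.874 -0.427] tilt 64.71 F [-0.3 -0.6 -2.1] w 0.013
```

View pics/c12.png

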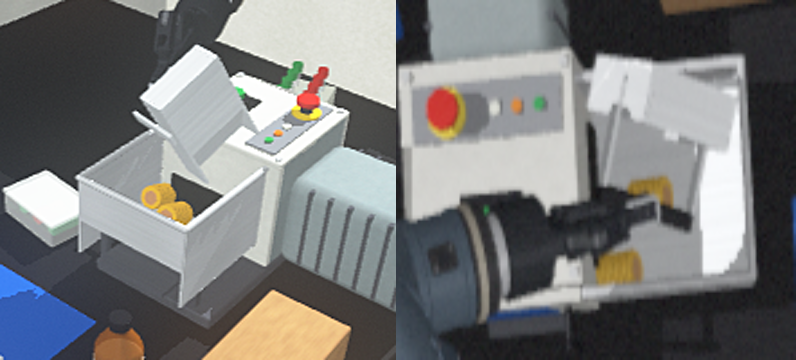

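View pics/w12.png

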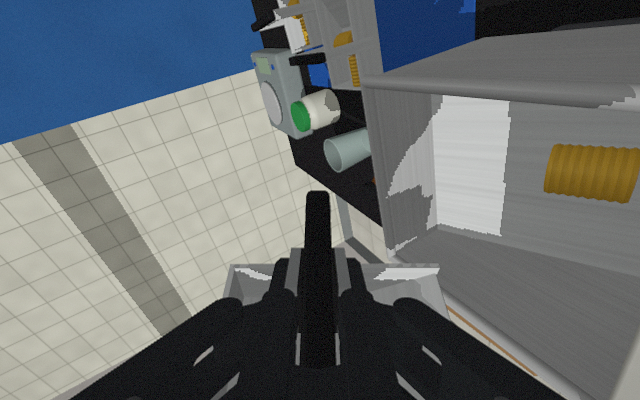

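Call:
step_arm(motion=[-0.6,0.2,-0.3,-0.12,0,-1.2,0.4,-0.6,-0.24,0,-1.8,0.6,-0.9,-0.36,0,-2.1,0.7,-1.1,-0.48,0,-2.1,0.7,-1.1,-0.6,0,-2.1,0.7,-1.1,-0.72,0,-2.1,0.7,-1.1,-0.84,0,-2.1,0.7,-1.1,-0.96,0,-2.1,0.7,-1.1,-1.08,0,-2.1,0.7,-1.1,-1.2,0,-2.1,0.7,-1.1,-1.32,0,-2.1,0.7,-1.1,-1.44,0])

```text
time_s: 23.67
tcp_pos: [0.578, 0.0842, 0.3278]
ee_rot: [-117.7, 23.1, -176.8]
contact_force: [-0.2, -0.3, -3.3]
grip_width: 0.0131
```

```bash
python3 - <<'E'
from h import *
turn([-.966,-.257,0])
many([[.575,.07,.335],[.54,-.04,.335],[.5,-.13,.335]])
E
```

```text
t 23.67 J [ 35.5   39.25  23.16 110.61 -57.8  -22.9 ] p [0.578  0.0842 0.3278] rpy [-117.67   23.1  -176.75]
 toolx [-0.918 -0.052 -0.392] y [ 0.321  0.483 -0.815] z [ 0.232 -0.874 -0.427] tilt 64.71 F [-0.2 -0.3 -3.3] w 0.0131
 turn rad to [-0.966 -0.257  0.   ] -0.449
t 23.67 J [ 35.5   39.25  23.16 110.61 -57.8  -22.9 ] p [0.578  0.0842 0.3278] rpy [-117.67   23.1  -176.75]
 toolx [-0.918 -0.052 -0.392] y [ 0.321  0.483 -0.815] z [ 0.232 -0.874 -0.427] tilt 64.71 F [-0.2 -0.3 -3.3] w 0.0131
[0.575, 0.07, 0.335] [ 0.1 -1.4  0.9]
[0.54, -0.04, 0.335] [ 3.9 -7.8  9.7]
[0.5, -0.13, 0.335] [  8.  -13.4  16.6]
```

Call:
step_arm(motion=[0.1,-1.2,0.5,-0.12,0,0.1,-1.6,1,-0.24,0,0.7,-2.8,2.8,-0.36,0,1.8,-4.5,5,-0.449,0,2.9,-6.2,7.4,-0.449,0,3.9,-7.8,9.7,-0.449,0,5.3,-9.7,12,-0.449,0,6.7,-11.6,14.3,-0.449,0,8,-13.4,16.6,-0.449,0,8,-13.4,16.6,-0.449,0])

```text
time_s: 24.5
tcp_pos: [0.4962, -0.1334, 0.3341]
ee_rot: [-115.3, 0.3, -165.4]
contact_force: [-2.0, 0.7, -2.3]
grip_width: 0.0135
```

```bash
python3 - <<'E'
from path import *
turn([-.966,-.257,0])
d=cam('top','t13.png');cam('scene','s13.png')
from bars import bars
for o in bars(d['pixels'],d): print(o)
# sample box
W=[[.47,-.11,.25],[.455,-.112,.13],[.455,-.112,.107]]
simpath(W,[4,4,3]); many(W)
im=d['pixels']; m=((im.min(axis=2)>170)).astype(np.uint8); m[:228]=0;m[285:]=0;m[:,:260]=0;m[:,320:]=0
for c in cv2.findContours(m,0,2)[0]:
    if cv2.contourArea(c)>100: print('box',[plane(d,*q,.048)[:2].round(3).tolist() for q in cv2.boxPoints(cv2.minAreaRect(c))])
a=cv2.imread('pics/s13.png')[80:340,120:500]; cv2.imwrite('pics/s13z.png',cv2.resize(a,(760,520)))
E
```

```text
t 24.5 J [ 18.61  10.09 -16.25  71.83 -64.46 -80.63] p [ 0.4962 -0.1334  0.3341] rpy [-115.26    0.31 -165.41]
 toolx [-0.968 -0.252 -0.005] y [-0.103  0.414 -0.904] z [ 0.23  -0.875 -0.427] tilt 64.74 F [-2.   0.7 -2.3] w 0.0135
 turn rad to [-0.966 -0.257  0.   ] -0.007
(array([ 0.4748, -0.1302]), np.float64(0.131), np.float64(88.5), 401.5, (349.5, 222.5))
(array([ 0.5386, -0.2913]), np.float64(0.106), np.float64(4.4), 68.0, (399.4356689453125, 201.3564453125))
(array([ 0.4949, -0.446 ]), np.float64(0.257), np.float64(-87.9), 278.0, (448.48980712890625, 214.11187744140625))
[ 0.47 -0.11  0.25] [ 23.  14. -24.  67. -64. -72.] [ 0.47 -0.11  0.25] tilterr 0.0 lastspeed 25.0
[ 0.455 -0.112  0.13 ] [ 23.  23. -34.  50. -63. -71.] [ 0.455 -0.112  0.13 ] tilterr 0.0 lastspeed 52.0
[ 0.455 -0.112  0.107] [ 23.  25. -35.  47. -63. -71.] [ 0.455 -0.112  0.107] tilterr 0.0 lastspeed 13.0
t 24.6 J [ 18.85  10.46 -15.75  72.29 -64.4  -80.15] p [ 0.4982 -0.1306  0.3343] rpy [-115.3     0.39 -165.38]
 toolx [-0.968 -0.252 -0.007] y [-0.102  0.415 -0.904] z [ 0.231 -0.874 -0.427] tilt 64.71 F [-0.4 -0.1 -3. ] w 0.0131
[0.47, -0.11, 0.25] [2.3 8.8 1.1]
[0.455, -0.112, 0.13] [ 3.9 19.7  6.1]
[0.455, -0.112, 0.107] [ 3.9 21.8  7.1]
box [[0.321, 0.113], [0.426, 0.1], [0.415, 0.011], [0.311, 0.023]]
```

View pics/s13z.png

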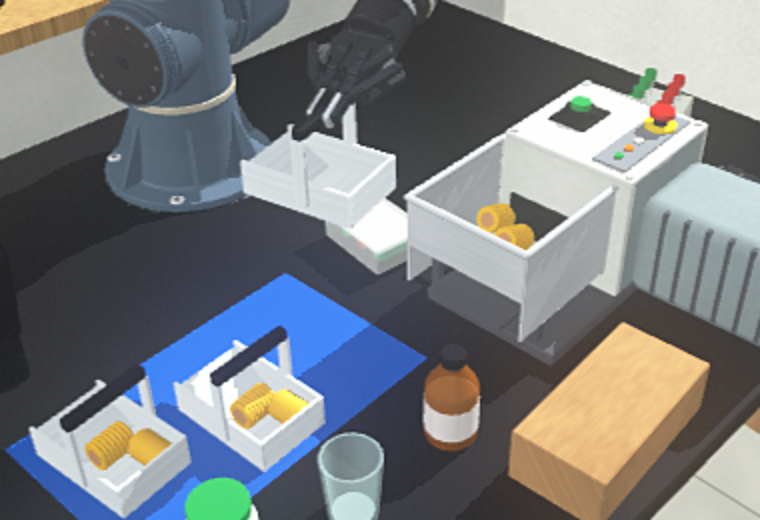

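```bash
python3 - <<'E'
from path import *
W=[[.4466,-.16,.2],[.4466,-.16,.12],[.4466,-.16,.1065]]
simpath(W,[5,4,3]); many(W)
E
```

```text
[ 0.4466 -0.16    0.2   ] [ 17.  11. -37.  47. -65. -84.] [ 0.447 -0.16   0.2  ] tilterr 0.0 lastspeed 64.0
[ 0.4466 -0.16    0.12  ] [ 17.  18. -42.  34. -65. -84.] [ 0.447 -0.16   0.12 ] tilterr 0.0 lastspeed 39.0
[ 0.4466 -0.16    0.1065] [ 17.  20. -43.  32. -65. -84.] [ 0.447 -0.16   0.107] tilterr 0.0 lastspeed 9.0
t 24.6 J [ 18.85  10.46 -15.75  72.29 -64.4  -80.15] p [ 0.4982 -0.1306  0.3343] rpy [-115.3     0.39 -165.38]
 toolx [-0.968 -0.252 -0.007] y [-0.102  0.415 -0.904] z [ 0.231 -0.874 -0.427] tilt 64.71 F [-0.4 -0.1 -3. ] w 0.0131
[0.4466, -0.16, 0.2] [ 5.8 11.5  7.1]
[0.4466, -0.16, 0.12] [ 5.9 18.7 10.5]
[0.4466, -0.16, 0.1065] [ 5.9 19.9 11.1]
```

Call:
step_arm(motion=[1.2,2.3,1.4,-0.007,0,2.4,4.6,2.8,-0.007,0,3.5,6.9,4.2,-0.007,0,4.7,9.2,5.6,-0.007,0,5.8,11.5,7.1,-0.007,0,5.8,14,8.2,-0.007,0,5.9,16.5,9.4,-0.007,0,5.9,18.7,10.5,-0.007,0,5.9,18.7,10.5,-0.007,0])

```text
time_s: 25.35
tcp_pos: [0.4465, -0.1583, 0.1158]
ee_rot: [-115.3, -0.3, -165.1]
contact_force: [-2.0, -1.1, -3.2]
grip_width: 0.0131
```

```bash
python3 - <<'E'
from h import *
many([[.4466,-.16,.1065]])
E
```

```text
t 25.35 J [ 17.45  19.05 -42.26  34.32 -64.53 -84.12] p [ 0.4465 -0.1583  0.1158] rpy [-115.34   -0.32 -165.07]
 toolx [-0.966 -0.258  0.006] y [-0.115  0.412 -0.904] z [ 0.23  -0.874 -0.428] tilt 64.66 F [-2.  -1.1 -3.2] w 0.0131
[0.4466, -0.16, 0.1065] [0.  0.8 0.6]
```

Call:
step_arm(motion=[0,0.4,0.3,0,0,0,0.8,0.5,0,0,0,0.9,0.5,0,0])

```text
time_s: 25.6
tcp_pos: [0.4484, -0.159, 0.1096]
ee_rot: [-115.3, 0.1, -165.1]
contact_force: [0.6, -1.2, -3.3]
grip_width: 0.0131
```

```bash
python3 - <<'E'
from h import *
st()
E
```

```text
t 25.6 J [ 17.3   19.7  -42.67  32.65 -64.61 -84.35] p [ 0.4484 -0.159   0.1096] rpy [-1.1529e+02  8.0000e-02 -1.6512e+02]
 toolx [-0.966 -0.257 -0.001] y [-0.108  0.413 -0.904] z [ 0.233 -0.874 -0.427] tilt 64.71 F [ 0.6 -1.2 -3.3] w 0.0131
```

Still hanging (Fz −3.3). Lower 5 mm more.

Call:
step_arm(motion=[0,0.2,0.1,0,0,0,0.4,0.2,0,0,0,0.5,0.2,0,0,0,0.5,0.2,0,0])

```text
time_s: 25.93
tcp_pos: [0.4481, -0.1592, 0.105]
ee_rot: [-115.1, 0.1, -165.1]
contact_force: [-1.5, -1.5, 7.9]
grip_width: 0.0128
```

Call:
step_arm(motion=[0,0,0,0,0.5,0,0,0,0,0.5,0,0,0,0,0.6,0,0,0,0,0.6,0,-2,-0.9,0,0.6,0,-5,-2.4,0,0.6,0,-8,-3.8,0,0.6,0,-11,-5.2,0,0.6,0,-14,-6.6,0,0.6,0,-14,-6.6,0,0.6])

```text
time_s: 26.77
tcp_pos: [0.449, -0.1589, 0.264]
ee_rot: [-115.2, 0.4, -165.1]
contact_force: [1.2, 0.5, 0.5]
grip_width: 0.051
```

```bash
python3 - <<'E'
from h import *
st()
d=cam('top','t14.png');cam('scene','s14.png');cam('wrist','w14.png')
cv2.imwrite('pics/t14z.png',cv2.resize(d['pixels'][130:280,230:480],(800,480),interpolation=cv2.INTER_CUBIC))
E
```

```text
t 26.77 J [ 17.31   6.27 -31.59  56.88 -64.68 -84.29] p [ 0.449  -0.1589  0.264 ] rpy [-115.23    0.43 -165.13]
 toolx [-0.967 -0.257 -0.008] y [-0.103  0.414 -0.905] z [ 0.235 -0.874 -0.426] tilt 64.77 F [1.2 0.5 0.5] w 0.051
```

View pics/t14z.png

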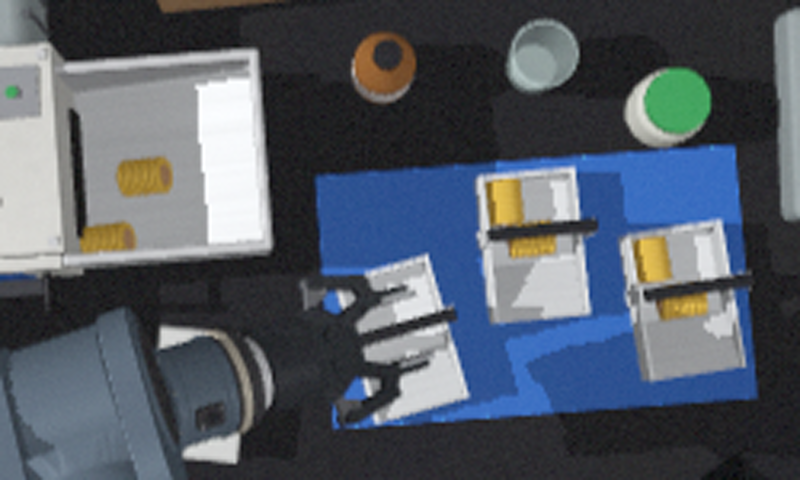

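View pics/w14.png

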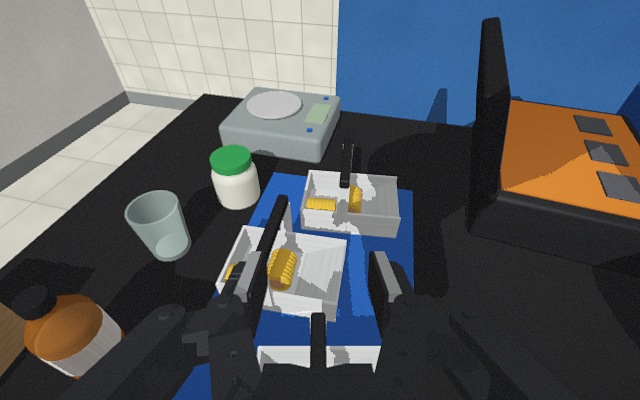

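```bash
python3 - <<'E'
from path import *
d=cam('top')
for q in((455,314),(358,340)): print(plane(d,230+q[0]/3.2,130+q[1]/3.2,.115).round(4))
W=[[.5414,-.3006,.25],[.5414,-.3006,.15],[.5414,-.3006,.104]]
simpath(W,[5,4,3]); many(W)
E
```

```text
[ 0.4552 -0.202   0.115 ]
[ 0.4315 -0.1048  0.115 ]
[ 0.5414 -0.3006  0.25  ] [  -3.    7.  -37.   13.  -59. -127.] [ 0.541 -0.301  0.25 ] tilterr 0.0 lastspeed 77.0
[ 0.5414 -0.3006  0.15  ] [  -3.   16.  -44.   -3.  -59. -127.] [ 0.541 -0.301  0.15 ] tilterr 0.0 lastspeed 50.0
[ 0.5414 -0.3006  0.104 ] [  -3.   22.  -46.  -11.  -59. -127.] [ 0.541 -0.301  0.104] tilterr 0.0 lastspeed 31.0
t 26.97 J [ 17.31   6.68 -32.1   56.42 -64.59 -84.28] p [ 0.4472 -0.1592  0.2578] rpy [-1.1530e+02 -3.0000e-02 -1.6514e+02]
 toolx [-0.967 -0.256  0.001] y [-0.11   0.413 -0.904] z [ 0.232 -0.874 -0.427] tilt 64.7 F [ 0.1  0.1 -0.1] w 0.0509
[0.5414, -0.3006, 0.25] [-5.5 -6.2 14.9]
[0.5414, -0.3006, 0.15] [-5.5  2.9 19.1]
[0.5414, -0.3006, 0.104] [-5.5  7.  21.1]
```

Call:
step_arm(motion=[-1.1,-1.3,3,0,0.6,-2.2,-2.6,6,0,0.6,-3.3,-3.8,9,0,0.6,-4.4,-5,12,0,0.6,-5.5,-6.2,14.9,0,0.6,-5.5,-3.2,16.3,0,0.6,-5.5,0,17.7,0,0.6,-5.5,2.9,19.1,0,0.6,-5.5,2.9,19.1,0,0.6])

```text
time_s: 27.72
tcp_pos: [0.538, -0.3, 0.1432]
ee_rot: [-115.5, -0.6, -165.1]
contact_force: [-1.7, 0.6, -2.1]
grip_width: 0.0515
```

```bash
python3 - <<'E'
from h import *
many([[.5414,-.3006,.104]])
cam('wrist','w15.png')
from bars import bars
d=cam('top')
for o in bars(d['pixels'],d): print(o)
E
```

```text
t 27.72 J [  -2.99   17.07  -43.74   -3.11  -59.35 -126.96] p [ 0.538  -0.3     0.1432] rpy [-115.53   -0.59 -165.14]
 toolx [-0.967 -0.256  0.01 ] y [-0.119  0.414 -0.902] z [ 0.227 -0.873 -0.431] tilt 64.47 F [-1.7  0.6 -2.1] w 0.0515
[0.5414, -0.3006, 0.104] [-0.3  3.5  1.8]
(array([ 0.4479, -0.146 ]), np.float64(0.107), np.float64(14.6), 84.5, (354.660400390625, 230.8113250732422))
(array([ 0.5253, -0.2359]), np.float64(0.2), np.float64(32.9), 886.0, (382.17633056640625, 205.92523193359375))
(array([ 0.4949, -0.446 ]), np.float64(0.257), np.float64(-87.9), 269.5, (448.48980712890625, 214.11187744140625))
```

View pics/w15.png

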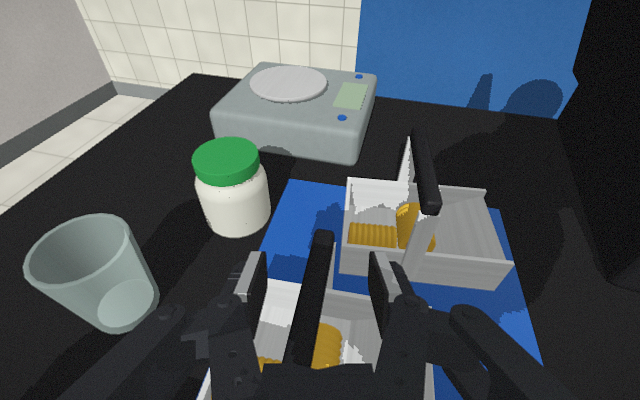

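Call:
step_arm(motion=[-0.1,1.2,0.6,0,0.6,-0.2,2.4,1.2,0,0.6,-0.3,3.5,1.8,0,0.6,-0.3,3.5,1.8,0,0.6,-0.3,3.5,1.8,0,0.3,-0.3,3.5,1.8,0,0.2,-0.3,3.5,1.8,0,0.1,-0.3,3.5,1.8,0,0,-0.3,3.5,1.8,0,0,-0.3,3.5,1.8,0,0,-0.3,3.5,1.8,0,0])

```text
time_s: 28.73
tcp_pos: [0.5457, -0.3006, 0.113]
ee_rot: [-115.2, 0.1, -165.2]
contact_force: [-2.1, 3.2, 9.4]
grip_width: 0.0124
```

```bash
python3 - <<'E'
from path import *
W=[[.545,-.3,.2],[.54,-.27,.34],[.535,-.16,.335],[.55,-.04,.33],[.575,.07,.325]]
simpath(W,[4,5,5,4,4]); many(W[:3])
cam('wrist','w16.png')
E
```

```text
[ 0.545 -0.3    0.2  ] [  -3.   12.  -40.    5.  -59. -127.] [ 0.545 -0.3    0.2  ] tilterr 0.0 lastspeed 43.0
[ 0.54 -0.27  0.34] [   1.    3.  -26.   34.  -61. -121.] [ 0.54 -0.27  0.34] tilterr 0.0 lastspeed 67.0
[ 0.535 -0.16   0.335] [ 14.  10. -15.  62. -65. -92.] [ 0.535 -0.16   0.335] tilterr 0.0 lastspeed 73.0
[ 0.55 -0.04  0.33] [ 26.  24.   1.  90. -63. -65.] [ 0.55 -0.04  0.33] tilterr 0.0 lastspeed 72.0
[0.575 0.07  0.325] [ 35.  38.  20. 108. -58. -50.] [0.575 0.07  0.325] tilterr 0.0 lastspeed 63.0
t 28.73 J [  -2.99   21.25  -44.78   -9.17  -59.46 -127.03] p [ 0.5457 -0.3006  0.113 ] rpy [-1.1519e+02  1.2000e-01 -1.6517e+02]
 toolx [-0.967 -0.256 -0.002] y [-0.107  0.412 -0.905] z [ 0.233 -0.875 -0.426] tilt 64.81 F [-2.1  3.2  9.4] w 0.0124
[0.545, -0.3, 0.2] [ 0.  -7.8 -3.8]
[0.54, -0.27, 0.34] [ -0.3 -19.2 -12.5]
[0.535, -0.16, 0.335] [ -2.6 -14.2 -22. ]
```

View pics/w16.png

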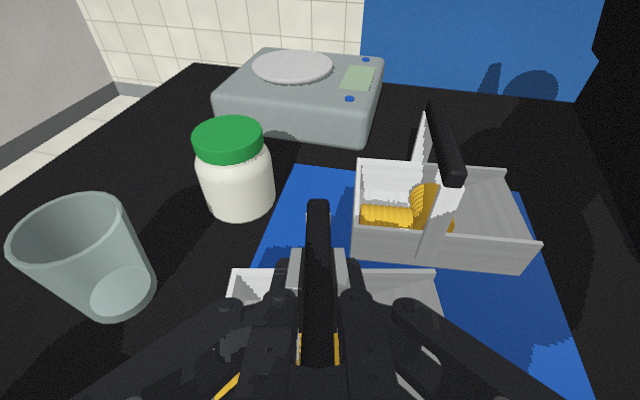

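Call:
step_arm(motion=[0,0,0,0,0.4,0,0,0,0,0.4,0,0.4,0.2,0,0.4,0,0.8,0.4,0,0.4,0,0.8,0.4,0,0.3,0,0.8,0.4,0,0.2,0,0.8,0.4,0,0.1,0,0.8,0.4,0,0,0,0.8,0.4,0,0,0,0.8,0.4,0,0])

```text
time_s: 29.62
tcp_pos: [0.5451, -0.3007, 0.1023]
ee_rot: [-115.3, 0.0, -165.1]
contact_force: [-0.4, 0.1, -2.8]
grip_width: 0.013
```

```bash
python3 - <<'E'
from h import *
many([[.545,-.3,.2],[.54,-.27,.34],[.535,-.16,.335]])
E
```

```text
t 29.62 J [  -3.02   22.45  -45.22  -10.68  -59.36 -127.06] p [ 0.5451 -0.3007  0.1023] rpy [-115.3     0.   -165.13]
 toolx [-0.967 -0.257 -0.   ] y [-0.11   0.413 -0.904] z [ 0.232 -0.874 -0.427] tilt 64.7 F [-0.4  0.1 -2.8] w 0.013
[0.545, -0.3, 0.2] [-0.  -8.8 -4.2]
[0.54, -0.27, 0.34] [ -0.3 -20.2 -13. ]
[0.535, -0.16, 0.335] [ -2.6 -15.1 -22.5]
```

Call:
step_arm(motion=[0,-1.5,-0.7,0,0,0,-4,-1.9,0,0,0,-6.5,-3,0,0,0,-9,-4.4,0,0,-0.1,-12,-6.6,0,0,-0.2,-15,-8.8,0,0,-0.3,-18,-11,0,0,-0.3,-20.2,-13,0,0,-1,-18.8,-15.5,0,0,-1.7,-17,-18.5,0,0,-2.6,-15.1,-22.5,0,0,-2.6,-15.1,-22.5,0,0])

```text
time_s: 30.62
tcp_pos: [0.5345, -0.1572, 0.3351]
ee_rot: [-115.3, 0.0, -165.1]
contact_force: [0.2, -0.8, -3.6]
grip_width: 0.0132
```

```bash
python3 - <<'E'
from h import *
many([[.55,-.04,.33],[.575,.073,.325]])
cam('scene','s17.png')
a=cv2.imread('pics/s17.png')[80:340,120:500]; cv2.imwrite('pics/s17z.png',cv2.resize(a,(760,520)))
E
```

```text
t 30.62 J [ 14.41  10.72 -15.07  63.09 -64.7  -91.23] p [ 0.5345 -0.1572  0.3351] rpy [-1.1530e+02  1.0000e-02 -1.6506e+02]
 toolx [-0.966 -0.258 -0.   ] y [-0.11   0.413 -0.904] z [ 0.233 -0.874 -0.427] tilt 64.7 F [ 0.2 -0.8 -3.6] w 0.0132
[0.55, -0.04, 0.33] [-4.5  5.1 -9.7]
[0.575, 0.073, 0.325] [ -9.9  10.  -18.7]
```

View pics/s17z.png

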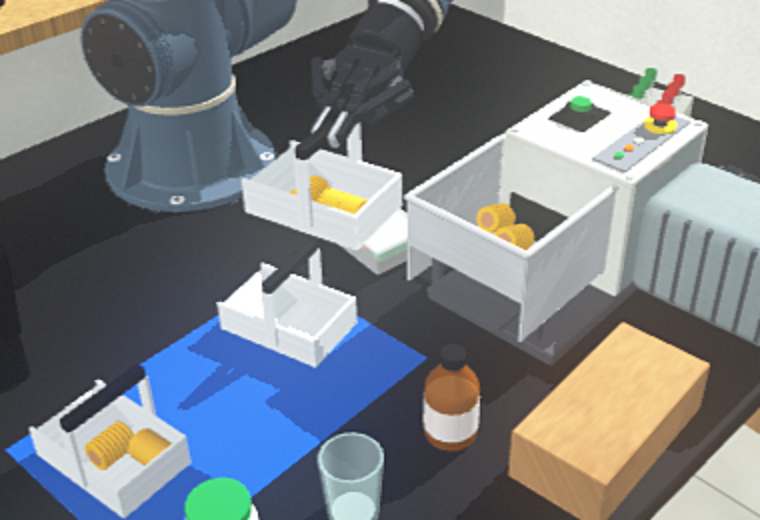

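Call:
step_arm(motion=[-1.1,1.3,-2.4,0,0,-2.2,2.6,-4.8,0,0,-3.3,3.9,-7.2,0,0,-4.5,5.1,-9.7,0,0,-5.8,6.3,-12,0,0,-7.2,7.5,-14.2,0,0,-8.6,8.8,-16.5,0,0,-9.9,10,-18.7,0,0,-9.9,10,-18.7,0,0,-9.9,10,-18.7,0,0])

```text
time_s: 31.5
tcp_pos: [0.5765, 0.0718, 0.3233]
ee_rot: [-115.3, -0.0, -165.0]
contact_force: [0.2, -0.5, -2.9]
grip_width: 0.0133
```

```bash
python3 - <<'E'
from h import *
many([[.598,.075,.33],[.58,.078,.314]])
E
```

```text
t 31.5 J [ 34.64  37.8   20.18 107.91 -58.35 -50.06] p [0.5765 0.0718 0.3233] rpy [-1.1528e+02 -4.0000e-02 -1.6504e+02]
 toolx [-0.966 -0.258  0.001] y [-0.111  0.412 -0.904] z [ 0.233 -0.874 -0.427] tilt 64.72 F [ 0.2 -0.5 -2.9] w 0.0133
[0.598, 0.075, 0.33] [-2.2 -0.7 -0.1]
[0.58, 0.078, 0.314] [-0.5  1.1 -0.1]
```

Call:
step_arm(motion=[-0.8,-0.3,0,0.12,0,-1.6,-0.6,0,0.24,0,-2.2,-0.7,-0.1,0.36,0,-2.2,-0.7,-0.1,0.48,0,-2.2,-0.6,-0.1,0.6,0,-2.1,-0.4,-0.1,0.72,0,-1.9,-0.2,-0.1,0.84,0,-1.7,0,-0.1,0.96,0,-1.4,0.3,-0.1,1.08,0,-1.1,0.6,-0.1,1.2,0,-0.8,0.9,-0.1,1.32,0,-0.5,1.1,-0.1,1.44,0])

```text
time_s: 32.5
tcp_pos: [0.579, 0.0759, 0.3153]
ee_rot: [-165.3, 63.8, 121.1]
contact_force: [-0.4, 0.3, -2.3]
grip_width: 0.0135
```

Call:
step_arm(motion=[0.5,0,0,0.12,0,1,0,0,0.24,0,1.5,0,0,0.36,0,1.5,0,0,0.45,0,1.5,0,0,0.45,0,1.5,0,0,0.45,0,1.5,0,0,0.45,0])

```text
time_s: 33.08
tcp_pos: [0.5758, 0.0821, 0.3021]
ee_rot: [146.6, 59.2, 67.3]
contact_force: [0.7, 0.1, -1.7]
grip_width: 0.0134
```

```bash
python3 - <<'E'
from h import *
s,r=st()
cam('wrist','w18.png');cam('scene','s18.png');cam('top','t18.png')
a=cv2.imread('pics/s18.png')[80:280,280:500]; b=cv2.imread('pics/t18.png')[130:230,180:330]
cv2.imwrite('pics/c18.png',np.hstack([cv2.resize(a,(396,360),interpolation=cv2.INTER_CUBIC),cv2.resize(b,(400,360))]))
E
```

```text
t 33.08 J [ 35.45  39.35  19.61 106.92 -57.81  59.49] p [0.5758 0.0821 0.3021] rpy [146.6   59.2   67.34]
 toolx [ 0.197  0.472 -0.859] y [0.953 0.115 0.282] z [ 0.232 -0.874 -0.427] tilt 64.7 F [ 0.7  0.1 -1.7] w 0.0134
```

View pics/c18.png

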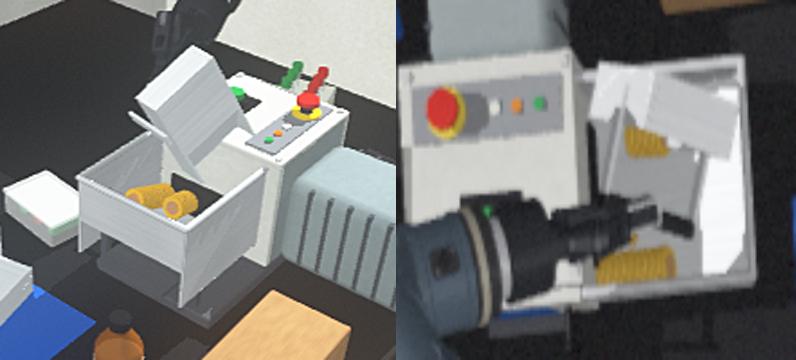

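Call:
step_arm(motion=[-0.6,0.2,-0.3,-0.12,0,-1.2,0.4,-0.6,-0.24,0,-1.8,0.6,-0.9,-0.36,0,-2.1,0.7,-1.1,-0.48,0,-2.1,0.7,-1.1,-0.6,0,-2.1,0.7,-1.1,-0.72,0,-2.1,0.7,-1.1,-0.84,0,-2.1,0.7,-1.1,-0.96,0,-2.1,0.7,-1.1,-1.08,0,-2.1,0.7,-1.1,-1.2,0,-2.1,0.7,-1.1,-1.32,0,-2.1,0.7,-1.1,-1.44,0])

```text
time_s: 34.23
tcp_pos: [0.5758, 0.0832, 0.3263]
ee_rot: [-117.6, 22.8, -176.6]
contact_force: [-0.1, -0.4, -1.7]
grip_width: 0.0131
```

```bash
python3 - <<'E'
from h import *
turn([-.966,-.257,0])
many([[.575,.07,.335],[.55,-.04,.335],[.535,-.16,.335],[.54,-.27,.335]])
E
```

```text
t 34.23 J [ 35.54  38.96  22.41 110.21 -57.78 -23.16] p [0.5758 0.0832 0.3263] rpy [-117.61   22.82 -176.59]
 toolx [-0.92  -0.055 -0.388] y [ 0.316  0.483 -0.817] z [ 0.232 -0.874 -0.427] tilt 64.71 F [-0.1 -0.4 -1.7] w 0.0131
 turn rad to [-0.966 -0.257  0.   ] -0.444
t 34.23 J [ 35.54  38.96  22.41 110.21 -57.78 -23.16] p [0.5758 0.0832 0.3263] rpy [-117.61   22.82 -176.59]
 toolx [-0.92  -0.055 -0.388] y [ 0.316  0.483 -0.817] z [ 0.232 -0.874 -0.427] tilt 64.71 F [-0.1 -0.4 -1.7] w 0.0131
[0.575, 0.07, 0.335] [-0.2 -1.4  0.8]
[0.55, -0.04, 0.335] [ 2.7 -7.5  9.8]
[0.535, -0.16, 0.335] [  4.7 -13.7  19.9]
[0.54, -0.27, 0.335] [  4.9 -18.9  29.7]
```

Call:
step_arm(motion=[-0.2,-1.2,0.4,-0.12,0,-0.2,-1.6,0.8,-0.24,0,0.6,-3,3,-0.36,0,1.7,-5.2,6.4,-0.444,0,2.7,-7.5,9.8,-0.444,0,3.4,-9.6,13.2,-0.444,0,4,-11.6,16.6,-0.444,0,4.7,-13.7,19.9,-0.444,0,4.7,-15.4,23.2,-0.444,0,4.8,-17.2,26.5,-0.444,0,4.9,-18.9,29.7,-0.444,0,4.9,-18.9,29.7,-0.444,0])

```text
time_s: 35.23
tcp_pos: [0.5379, -0.2726, 0.3349]
ee_rot: [-115.2, 0.3, -165.3]
contact_force: [0.5, -0.3, -3.6]
grip_width: 0.013
```

```bash
python3 - <<'E'
from h import *
turn([-.966,-.257,0])
d=cam('top','t19.png');cam('scene','s19.png')
a=cv2.imread('pics/s19.png')[80:340,120:500]; cv2.imwrite('pics/s19z.png',cv2.resize(a,(760,520)))
E
```

```text
t 35.23 J [   0.42    2.92  -26.62   32.58  -61.19 -120.78] p [ 0.5379 -0.2726  0.3349] rpy [-115.21    0.31 -165.3 ]
 toolx [-0.967 -0.254 -0.005] y [-0.103  0.413 -0.905] z [ 0.232 -0.875 -0.426] tilt 64.79 F [ 0.5 -0.3 -3.6] w 0.013
 turn rad to [-0.966 -0.257  0.   ] -0.006
```

View pics/s19z.png

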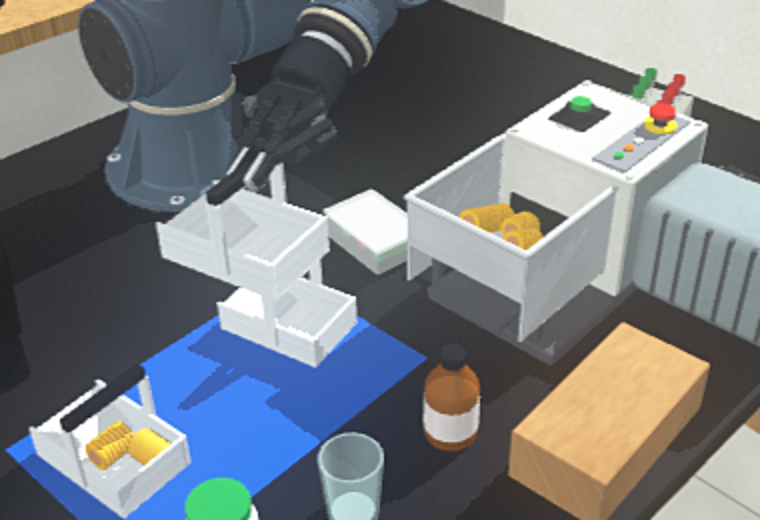

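```bash
python3 - <<'E'
from h import *
many([[.545,-.303,.22],[.545,-.303,.12],[.545,-.303,.1045]])
E
```

```text
t 35.33 J [   0.36    2.95  -26.58   32.75  -61.21 -120.57] p [ 0.5371 -0.2732  0.3347] rpy [-115.23    0.35 -165.46]
 toolx [-0.968 -0.251 -0.006] y [-0.102  0.414 -0.905] z [ 0.23  -0.875 -0.426] tilt 64.77 F [-1.4  0.8 -2.9] w 0.0133
[0.545, -0.303, 0.22] [0.1 9.1 7.7]
[0.545, -0.303, 0.12] [ 0.1 18.1 11.9]
[0.545, -0.303, 0.1045] [ 0.1 19.5 12.6]
```

Call:
step_arm(motion=[0,3,2.5,0,0,0.1,6,5.1,0,0,0.1,9.1,7.7,0,0,0.1,12,9.1,0,0,0.1,15,10.5,0,0,0.1,17.5,11.7,0,0,0.1,18.7,12.2,0,0,0.1,19.2,12.4,0,0,0.1,19.2,12.4,0,0,0.1,19.2,12.4,0,0])

```text
time_s: 36.17
tcp_pos: [0.5473, -0.2991, 0.1081]
ee_rot: [-115.3, 0.3, -165.3]
contact_force: [0.5, 0.4, -2.4]
grip_width: 0.013
```

Call:
step_arm(motion=[0,0.2,0.1,0,0,0,0.4,0.2,0,0,0,0.5,0.25,0,0,0,0.5,0.25,0,0])

```text
time_s: 36.5
tcp_pos: [0.5471, -0.2995, 0.1024]
ee_rot: [-115.3, 0.4, -165.3]
contact_force: [0.7, 0.7, -0.3]
grip_width: 0.0131
```

Call:
step_arm(motion=[0,0.1,0.1,0,0,0,0.2,0.1,0,0,0,0.2,0.1,0,0])

```text
time_s: 36.75
tcp_pos: [0.5477, -0.3, 0.1018]
ee_rot: [-115.1, 0.5, -165.4]
contact_force: [-1.5, 1.4, 16.1]
grip_width: 0.0135
```

Call:
step_arm(motion=[0,0,0,0,0.5,0,0,0,0,0.5,0,0,0,0,0.6,0,0,0,0,0.6,0,-2,-0.9,0,0.6,0,-5,-2.4,0,0.6,0,-8,-3.8,0,0.6,0,-11,-5.2,0,0.6,0,-14,-6.6,0,0.6,0,-14,-6.6,0,0.6])

```text
time_s: 37.58
tcp_pos: [0.5479, -0.3001, 0.2616]
ee_rot: [-115.1, 0.8, -165.3]
contact_force: [1.0, -0.2, 1.7]
grip_width: 0.0513
```

```bash
python3 - <<'E'
from h import *
st()
d=cam('top','t20.png');cam('wrist','w20.png')
cv2.imwrite('pics/t20z.png',cv2.resize(d['pixels'][165:270,320:475],(775,525),interpolation=cv2.INTER_CUBIC))
E
```

```text
t 37.58 J [  -2.91    7.19  -34.82   14.6   -59.49 -126.53] p [ 0.5479 -0.3001  0.2616] rpy [-115.08    0.81 -165.32]
 toolx [-0.967 -0.253 -0.014] y [-0.095  0.413 -0.906] z [ 0.235 -0.875 -0.424] tilt 64.92 F [ 1.  -0.2  1.7] w 0.0513
```

View pics/t20z.png

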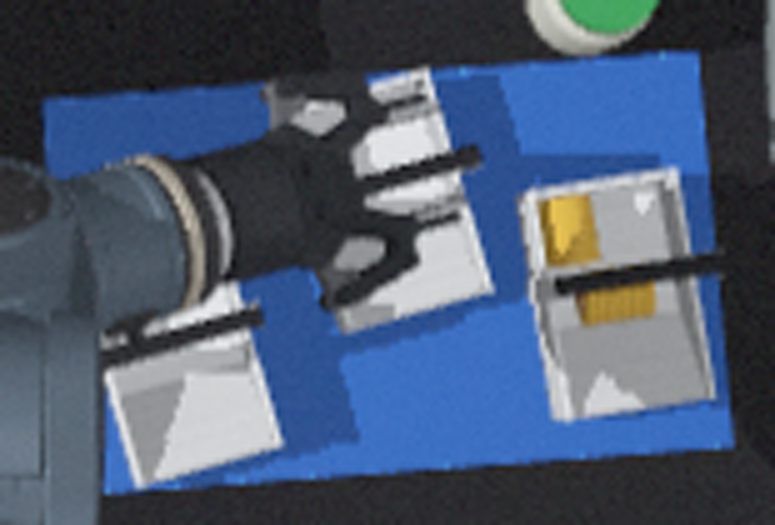

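```bash
python3 - <<'E'
from path import *
d=cam('top')
g=lambda u,v,z:plane(d,320+u/5,165+v/5,z).round(4)
print('Mfar',g(430,68,.045),g(492,293,.036),'mat edge near',g(430,72,.002),'L lip',g(140,487,.036),g(284,447,.036),'mat',g(105,493,.002))
a,b=g(556,285,.115),g(722,264,.115); c=(a+b)/2; print(a,b,c)
G=c[:2]+.006*np.array([-.259,.966]); print('G',G)
W=[[G[0]+.0044,G[1]-.0166,z] for z in(.25,.15,.1035)]
simpath(W,[5,4,3]); many(W)
E
```

```text
Mfar [ 0.6185 -0.3261  0.045 ] [ 0.4677 -0.3641  0.036 ] mat edge near [ 0.6203 -0.3332  0.002 ] L lip [ 0.344  -0.1261  0.036 ] [ 0.3684 -0.2225  0.036 ] mat [ 0.3387 -0.104   0.002 ]
[ 0.4705 -0.3902  0.115 ] [ 0.4815 -0.4961  0.115 ] [ 0.476   -0.44315  0.115  ]
G [ 0.474446 -0.437354]
[ 0.478846 -0.453954  0.25    ] [ -24.    3.  -47.  -13.  -45. -152.] [ 0.479 -0.454  0.25 ] tilterr 0.0 lastspeed 52.0
[ 0.478846 -0.453954  0.15    ] [ -24.   15.  -54.  -32.  -45. -152.] [ 0.479 -0.454  0.15 ] tilterr 0.0 lastspeed 58.0
[ 0.478846 -0.453954  0.1035  ] [ -24.   22.  -56.  -41.  -45. -152.] [ 0.479 -0.454  0.104] tilterr 0.0 lastspeed 36.0
t 37.73 J [  -2.91    7.58  -35.3    14.23  -59.42 -126.53] p [ 0.5459 -0.2998  0.2542] rpy [-115.29    0.34 -165.28]
 toolx [-0.967 -0.254 -0.006] y [-0.103  0.415 -0.904] z [ 0.232 -0.874 -0.427] tilt 64.71 F [-0.5  1.  -1.5] w 0.0514
[np.float64(0.478846), np.float64(-0.45395399999999997), 0.25] [10.4 -5.3 12.1]
[np.float64(0.478846), np.float64(-0.45395399999999997), 0.15] [10.5  3.7 16.4]
[np.float64(0.478846), np.float64(-0.45395399999999997), 0.1035] [10.5  7.9 18.4]
```

Call:
step_arm(motion=[2.1,-1.1,2.4,0,0.6,4.2,-2.2,4.8,0,0.6,6.3,-3.2,7.3,0,0.6,8.4,-4.3,9.7,0,0.6,10.4,-5.3,12.1,0,0.6,10.4,-2.3,13.5,0,0.6,10.5,0.7,15,0,0.6,10.5,3.7,16.4,0,0.6,10.5,3.7,16.4,0,0.6,10.5,3.7,16.4,0,0.6])

```text
time_s: 38.57
tcp_pos: [0.4772, -0.4539, 0.1471]
ee_rot: [-115.5, 0.0, -165.3]
contact_force: [1.2, -0.6, 0.9]
grip_width: 0.0512
```

```bash
python3 - <<'E'
from h import *
cam('wrist','w21.png')
many([[.4788,-.454,.1035]])
E
```

```text
t 38.62 J [ -23.77   15.3   -53.58  -31.65  -44.93 -151.53] p [ 0.4785 -0.4543  0.1498] rpy [-115.36    0.22 -165.28]
 toolx [-0.967 -0.254 -0.004] y [-0.105  0.415 -0.904] z [ 0.231 -0.874 -0.428] tilt 64.64 F [ 0.2 -0.3  0.5] w 0.0512
[0.4788, -0.454, 0.1035] [-0.   4.2  2. ]
```

View pics/w21.png

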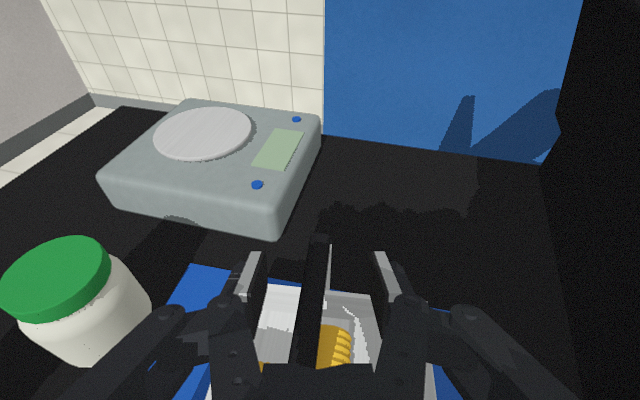

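Call:
step_arm(motion=[0,1.5,0.7,0,0.6,0,3,1.4,0,0.6,0,4.2,2,0,0.6,0,4.2,2,0,0.6,0,4.2,2,0,0.3,0,4.2,2,0,0.2,0,4.2,2,0,0.1,0,4.2,2,0,0,0,4.2,2,0,0,0,4.2,2,0,0,0,4.2,2,0,0])

```text
time_s: 39.53
tcp_pos: [0.4799, -0.4549, 0.106]
ee_rot: [-115.1, 0.5, -165.3]
contact_force: [-0.8, 5.5, 12.3]
grip_width: 0.0127
```

```bash
python3 - <<'E'
from path import *
W=[[.479,-.454,.2],[.49,-.42,.34],[.52,-.3,.335],[.535,-.16,.335],[.55,-.04,.33],[.575,.073,.325]]
simpath(W,[4,5,5,5,4,4]); many(W[:4])
E
```

```text
[ 0.479 -0.454  0.2  ] [ -24.    9.  -51.  -23.  -45. -152.] [ 0.479 -0.454  0.2  ] tilterr 0.0 lastspeed 53.0
[ 0.49 -0.42  0.34] [ -19.   -4.  -38.    6.  -49. -147.] [ 0.49 -0.42  0.34] tilterr 0.0 lastspeed 66.0
[ 0.52  -0.3    0.335] [  -3.   -0.  -31.   26.  -59. -127.] [ 0.52  -0.3    0.335] tilterr 0.0 lastspeed 59.0
[ 0.535 -0.16   0.335] [ 14.  10. -15.  62. -65. -92.] [ 0.535 -0.16   0.335] tilterr 0.0 lastspeed 92.0
[ 0.55 -0.04  0.33] [ 26.  24.   1.  90. -63. -64.] [ 0.55 -0.04  0.33] tilterr 0.0 lastspeed 72.0
[0.575 0.073 0.325] [ 35.  38.  20. 108. -58. -49.] [0.575 0.073 0.325] tilterr 0.0 lastspeed 65.0
t 39.53 J [ -23.75   22.14  -55.5   -40.75  -44.98 -151.53] p [ 0.4799 -0.4549  0.106 ] rpy [-115.13    0.48 -165.3 ]
 toolx [-0.967 -0.254 -0.008] y [-0.1    0.413 -0.905] z [ 0.233 -0.875 -0.425] tilt 64.87 F [-0.8  5.5 12.3] w 0.0127
[0.479, -0.454, 0.2] [-0.  -8.5 -4.1]
[0.49, -0.42, 0.34] [ -2.1 -19.8 -12.8]
[0.52, -0.3, 0.335] [ -8.  -14.7 -22.3]
[0.535, -0.16, 0.335] [-13.   -9.1 -34.2]
```

Call:
step_arm(motion=[0,-1.5,-0.7,0,0,0,-4,-1.9,0,0,0,-6.5,-3,0,0,-0.2,-9.5,-4.8,0,0,-0.7,-12.5,-7,0,0,-1.2,-15.5,-9.3,0,0,-1.7,-18,-11.3,0,0,-2.1,-19.8,-12.8,0,0,-4,-18.2,-15.9,0,0,-6,-16.5,-19,0,0,-8,-14.7,-22.3,0,0,-8,-14.7,-22.3,0,0])

```text
time_s: 40.53
tcp_pos: [0.5212, -0.2947, 0.3322]
ee_rot: [-115.4, 0.3, -165.0]
contact_force: [1.3, -0.3, -4.3]
grip_width: 0.0129
```

```bash
python3 - <<'E'
from h import *
many([[.535,-.16,.335],[.55,-.04,.33],[.575,.073,.325]])
cam('scene','s22.png')
a=cv2.imread('pics/s22.png')[80:340,120:500]; cv2.imwrite('pics/s22z.png',cv2.resize(a,(760,520)))
E
```

```text
t 40.53 J [-2.5000e+00  1.0000e-02 -3.0800e+01  2.6580e+01 -5.9410e+01 -1.2633e+02] p [ 0.5212 -0.2947  0.3322] rpy [-115.38    0.27 -164.96]
 toolx [-0.966 -0.26  -0.005] y [-0.107  0.415 -0.903] z [ 0.236 -0.872 -0.429] tilt 64.62 F [ 1.3 -0.3 -4.3] w 0.0129
[0.535, -0.16, 0.335] [ -4.8   5.2 -11.5]
[0.55, -0.04, 0.33] [ -9.4  10.5 -21.4]
[0.575, 0.073, 0.325] [-14.7  15.3 -30.5]
```

View pics/s22z.png

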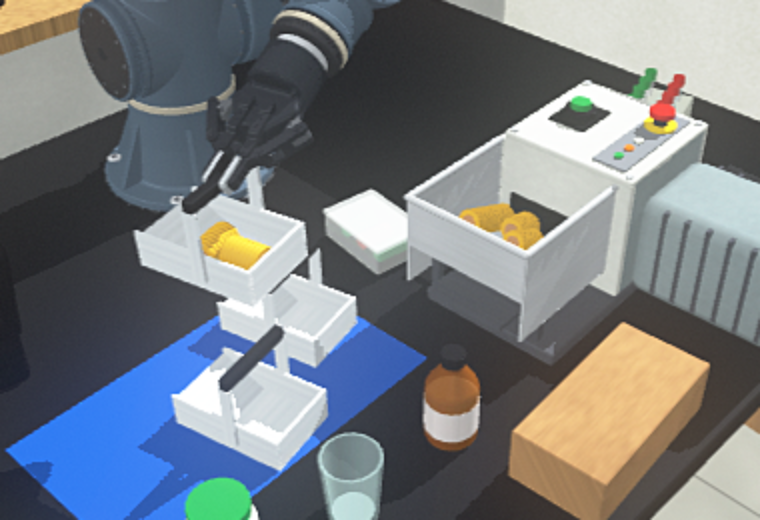

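Call:
step_arm(motion=[-1.6,1.7,-3.8,0,0,-3.2,3.5,-7.6,0,0,-4.8,5.2,-11.5,0,0,-6.3,7,-14.8,0,0,-7.9,8.8,-18.1,0,0,-9.4,10.5,-21.4,0,0,-10.7,11.7,-23.7,0,0,-12,12.9,-26,0,0,-13.4,14.1,-28.3,0,0,-14.7,15.3,-30.5,0,0,-14.7,15.3,-30.5,0,0,-14.7,15.3,-30.5,0,0])

```text
time_s: 41.58
tcp_pos: [0.5762, 0.0689, 0.3232]
ee_rot: [-115.3, 0.2, -165.2]
contact_force: [-0.4, -0.9, -3.0]
grip_width: 0.0125
```

```bash
python3 - <<'E'
from h import *
many([[.598,.075,.33],[.58,.078,.314]])
E
```

```text
t 41.58 J [ 34.43  37.5   19.71 107.48 -58.44 -50.08] p [0.5762 0.0689 0.3232] rpy [-115.3     0.21 -165.2 ]
 toolx [-0.967 -0.255 -0.004] y [-0.106  0.414 -0.904] z [ 0.232 -0.874 -0.427] tilt 64.7 F [-0.4 -0.9 -3. ] w 0.0125
[0.598, 0.075, 0.33] [-2.3 -0.6 -0.3]
[0.58, 0.078, 0.314] [-0.6  1.2 -0.3]
```

Call:
step_arm(motion=[-0.8,-0.3,-0.1,0.12,0,-1.6,-0.6,-0.2,0.24,0,-2.3,-0.6,-0.3,0.36,0,-2.3,-0.6,-0.3,0.48,0,-2.3,-0.5,-0.3,0.6,0,-2.1,-0.3,-0.3,0.72,0,-1.9,-0.1,-0.3,0.84,0,-1.7,0.1,-0.3,0.96,0,-1.4,0.4,-0.3,1.08,0,-1.1,0.7,-0.3,1.2,0,-0.8,1,-0.3,1.32,0,-0.6,1.2,-0.3,1.44,0])

```text
time_s: 42.58
tcp_pos: [0.5787, 0.0744, 0.3162]
ee_rot: [-166.1, 63.8, 120.2]
contact_force: [0.6, 0.2, -3.4]
grip_width: 0.0129
```

Call:
step_arm(motion=[0.5,0,0,0.12,0,1,0,0,0.24,0,1.5,0,0,0.36,0,1.5,0,0,0.45,0,1.5,0,0,0.45,0,1.5,0,0,0.45,0,1.5,0,0,0.45,0])

```text
time_s: 43.17
tcp_pos: [0.5757, 0.0809, 0.3028]
ee_rot: [146.1, 59.0, 66.8]
contact_force: [-0.7, 0.3, -2.6]
grip_width: 0.013
```

```bash
python3 - <<'E'
from h import *
s,r=st()
cam('wrist','w23.png');cam('scene','s23.png');cam('top','t23.png')
a=cv2.imread('pics/s23.png')[80:280,280:500]; b=cv2.imread('pics/t23.png')[130:230,180:330]
cv2.imwrite('pics/c23.png',np.hstack([cv2.resize(a,(396,360),interpolation=cv2.INTER_CUBIC),cv2.resize(b,(400,360))]))
E
```

```text
t 43.17 J [ 35.36  39.22  19.52 106.85 -57.84  59.72] p [0.5757 0.0809 0.3028] rpy [146.14  59.    66.77]
 toolx [ 0.203  0.473 -0.857] y [0.951 0.111 0.287] z [ 0.231 -0.874 -0.428] tilt 64.68 F [-0.7  0.3 -2.6] w 0.013
```

View pics/c23.png

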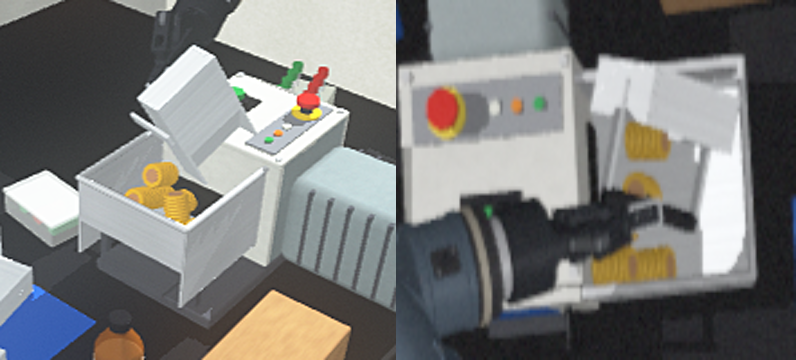

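Call:
step_arm(motion=[-0.6,0.2,-0.3,-0.12,0,-1.2,0.4,-0.6,-0.24,0,-1.8,0.6,-0.9,-0.36,0,-2.1,0.7,-1.1,-0.48,0,-2.1,0.7,-1.1,-0.6,0,-2.1,0.7,-1.1,-0.72,0,-2.1,0.7,-1.1,-0.84,0,-2.1,0.7,-1.1,-0.96,0,-2.1,0.7,-1.1,-1.08,0,-2.1,0.7,-1.1,-1.2,0,-2.1,0.7,-1.1,-1.32,0,-2.1,0.7,-1.1,-1.44,0])

```text
time_s: 44.32
tcp_pos: [0.5756, 0.0823, 0.3269]
ee_rot: [-117.7, 23.1, -176.8]
contact_force: [0.1, -0.1, -3.6]
grip_width: 0.0129
```

```bash
python3 - <<'E'
from h import *
turn([-.966,-.257,0])
many([[.575,.07,.335],[.55,-.04,.335],[.535,-.16,.335],[.52,-.28,.335]])
E
```

```text
t 44.32 J [ 35.48  38.84  22.31 110.14 -57.82 -22.91] p [0.5756 0.0823 0.3269] rpy [-117.68   23.13 -176.77]
 toolx [-0.918 -0.052 -0.393] y [ 0.321  0.483 -0.814] z [ 0.232 -0.874 -0.427] tilt 64.71 F [ 0.1 -0.1 -3.6] w 0.0129
 turn rad to [-0.966 -0.257  0.   ] -0.45
t 44.32 J [ 35.48  38.84  22.31 110.14 -57.82 -22.91] p [0.5756 0.0823 0.3269] rpy [-117.68   23.13 -176.77]
 toolx [-0.918 -0.052 -0.393] y [ 0.321  0.483 -0.814] z [ 0.232 -0.874 -0.427] tilt 64.71 F [ 0.1 -0.1 -3.6] w 0.0129
[0.575, 0.07, 0.335] [-0.2 -1.3  0.7]
[0.55, -0.04, 0.335] [ 2.7 -7.4  9.7]
[0.535, -0.16, 0.335] [  4.7 -13.7  19.9]
[0.52, -0.28, 0.335] [  6.7 -20.   30. ]
```

Call:
step_arm(motion=[-0.2,-1.2,0.4,-0.12,0,-0.2,-1.5,0.8,-0.24,0,0.6,-3,3,-0.36,0,1.7,-5.2,6.4,-0.45,0,2.7,-7.4,9.7,-0.45,0,3.4,-9.5,13.1,-0.45,0,4,-11.6,16.5,-0.45,0,4.7,-13.7,19.9,-0.45,0,5.4,-15.8,23.2,-0.45,0,6,-17.9,26.6,-0.45,0,6.7,-20,30,-0.45,0,6.7,-20,30,-0.45,0])

```text
time_s: 45.32
tcp_pos: [0.5176, -0.2814, 0.3351]
ee_rot: [-115.2, 0.3, -165.2]
contact_force: [1.6, 0.7, -3.4]
grip_width: 0.0129
```

```bash
python3 - <<'E'
from h import *
turn([-.966,-.257,0])
d=cam('top','t24.png');cam('scene','s24.png')
a=cv2.imread('pics/s24.png')[100:300,240:500]; b=d['pixels'][130:230,180:330]
cv2.imwrite('pics/c24.png',np.hstack([cv2.resize(a,(468,360),interpolation=cv2.INTER_CUBIC),cv2.resize(b,(330,360))]))
many([[.49,-.42,.335],[.479,-.456,.2],[.479,-.456,.12],[.479,-.456,.108]])
E
```

```text
t 45.32 J [  -0.71    0.14  -29.79   30.34  -60.61 -122.93] p [ 0.5176 -0.2814  0.3351] rpy [-115.23    0.28 -165.24]
 toolx [-0.967 -0.255 -0.005] y [-0.104  0.413 -0.905] z [ 0.233 -0.874 -0.426] tilt 64.77 F [ 1.6  0.7 -3.4] w 0.0129
 turn rad to [-0.966 -0.257  0.   ] -0.005
t 45.42 J [-9.5000e-01  7.0000e-02 -2.9860e+01  3.0250e+01 -6.0630e+01 -1.2291e+02] p [ 0.5162 -0.2836  0.3353] rpy [-115.19    0.37 -165.49]
 toolx [-0.968 -0.251 -0.007] y [-0.101  0.413 -0.905] z [ 0.229 -0.875 -0.426] tilt 64.81 F [ 0.5  0.8 -3.5] w 0.0134
[0.49, -0.42, 0.335] [ 5.9 -5.3 11.4]
[0.479, -0.456, 0.2] [ 8.   5.5 20. ]
[0.479, -0.456, 0.12] [ 8.1 12.7 23.4]
[0.479, -0.456, 0.108] [ 8.1 13.8 23.9]
```

View pics/c24.png

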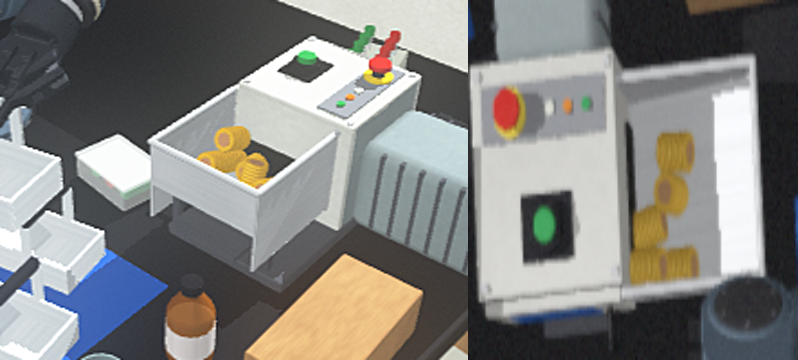

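Call:
step_arm(motion=[1.5,-1.3,2.8,0,0,3,-2.6,5.6,0,0,4.5,-4,8.5,0,0,5.9,-5.3,11.4,0,0,6.4,-2.6,13.5,0,0,6.9,0.1,15.7,0,0,7.4,2.8,17.8,0,0,8,5.5,20,0,0,8,9,21.7,0,0,8.1,12,23,0,0,8.1,12.9,23.4,0,0,8.1,12.9,23.4,0,0])

```text
time_s: 46.42
tcp_pos: [0.4793, -0.4505, 0.1129]
ee_rot: [-115.5, -0.0, -165.3]
contact_force: [-1.7, -0.4, -2.8]
grip_width: 0.0132
```

```bash
python3 - <<'E'
from h import *
many([[.479,-.456,.108]])
E
```

```text
t 46.42 J [ -23.29   20.5   -55.04  -37.72  -45.31 -151.14] p [ 0.4793 -0.4505  0.1129] rpy [-1.1555e+02 -2.0000e-02 -1.6527e+02]
 toolx [-0.967 -0.254  0.   ] y [-0.11   0.417 -0.902] z [ 0.229 -0.873 -0.431] tilt 64.45 F [-1.7 -0.4 -2.8] w 0.0132
[0.479, -0.456, 0.108] [0.2 0.2 0.7]
```

Call:
step_arm(motion=[0,0.3,0.2,0,0,0,0.6,0.3,0,0,0,0.8,0.4,0,0,0,0.8,0.4,0,0])

```text
time_s: 46.75
tcp_pos: [0.4815, -0.4517, 0.1093]
ee_rot: [-115.2, 0.4, -165.3]
contact_force: [0.1, 0.1, -3.0]
grip_width: 0.0131
```

Call:
step_arm(motion=[0,0.2,0.1,0,0,0,0.4,0.2,0,0,0,0.4,0.2,0,0])

```text
time_s: 47.0
tcp_pos: [0.4821, -0.4525, 0.1066]
ee_rot: [-115.0, 0.5, -165.4]
contact_force: [-5.2, 8.7, 17.8]
grip_width: 0.0132
```

Supported. Release and rise.

Call:
step_arm(motion=[0,0,0,0,0.5,0,0,0,0,0.5,0,0,0,0,0.6,0,0,0,0,0.6,0,-2,-0.9,0,0.6,0,-5,-2.4,0,0.6,0,-8,-3.8,0,0.6,0,-11,-5.2,0,0.6,0,-15,-7,0,0.6,0,-19,-9,0,0.6,0,-22,-10.4,0,0.6,0,-22,-10.4,0,0.6])

```text
time_s: 48.0
tcp_pos: [0.4812, -0.4529, 0.3576]
ee_rot: [-114.8, 0.9, -165.3]
contact_force: [1.0, -0.3, 2.3]
grip_width: 0.0514
```

```bash
python3 - <<'E'
from h import *
st()
d=cam('top','t25.png');cam('wrist','w25.png');cam('scene','s25.png')
cv2.imwrite('pics/t25z.png',cv2.resize(d['pixels'][165:270,320:475],(775,525),interpolation=cv2.INTER_CUBIC))
a=cv2.imread('pics/s25.png')[100:340,120:440]; cv2.imwrite('pics/s25z.png',cv2.resize(a,(800,600),interpolation=cv2.INTER_CUBIC))
E
```

```text
t 48.0 J [ -23.44   -4.28  -36.7     4.19  -45.24 -151.24] p [ 0.4812 -0.4529  0.3576] rpy [-114.83    0.86 -165.32]
 toolx [-0.967 -0.253 -0.015] y [-0.093  0.41  -0.907] z [ 0.236 -0.876 -0.42 ] tilt 65.17 F [ 1.  -0.3  2.3] w 0.0514
```

View pics/t25z.png

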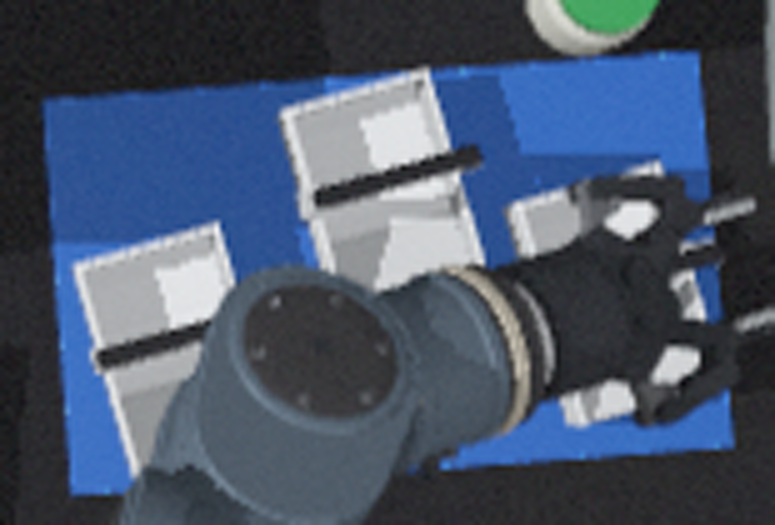

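View pics/s25z.png

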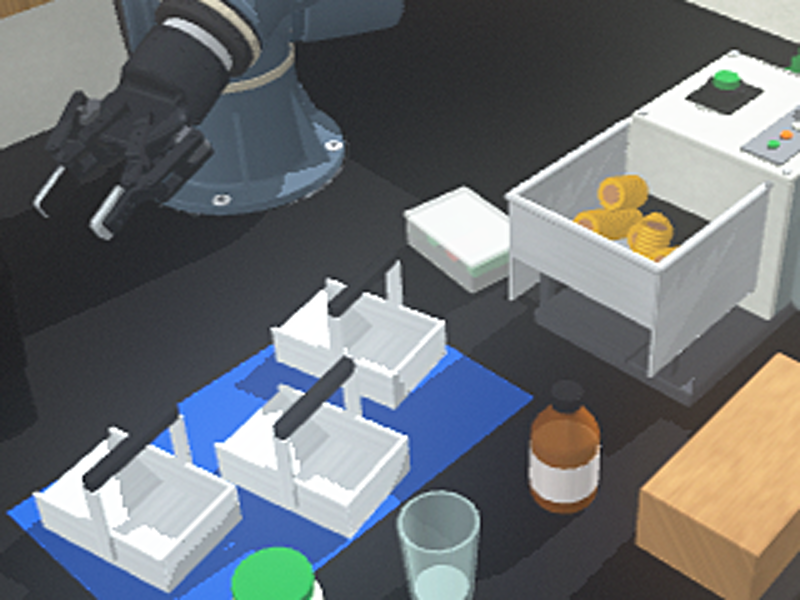

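```bash
python3 - <<'E'
from h import *
ds=cam('scene');dt=cam('top')
def green(d,box):
    im=d['pixels'];h=cv2.cvtColor(im,cv2.COLOR_BGR2HSV);m=cv2.inRange(h,(45,80,60),(85,255,255));x0,y0,x1,y1=box
    k=np.zeros_like(m);k[y0:y1,x0:x1]=m[y0:y1,x0:x1]
    c=max(cv2.findContours(k,0,2)[0],key=cv2.contourArea);M=cv2.moments(c);return M['m10']/M['m00'],M['m01']/M['m00'],cv2.contourArea(c)
a=green(ds,(395,115,425,145));b=green(dt,(200,175,230,210));print(a,b)
o1,r1=ray(ds,*a[:2]);o2,r2=ray(dt,*b[:2])
A=np.c_[r1,-r2];t=np.linalg.lstsq(A,o2-o1,rcond=None)[0];print(o1+r1*t[0],o2+r2*t[1]); print(plane(dt,*b[:2],.231),plane(ds,*a[:2],.228))
# hopper blobs
im=dt['pixels']; cv2.imwrite('pics/hop.png',cv2.resize(im[140:215,240:320],(640,600),interpolation=cv2.INTER_CUBIC))
im=ds['pixels']; cv2.imwrite('pics/hop2.png',cv2.resize(im[140:260,310:450],(700,600),interpolation=cv2.INTER_CUBIC))
E
```

```text
(410.05899705014747, 131.67846607669617, 56.5) (214.1551362683438, 191.9727463312369, 79.5)
[0.57115833 0.27738363 0.22403431] [0.57255678 0.27854874 0.22439763]
[0.57197313 0.27719043 0.231     ] [0.57523353 0.27125564 0.228     ]
```

View pics/hop.png

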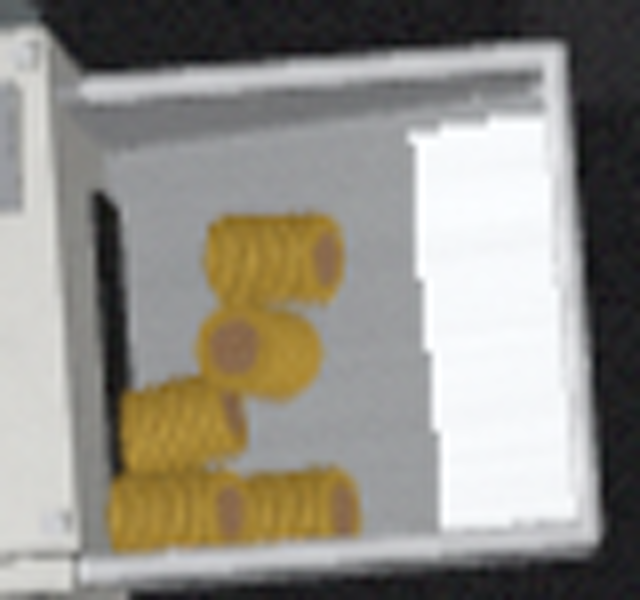

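View pics/hop2.png

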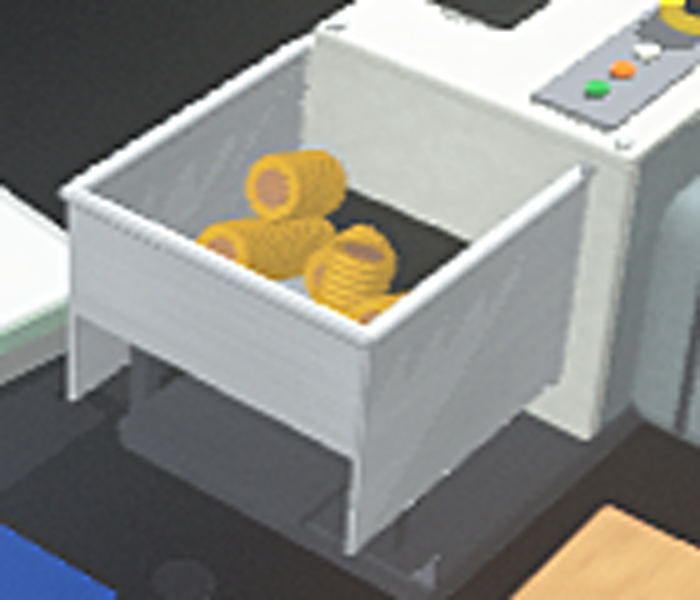

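```bash
python3 - <<'E'
from h import *
ds=cam('scene');dt=cam('top')
S={'up':(300,185),'mid':(265,245),'r':(350,270),'br':(385,310)}
T={'a':(275,258),'b':(260,350),'c':(182,425),'d':(175,512),'e':(300,510)}
for n,q in S.items():
  for m,w in T.items():
    o1,r1=ray(ds,310+q[0]/5,140+q[1]/5);o2,r2=ray(dt,240+w[0]/8,140+w[1]/8)
    t=np.linalg.lstsq(np.c_[r1,-r2],o2-o1,rcond=None)[0];p,q2=o1+r1*t[0],o2+r2*t[1]
    if np.linalg.norm(p-q2)<.03: print(n,m,((p+q2)/2).round(3),'gap',np.linalg.norm(p-q2).round(3))
E
```

```text
up b [0.592 0.102 0.168] gap 0.02
up c [0.566 0.135 0.14 ] gap 0.02
up d [0.541 0.149 0.12 ] gap 0.003
mid d [0.535 0.145 0.08 ] gap 0.02
mid e [0.546 0.105 0.104] gap 0.015
r a [0.631 0.098 0.135] gap 0.02
r b [0.606 0.114 0.112] gap 0.002
r c [0.579 0.15  0.081] gap 0.003
r d [0.554 0.164 0.06 ] gap 0.027
br a [0.641 0.106 0.109] gap 0.004
br b [0.615 0.122 0.085] gap 0.019
br c [0.588 0.159 0.052] gap 0.02
```

```bash
python3 - <<'E'
from path import *
s,r=st();z=r[:,2]
for p in([.573,.27,.235],[.573,.27,.27],[.573,.27,.3],[.573,.2,.3]):
    e,J=ik(np.array(p),z); print(p,round(e,4),J.round(0))
W=[[.5,-.3,.36],[.5,-.15,.34],[.52,0,.33],[.555,.13,.3],[.573,.27,.275],[.573,.27,.235]]
simpath(W,[5,5,5,5,5,3])
E
```

```text
t 48.35 J [ -23.44   -3.74  -37.44    3.76  -45.19 -151.24] p [ 0.4794 -0.4519  0.3453] rpy [-115.38    0.21 -165.29]
 toolx [-0.967 -0.254 -0.004] y [-0.106  0.415 -0.903] z [ 0.231 -0.873 -0.429] tilt 64.62 F [-0.  -0.1 -0.4] w 0.0512
[0.573, 0.27, 0.235] 0.0725 [ 48.  56.  42. 117. -51.]
[0.573, 0.27, 0.27] 0.0975 [ 48.  52.  41. 117. -52.]
[0.573, 0.27, 0.3] 0.1208 [ 48.  50.  41. 117. -52.]
[0.573, 0.2, 0.3] 0.0521 [ 44.  48.  35. 117. -54.]
[ 0.5  -0.3   0.36] [  -3.   -4.  -30.   30.  -59. -127.] [ 0.5  -0.3   0.36] tilterr 0.0 lastspeed 82.0
[ 0.5  -0.15  0.34] [ 16.   8. -17.  68. -65. -86.] [ 0.5  -0.15  0.34] tilterr 0.0 lastspeed 105.0
[0.52 0.   0.33] [ 32.  26.   2.  98. -60. -55.] [ 0.52 -0.    0.33] tilterr 0.0 lastspeed 58.0
[0.555 0.13  0.3  ] [ 40.  43.  24. 114. -55. -42.] [0.555 0.13  0.3  ] tilterr 0.0 lastspeed 63.0
[0.573 0.27  0.275] [ 45.  52.  34. 117. -52. -37.] [0.556 0.208 0.244] tilterr 1.2 lastspeed 15.0
[0.573 0.27  0.235] [ 46.  56.  37. 117. -51. -36.] [0.559 0.23  0.212] tilterr 1.2 lastspeed 16.0
```

```bash
cat > s2.py <<'E'
from path import *
s,r=st();J=np.radians(s['joint_pos'])
p0,r0=full(J)
prev=p0
for w,n in zip([[.5,-.3,.38],[.5,-.15,.4],[.5,0,.42]],[5,5,5]):
    w=np.array(w)
    for i in range(n): J=row(J,prev+(w-prev)*(i+1)/n,r0)
    prev=w
print(np.degrees(J).round(0),full(J)[0])
for vw in([0,0,50],[-20,-20,40],[0,20,45],[-20,20,40],[-40,0,20]):
  for tr in(3.,-3.):
    K=J
    v=full(J)[1].T@np.array(vw)
    out=[]
    for k in range(2):
        vv=full(K)[1].T@np.array(vw)
        K=call(K,[[*vv,tr if k==0 else -tr]]*12,.5);p,r=full(K)
        ok=[round(ik(np.array(q),r[:,2])[0],3) for q in([.573,.27,.235],[.573,.27,.3])]
        out.append((p.round(2),r[:,2].round(2),np.degrees(np.arccos(-r[2,2])).round(0),ok,np.degrees(K).round(0)))
    print(vw,tr); [print('   ',o) for o in out]
E
python3 s2.py
```

```text
t 48.35 J [ -23.44   -3.74  -37.44    3.76  -45.19 -151.24] p [ 0.4794 -0.4519  0.3453] rpy [-115.38    0.21 -165.29]
 toolx [-0.967 -0.254 -0.004] y [-0.106  0.415 -0.903] z [ 0.231 -0.873 -0.429] tilt 64.62 F [-0.  -0.1 -0.4] w 0.0512
[ 33.  23.  10. 111. -59. -53.] [ 4.99999997e-01 -3.69815037e-09  4.19999996e-01]
[0, 0, 50] 3.0
    (array([ 0.52, -0.07,  0.79]), array([ 0.5 , -0.8 , -0.34]), np.float64(70.0), [np.float64(0.0), np.float64(0.0)], array([ 26.,  15.,  58., 117., -69., -15.]))
    (array([ 0.51, -0.11,  1.09]), array([ 0.72, -0.69, -0.04]), np.float64(88.0), [np.float64(0.013), np.float64(0.027)], array([  21.,    9.,   78.,   73.,  -64., -165.]))
[0, 0, 50] -3.0
    (array([ 0.51, -0.07,  0.75]), array([ 0.48, -0.76, -0.43]), np.float64(64.0), [np.float64(0.0), np.float64(0.0)], array([  26.,   12.,   52.,  117.,  -64., -180.]))
    (array([ 0.5 , -0.12,  1.06]), array([ 0.62, -0.78, -0.06]), np.float64(87.0), [np.float64(0.047), np.float64(0.066)], array([  23.,   11.,   78.,   79.,  -74., -156.]))
[-20, -20, 40] 3.0
    (array([ 0.31, -0.22,  0.8 ]), array([ 0.34, 
[... 2052 characters left out ...]
0] 3.0
    (array([ 0.27, -0.09,  0.49]), array([ 0.38, -0.76, -0.52]), np.float64(58.0), [np.float64(0.0), np.float64(0.0)], array([ 44., -14., -14., 117., -54.,  33.]))
    (array([-0.02, -0.17,  0.66]), array([ 0.32, -0.68, -0.66]), np.float64(48.0), [np.float64(0.0), np.float64(0.0)], array([ -20.,  -43.,   21.,  114.,  -32., -142.]))
[-40, 0, 20] -3.0
    (array([ 0.26, -0.09,  0.49]), array([ 0.3 , -0.75, -0.59]), np.float64(54.0), [np.float64(0.0), np.float64(0.001)], array([  41.,  -13.,  -10.,  117.,  -50., -143.]))
    (array([-0.03, -0.15,  0.67]), array([ 0.33, -0.65, -0.68]), np.float64(47.0), [np.float64(0.0), np.float64(0.0)], array([ -25.,  -43.,   24.,  117.,  -27., -145.]))
```

```bash
python3 - <<'E'
from h import *
many([[.5,-.3,.38],[.5,-.15,.4],[.5,0,.42]])
E
```

```text
t 48.35 J [ -23.44   -3.74  -37.44    3.76  -45.19 -151.24] p [ 0.4794 -0.4519  0.3453] rpy [-115.38    0.21 -165.29]
 toolx [-0.967 -0.254 -0.004] y [-0.106  0.415 -0.903] z [ 0.231 -0.873 -0.429] tilt 64.62 F [-0.  -0.1 -0.4] w 0.0512
[0.5, -0.3, 0.38] [ -5.9   3.  -14.3]
[0.5, -0.15, 0.4] [ -9.7   7.4 -28.2]
[0.5, 0, 0.42] [-13.5  11.8 -42.2]
```

Call:
step_arm(motion=[-1.5,0.7,-3.6,0,0,-3,1.5,-7.2,0,0,-4.5,2.2,-10.8,0,0,-5.9,3,-14.3,0,0,-6.9,4.1,-17.8,0,0,-7.8,5.2,-21.2,0,0,-8.8,6.3,-24.7,0,0,-9.7,7.4,-28.2,0,0,-10.7,8.5,-31.7,0,0,-11.6,9.6,-35.2,0,0,-12.6,10.7,-38.7,0,0,-13.5,11.8,-42.2,0,0])

```text
time_s: 49.35
tcp_pos: [0.5007, -0.0462, 0.4142]
ee_rot: [-115.2, 0.3, -165.3]
contact_force: [0.6, 0.1, -0.7]
grip_width: -0.0003
```

```bash
python3 - <<'E'
from path import *
s,r=st();J=np.radians(s['joint_pos'])
for vw in([-20,20,40],[-10,20,40],[-20,10,40],[-20,40,30]):
    v=r.T@np.array(vw); K=call(J,[[*v,-3.]]*10,.5);p,q=full(K); print(vw,v.round(0),p.round(3),q[:,2].round(2),np.degrees(K).round(0),ik(np.array([.573,.27,.235]),q[:,2])[0].round(4))
E
```

```text
t 49.35 J [ 28.24  18.     3.87 102.14 -61.61 -60.41] p [ 0.5007 -0.0462  0.4142] rpy [-115.24    0.27 -165.34]
 toolx [-0.967 -0.253 -0.005] y [-0.104  0.414 -0.905] z [ 0.231 -0.875 -0.426] tilt 64.76 F [ 0.6  0.1 -0.7] w -0.0003
[-20, 20, 40] [ 14. -26. -39.] [ 0.422 -0.01   0.6  ] [ 0.43 -0.72 -0.55] [  37.    3.   21.  117.  -56. -142.] 0.0
[-10, 20, 40] [  4. -27. -37.] [0.471 0.007 0.626] [ 0.45 -0.72 -0.53] [  35.    9.   31.  117.  -58. -147.] 0.0
[-20, 10, 40] [ 17. -30. -30.] [ 0.405 -0.068  0.642] [ 0.42 -0.74 -0.52] [  31.   -1.   23.  117.  -58. -150.] 0.0
[-20, 40, 30] [  9.  -9. -52.] [0.422 0.116 0.491] [ 0.41 -0.7  -0.59] [  49.   13.   17.  117.  -50. -124.] 0.0
```

Call:
step_arm(motion=[12,-20,-45,-3,0,12,-20,-45,-3,0,12,-20,-45,-3,0,12,-20,-45,-3,0,12,-20,-45,-3,0,12,-20,-45,-3,0,12,-20,-45,-3,0,12,-20,-45,-3,0,12,-20,-45,-3,0,12,-20,-45,-3,0,12,-20,-45,-3,0,12,-20,-45,-3,0])

```text
time_s: 50.35
tcp_pos: [0.432, 0.0303, 0.5532]
ee_rot: [-163.3, -53.8, -81.2]
contact_force: [0.0, -0.2, -1.1]
grip_width: 0.0
```

```bash
python3 - <<'E'
from path import *
s,r=st();z=r[:,2]
for p in([.573,.27,.235],[.573,.27,.3],[.55,.2,.34]):
    e,J=ik(np.array(p),z); print(p,round(e,4),J.round(0))
h=np.array([z[1],-z[0],0]);h/=np.linalg.norm(h);print('horizontal x',h)
turn(h);turn(-h)
E
```

```text
t 50.35 J [  40.17    7.52   18.66  116.61  -54.07 -149.23] p [0.432  0.0303 0.5532] rpy [-163.25  -53.8   -81.21]
 toolx [ 0.09  -0.584  0.807] y [-0.911 -0.376 -0.17 ] z [ 0.403 -0.72  -0.566] tilt 55.56 F [ 0.  -0.2 -1.1] w 0.0
[0.573, 0.27, 0.235] 0.0 [ 48.  43.  25.  97. -51.]
[0.573, 0.27, 0.3] 0.0 [ 48.  43.  34. 106. -51.]
[0.55, 0.2, 0.34] 0.0 [ 45.  32.  21. 101. -52.]
horizontal x [-0.87261483 -0.488409    0.        ]
t 50.35 J [  40.17    7.52   18.66  116.61  -54.07 -149.23] p [0.432  0.0303 0.5532] rpy [-163.25  -53.8   -81.21]
 toolx [ 0.09  -0.584  0.807] y [-0.911 -0.376 -0.17 ] z [ 0.403 -0.72  -0.566] tilt 55.56 F [ 0.  -0.2 -1.1] w 0.0
 turn rad to [-0.873 -0.488  0.   ] 1.363
t 50.35 J [  40.17    7.52   18.66  116.61  -54.07 -149.23] p [0.432  0.0303 0.5532] rpy [-163.25  -53.8   -81.21]
 toolx [ 0.09  -0.584  0.807] y [-0.911 -0.376 -0.17 ] z [ 0.403 -0.72  -0.566] tilt 55.56 F [ 0.  -0.2 -1.1] w 0.0
 turn rad to [ 0.873  0.488 -0.   ] -1.779
```

```bash
python3 - <<'E'
from path import *
simpath([[.5,.15,.45],[.573,.27,.35]],[5,5])
many([[.5,.15,.45],[.573,.27,.35]])
E
```

```text
[0.5  0.15 0.45] [  45.   23.   23.  112.  -52. -141.] [0.5  0.15 0.45] tilterr 0.0 lastspeed 41.0
[0.573 0.27  0.35 ] [  48.   43.   42.  114.  -51. -137.] [0.573 0.27  0.35 ] tilterr 0.0 lastspeed 64.0
t 50.35 J [  40.17    7.52   18.66  116.61  -54.07 -149.23] p [0.432  0.0303 0.5532] rpy [-163.25  -53.8   -81.21]
 toolx [ 0.09  -0.584  0.807] y [-0.911 -0.376 -0.17 ] z [ 0.403 -0.72  -0.566] tilt 55.56 F [ 0.  -0.2 -1.1] w 0.0
[0.5, 0.15, 0.45] [-14.7  -8.9  -0. ]
[0.573, 0.27, 0.35] [-29.1 -18.4  -0.1]
```

Call:
step_arm(motion=[-2.5,-1.5,0,0.12,0,-5,-3,0,0.24,0,-7.5,-4.5,0,0.36,0,-10,-6,0,0.48,0,-12.5,-7.5,0,0.6,0,-15,-9,0,0.72,0,-17.5,-10.8,0,0.84,0,-20,-12.4,0,0.96,0,-22.5,-14,0,1.08,0,-25,-15.6,0,1.2,0,-27,-17,0,1.32,0,-29.1,-18.4,0,1.363,0])

```text
time_s: 51.35
tcp_pos: [0.5758, 0.2696, 0.3489]
ee_rot: [-124.4, 0.5, -151.2]
contact_force: [-0.7, -0.9, 0.0]
grip_width: -0.0003
```

```bash
python3 - <<'E'
from h import *
import pickle
s,r=st()
d=cam('wrist','w26.png'); print(d['view'].round(3).tolist())
cam('top','t26.png')
E
```

```text
t 51.35 J [ 47.91  43.61  42.39 114.01 -51.4  -58.26] p [0.5758 0.2696 0.3489] rpy [-124.37    0.54 -151.25]
 toolx [-0.877 -0.481 -0.009] y [-0.265  0.499 -0.825] z [ 0.402 -0.721 -0.564] tilt 55.64 F [-0.7 -0.9  0. ] w -0.0003
[[-0.876, -0.482, -0.009, 0.637], [0.381, -0.704, 0.599, -0.271], [-0.295, 0.522, 0.8, -0.411], [0.0, 0.0, 0.0, 1.0]]
```

View pics/w26.png

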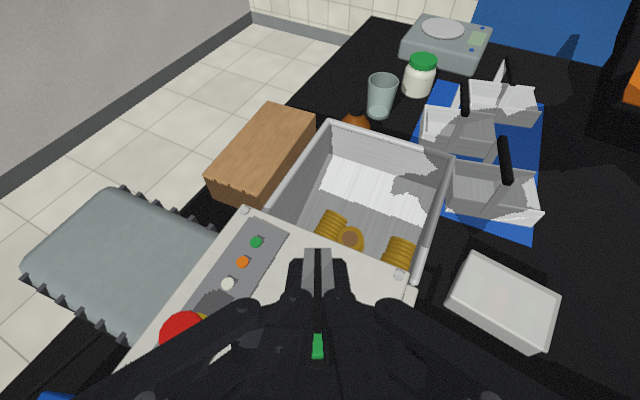

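Call:
step_arm(motion=[0,2.5,1.7,0,0,0,5,3.4,0,0,0,6.8,4.7,0,0,0.1,7.8,5.4,0,0,0.1,7.8,5.4,0,0,0.1,7.8,5.4,0,0])

```text
time_s: 51.95
tcp_pos: [0.5748, 0.2676, 0.2564]
ee_rot: [-124.4, 0.2, -151.0]
contact_force: [-0.2, -0.0, 0.6]
grip_width: 0.0001
```

```bash
python3 - <<'E'
from h import *
st(); cam('wrist','w27.png'); cam('scene','s27.png')
a=cv2.imread('pics/s27.png')[60:180,360:500]; cv2.imwrite('pics/s27z.png',cv2.resize(a,(700,600),interpolation=cv2.INTER_CUBIC))
E
```

```text
t 51.95 J [ 47.86  42.82  27.64  99.94 -51.42 -58.78] p [0.5748 0.2676 0.2564] rpy [-124.37    0.22 -151.  ]
 toolx [-0.875 -0.485 -0.004] y [-0.271  0.495 -0.825] z [ 0.402 -0.721 -0.565] tilt 55.63 F [-0.2 -0.   0.6] w 0.0001
```

View pics/s27z.png

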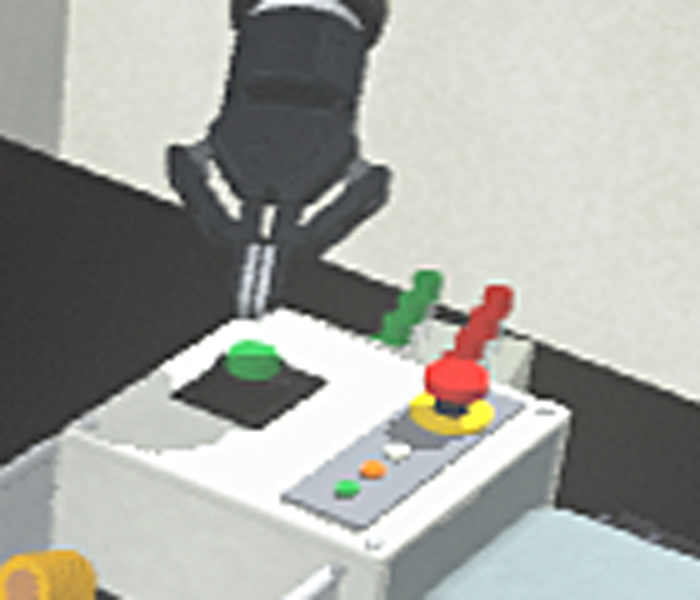

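Call:
step_arm(motion=[0,0.5,0.3,0,0,0,1,0.7,0,0,0,1,0.7,0,0])

```text
time_s: 52.3
tcp_pos: [0.5751, 0.2678, 0.243]
ee_rot: [-124.4, 0.3, -151.0]
contact_force: [-0.4, -0.7, -0.9]
grip_width: -0.0002
```

Call:
step_arm(motion=[0,0.3,0.2,0,0,0,0.5,0.3,0,0,0,0.5,0.3,0,0])

```text
time_s: 52.55
tcp_pos: [0.575, 0.2682, 0.238]
ee_rot: [-124.4, 0.3, -151.0]
contact_force: [1.1, 0.1, 1.2]
grip_width: 0.0001
```

Call:
step_arm(motion=[0,0.2,0.1,0,0,0,0.4,0.3,0,0,0,0.4,0.3,0,0])

```text
time_s: 52.8
tcp_pos: [0.5752, 0.2682, 0.233]
ee_rot: [-124.4, 0.3, -151.0]
contact_force: [-0.1, 2.0, 4.0]
grip_width: 0.0001
```

```bash
python3 - <<'E'
from h import *
st(); cam('scene','s28.png')
a=cv2.imread('pics/s28.png')[90:160,380:450]; cv2.imwrite('pics/s28z.png',cv2.resize(a,(600,600),interpolation=cv2.INTER_CUBIC))
E
```

```text
t 52.8 J [ 47.87  43.26  25.09  96.88 -51.42 -58.75] p [0.5752 0.2682 0.233 ] rpy [-124.4     0.32 -151.  ]
 toolx [-0.875 -0.485 -0.006] y [-0.27   0.496 -0.825] z [ 0.403 -0.72  -0.565] tilt 55.6 F [-0.1  2.   4. ] w 0.0001
```

View pics/s28z.png

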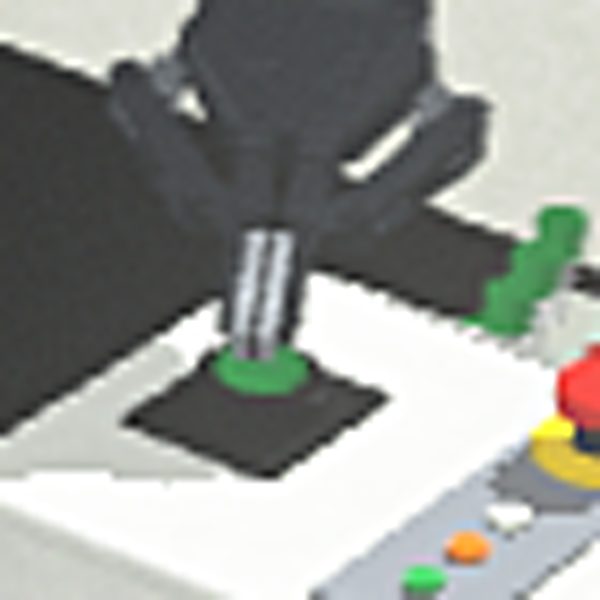

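Call:
step_arm(motion=[0,0.15,0.1,0,0,0,0.3,0.2,0,0,0,0.3,0.2,0,0])

```text
time_s: 53.1
tcp_pos: [0.5754, 0.2682, 0.2317]
ee_rot: [-124.3, 0.4, -150.9]
contact_force: [-8.3, 2.2, 20.5]
grip_width: -0.0001
```

Call:
step_arm(motion=[0,0.1,0.05,0,0,0,0.1,0.05,0,0,0,0.1,0.05,0,0])

```text
time_s: 53.35
tcp_pos: [0.5755, 0.2683, 0.2314]
ee_rot: [-124.3, 0.5, -150.9]
contact_force: [-10.7, 1.3, 29.2]
grip_width: 0.0004
```

Call:
step_arm(motion=[0,-1,-0.7,0,0,0,-3,-2,0,0,0,-6,-4,0,0,0,-9,-6,0,0,0,-9,-8,0,0,0,-9,-8,0,0])

```text
time_s: 53.85
tcp_pos: [0.5666, 0.2827, 0.3508]
ee_rot: [-124.5, 0.5, -151.0]
contact_force: [1.0, 0.6, -0.8]
grip_width: 0.0002
```

```bash
python3 - <<'E'
from h import *
st(); cam('scene','s29.png');cam('wrist','w29.png');d=cam('top','t29.png')
a=cv2.imread('pics/s29.png')[80:340,120:500]; cv2.imwrite('pics/s29z.png',cv2.resize(a,(760,520)))
E
```

```text
t 53.85 J [ 49.25  44.57  44.39 116.12 -50.82 -56.83] p [0.5666 0.2827 0.3508] rpy [-124.5     0.53 -150.97]
 toolx [-0.874 -0.485 -0.009] y [-0.268  0.499 -0.824] z [ 0.404 -0.718 -0.566] tilt 55.5 F [ 1.   0.6 -0.8] w 0.0002
```

View pics/s29z.png

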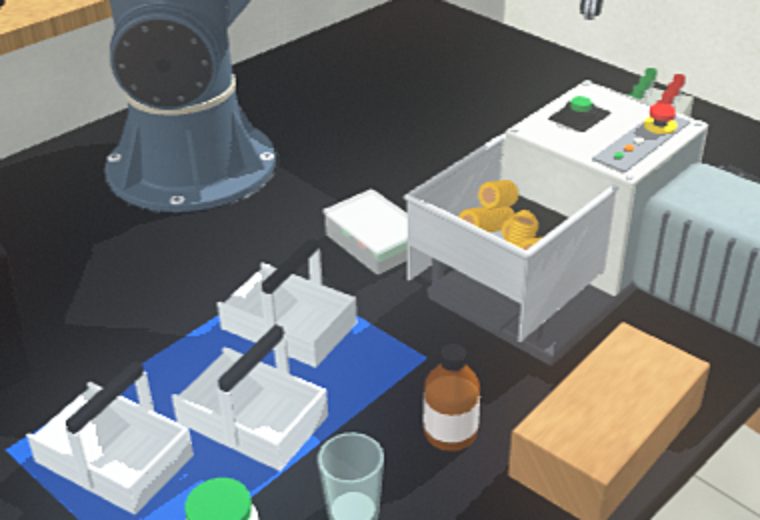

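View pics/t29.png

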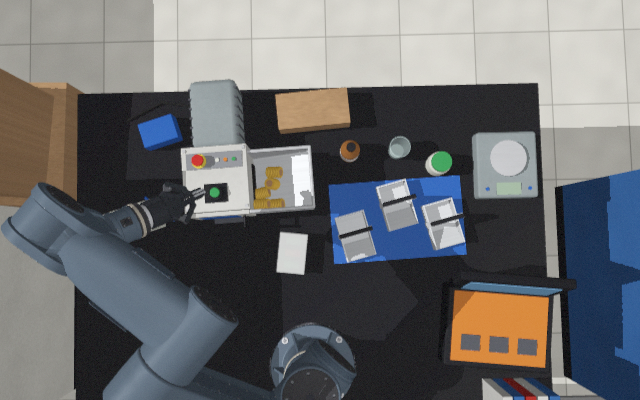

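```bash
python3 - <<'E'
from h import *
im=cv2.imread('pics/t29.png')
a=cv2.resize(im[165:270,320:475],(465,315),interpolation=cv2.INTER_CUBIC);b=cv2.resize(im[140:230,175:285],(385,315),interpolation=cv2.INTER_CUBIC)
cv2.imwrite('pics/f.png',np.hstack([a,b])[:, :800])
E
```

```text
(no output)
```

View pics/f.png

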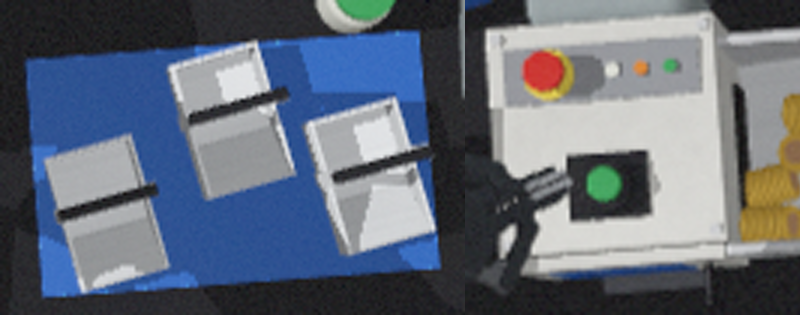

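View pics/w29.png

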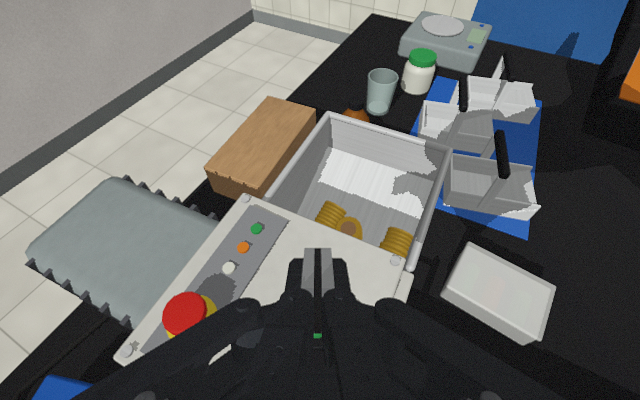

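```bash
python3 -c "
from bench import bot
print(bot.job_done())"
```

```text
the job is handed in; nothing more can be done
None
```

The job is handed in at about 54 s. The door is shut, the cob pieces are in the hopper, the trays are back on the mat and the start button has been pressed.

- **Door:** I pushed it shut until it met its hard stop, about 66 N at the fingertips. The pictures afterwards show it flush with the housing.
- **Tipping:** The moves turn the tool only about its own axis. I therefore leaned the tool over by driving joint 4 against its limit, gripped each handle along its bar and rolled the tray over the hopper.
- **Pieces:** Each tray held two pieces, six in all, and all three trays look empty. Only five pieces can be told apart from above. The sixth I infer, because one piece sits about 38 mm higher than the chute floor alone would put it, so another must lie under it. All of them are well below the rim, and I saw none on the bench.
- **Trays:** All three stand upright on the mat, turned about 15° from how they started. The middle tray was knocked about 2.5 cm during the run, so I measured it again before gripping it. Its far corner lies within 1–2 mm of the mat's edge by my measurement.
- **Button:** I pressed it with the closed fingertips to its end stop at 20–29 N and about 6 mm of travel, as expected. I judged that from the force and height, as I could not read the travel directly. I then let go and backed off.
- **Other items:** The bottle, beaker, jar and sample box look to be where they were.

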